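Refit the dust-extractor filters behind a shut suction gate

ROBOT

A 6-joint arm with a two-finger parallel gripper is mounted at the origin on the work surface. World frame = base frame: x ahead of the robot, y to its left, z up, the work surface at z = 0. Lengths are in mm, angles in degrees, forces in N, time in s.
With the tool pointing down it reaches from about 350 to 850 mm from the base axis. Payload 8.1 kg.
Tool frame: the origin (TCP) lies midway between the tips of the shut fingers; the grasp point (between the pads) lies hold_point_z behind it (hold_point_z is the distance from the TCP to the grasp point, in mm); z points along the fingers, x is the direction in which the jaws open and shut, and the axes are right-handed (so a half turn about z gives the same grasp; the last joint's range is limited). The gripper opens to 85 mm and grips with 20 to 120 N. Pads are 22 mm wide; open, the fingers measure 114 mm over their backs; the gripper's body (76 mm by 85 mm) begins 54 mm behind the grasp point. The pads swing forward as they close: fully open they stand 13 mm farther back than shut.
Start: joints at [60.768, 7.471, 85.268, -0, 87.261, -4.893], TCP at [247.263, 546.687, 231.292] pointing down, gripper open.
Joint ranges: [-169.43, 169.43], [-51.17, 129.36], [1.28, 143.12], [-76.62, 256.62], [0, 156.53], [-152.29, 152.29]. Speed limits (degrees/s): [136.94, 136.94, 159.86, 180, 180, 180].

INTERFACE

Orientations are given as [roll, pitch, yaw] about the fixed x, y, z axes, in that order (R = Rz(yaw) Ry(pitch) Rx(roll)).
In Python, from bench import * gives the robot as it stands.
- The arm moves only by the shell command python3 -m pendant 'ROWS' [OPENING] [FORCE]. ROWS is JSON, a list that holds one entry, the list of rows, each a list of 4 numbers: the shift along the tool's x, y, z normalised to -1 to 1, where 1 is 0.02 m, then the turn about the tool's z normalised to -1 to 1, where 1 is 0.08 rad. A call has exactly 10 rows; each row shifts and turns the pose as measured when the row begins, along the tool's axes as they then stand; what a row does not reach is not made up. A row lasts 1/12 s, in which the tool goes at most 41.7 mm and 7.16 degrees, less where a joint would pass 70% of its speed; a pose out of reach is approached as far as the arm can. A call with a number of a shift or a turn outside -1 to 1 is refused whole. A call with a gripper value outside its range is refused whole. OPENING is the gripper's target within -1 to 1 (fully open at 1, half-way at 0, shut at -1), set as the call begins (- or left out, the last holds). The fingers move at their own pace and stop on an object; FORCE is the grip in N (left out, the last holds). Time passes only in rows, so rows that do not move let the fingers close, or fill a call up. It gives the time, the measured TCP pose, the force and the opening at its end, in the units of the state.
- sense(): the state, without advancing time (a new reading comes with each control period).
- snapshot(name): name is "scene" or "top"; returns the picture (480x640x3 uint8, red, green, blue); there is no depth.
- calibration(name): a dict with "mtx" (3x3 intrinsics, pixels), "D" ([k1, k2, p1, p2, k3] as OpenCV has them; the pictures are not rectified), "world_to_cam" (4x4, takes a point from world to camera coordinates). Camera axes: x right, y down, z forward; pixel columns grow to the right and rows downward; lengths in mm; the calibration is good to about 2 mm. A picture is of the moment at which its call begins. calibration takes no time and is no camera call.
- hand_in(): hands the job in, once; it reports no verdict.
The state is a dict: "time": time; "joint_pos": joint angles; "qd": joint speeds; "joint_efforts": joint torques, N m; "tool_pos": TCP position; "tcp_rot": TCP orientation; "ft_force": force on the tool from outside, world axes, zero at the start; "wrist_torque": the same for the moment, N m; "finger_gap": finger opening in mm.
Only numpy, scipy, OpenCV 4.12 (cv2) and the standard library are available. Lean on these libraries where they do the work, as an engineer would, in place of code of your own. Each camera call takes 0.05 s, during which the arm holds its last target.

TASK

Shut off the suction by turning the slim gate ring until its pointer is at the stop over the single line, then unlock the spent filter canister from its bayonet port (push down, twist counter-clockwise, lift) and stand it upright in the tray. Next, with the gate still shut, lock every fresh canister from the bench into a port of its own (lugs through the slots, push down, twist clockwise to the stop), and only then turn the gate ring so that its pointer stands over the middle of the pair of lines. Never touch the fixed rings above and below the gate ring, and leave the tools and other loose things where they are.

Things in the scene. Friction and masses are not known exactly. Their poses are not given: they have to be found in the camera images.
- manifold: The dust-extraction manifold, a fixed grey box 115 mm deep (its x), 470 mm wide (its y) and 50 mm tall. Origin at the centre of its underside on the bench, z up. On its flat top (z = 50) stand, in a row along its y, the suction gate column (axis at x 0, y +165) and three bayonet ports (at x 0, y +45, -65 and -175). A black duct leaves it at +x.
- gate_collar: The lower fixed ring of the gate column, dark steel, 44 mm in diameter, 28.5 mm tall, standing on the manifold's top. Origin at the centre of its underside. Not to be touched.
- gate_crown: The upper fixed ring (cap) of the gate column, dark steel, 44 mm in diameter, 18 mm tall, from 6.5 mm above to 24.5 mm above the centre of the gate ring. Origin at the centre of its underside. Not to be touched.
- gate_ring (a joint): Angle of the slim gate ring, rad; grows counter-clockwise from above. 0 = suction shut, a hard stop: pointer over the single black line on the dial plate below it; 1.3 = working setting, no stop there: pointer over the middle of the pair of black lines; 2.0 = a hard stop. Stays where it is left; friction about 0.08 N m.
- ring_center (a point): Centre of the slim aluminium gate ring, on the column's axis, 85 mm above the bench. The ring is 56 mm in diameter and 12 mm tall (6 mm above and below this point), so it stands 6 mm proud of the two fixed rings. A black pointer tab 8 mm wide and 8 mm tall sticks out to 46 mm from the axis along this frame's +x (the frame turns with the ring). The white dial plate lies 32 mm below this point.
- port0: Bayonet port: fixed steel collar, 88 mm in diameter, 24 mm tall. Origin: centre of its underside, 50 mm above the bench; z up. Its lip (z 16 to 24 mm) has a 58 mm round opening with two opposite slots, 21 mm wide, on the line 60 degrees counter-clockwise (from above) of this frame's x axis. Lugs pass only there; 60 degrees clockwise are end stops: locked lugs lie along x.
- valve0 (a joint): Travel (m) of the sprung black valve disc in port0: 0 = up, its top 16 mm above the port's origin; 0.0125 = fully down. 3 N to start, 7 N fully down. A canister turns freely with its base 4 to 7 mm above the port's origin; once turned and released, the spring holds its lugs up under the lip, base at 8 mm. An unlocked one is pushed back up to 16 mm.
- port1: Bayonet port: fixed steel collar, 88 mm in diameter, 24 mm tall. Origin: centre of its underside, 50 mm above the bench; z up. Its lip (z 16 to 24 mm) has a 58 mm round opening with two opposite slots, 21 mm wide, on the line 60 degrees counter-clockwise (from above) of this frame's x axis. Lugs pass only there; 60 degrees clockwise are end stops: locked lugs lie along x.
- valve1 (a joint): Travel (m) of the sprung black valve disc in port1: 0 = up, its top 16 mm above the port's origin; 0.0125 = fully down. 3 N to start, 7 N fully down. A canister turns freely with its base 4 to 7 mm above the port's origin; once turned and released, the spring holds its lugs up under the lip, base at 8 mm. An unlocked one is pushed back up to 16 mm.
- port2: Bayonet port: fixed steel collar, 88 mm in diameter, 24 mm tall. Origin: centre of its underside, 50 mm above the bench; z up. Its lip (z 16 to 24 mm) has a 58 mm round opening with two opposite slots, 21 mm wide, on the line 60 degrees counter-clockwise (from above) of this frame's x axis. Lugs pass only there; 60 degrees clockwise are end stops: locked lugs lie along x.
- valve2 (a joint): Travel (m) of the sprung black valve disc in port2: 0 = up, its top 16 mm above the port's origin; 0.0125 = fully down. 3 N to start, 7 N fully down. A canister turns freely with its base 4 to 7 mm above the port's origin; once turned and released, the spring holds its lugs up under the lip, base at 8 mm. An unlocked one is pushed back up to 16 mm.
- canister0: A fresh filter canister, standing on the bench, 0.2 kg; may be absent. White drum 54 mm in diameter, 40 mm tall; at its foot two opposite lugs along its x axis, 12 mm wide, 8 mm tall (z 0 to 8), reaching 36 mm from the axis; on top a grey grip bar in line with the lugs: 50 mm long (x), 16 mm thick (y), 32 mm tall (z 40 to 72). Origin at the centre of its underside, z up; half a turn is the same.
- canister1: A fresh filter canister, standing on the bench, 0.2 kg; may be absent. White drum 54 mm in diameter, 40 mm tall; at its foot two opposite lugs along its x axis, 12 mm wide, 8 mm tall (z 0 to 8), reaching 36 mm from the axis; on top a grey grip bar in line with the lugs: 50 mm long (x), 16 mm thick (y), 32 mm tall (z 40 to 72). Origin at the centre of its underside, z up; half a turn is the same.
- canister2: A fresh filter canister, standing on the bench, 0.2 kg; may be absent. White drum 54 mm in diameter, 40 mm tall; at its foot two opposite lugs along its x axis, 12 mm wide, 8 mm tall (z 0 to 8), reaching 36 mm from the axis; on top a grey grip bar in line with the lugs: 50 mm long (x), 16 mm thick (y), 32 mm tall (z 40 to 72). Origin at the centre of its underside, z up; half a turn is the same.
- screwdriver: A screwdriver lying at the left of the manifold. Not part of the job: leave it where it is. Origin on its underside.
- wrench: A wrench lying at the left of the canisters. Not part of the job: leave it where it is. Origin on its underside.
- glue_brush: A brush lying at the right of the tray. Not part of the job: leave it where it is. Origin on its underside.
- caster: A black caster wheel 100 mm in diameter, 30 mm tall, lying flat at the left. Not part of the job: leave it where it is. Origin on its underside.
- spent: The spent filter canister, 0.25 kg: just like the fresh ones in shape and size (same origin and axes), but at the start it is locked in port0. To take it out, push it down, turn it 60 degrees counter-clockwise seen from above, and lift.
- tray: The tray for the spent canister: an open steel box, fixed, 150 x 150 mm, 35 mm tall, walls and floor 5 mm thick, at the right of the manifold. Origin at the centre of its underside, z up.

How it is judged (in metres and radians):
On the way, in this order (a step that is already met when the one before it is completed fails the run):
1. the gate ring is turned shut, to the single line (within 0.1 rad) (value of joint gate_ring below 0.1 rad), for 0.2 s.
2. the spent canister stands upright in the tray, the gate ring still shut (value of joint gate_ring below 0.15 rad and horizontal distance between spent and tray below 0.055 m and height (world z) of spent below 0.015 m and angle between spent's own z axis and vertical below 0.15 rad), for 0.2 s.
3. every fresh canister is locked in a port while the gate ring is still shut (within 0.15 rad) (value of joint gate_ring below 0.15 rad and ((horizontal distance between canister0 and port0 below 0.006 m and z of canister0 in the frame of port0 between 0 and 0.0115 m and angle between the x axis of canister0 and the x axis of port0, either way round below 0.2 rad and angle between canister0's own z axis and vertical below 0.12 rad) or (horizontal distance between canister0 and port1 below 0.006 m and z of canister0 in the frame of port1 between 0 and 0.0115 m and angle between the x axis of canister0 and the x axis of port1, either way round below 0.2 rad and angle between canister0's own z axis and vertical below 0.12 rad) or (horizontal distance between canister0 and port2 below 0.006 m and z of canister0 in the frame of port2 between 0 and 0.0115 m and angle between the x axis of canister0 and the x axis of port2, either way round below 0.2 rad and angle between canister0's own z axis and vertical below 0.12 rad)) and ((horizontal distance between canister1 and port0 below 0.006 m and z of canister1 in the frame of port0 between 0 and 0.0115 m and angle between the x axis of canister1 and the x axis of port0, either way round below 0.2 rad and angle between canister1's own z axis and vertical below 0.12 rad) or (horizontal distance between canister1 and port1 below 0.006 m and z of canister1 in the frame of port1 between 0 and 0.0115 m and angle between the x axis of canister1 and the x axis of port1, either way round below 0.2 rad and angle between canister1's own z axis and vertical below 0.12 rad) or (horizontal distance between canister1 and port2 below 0.006 m and z of canister1 in the frame of port2 between 0 and 0.0115 m and angle between the x axis of canister1 and the x axis of port2, either way round below 0.2 rad and angle between canister1's own z axis and vertical below 0.12 rad)) and ((horizontal distance between canister2 and port0 below 0.006 m and z of canister2 in the frame of port0 between 0 and 0.0115 m and angle between the x axis of canister2 and the x axis of port0, either way round below 0.2 rad and angle between canister2's own z axis and vertical below 0.12 rad) or (horizontal distance between canister2 and port1 below 0.006 m and z of canister2 in the frame of port1 between 0 and 0.0115 m and angle between the x axis of canister2 and the x axis of port1, either way round below 0.2 rad and angle between canister2's own z axis and vertical below 0.12 rad) or (horizontal distance between canister2 and port2 below 0.006 m and z of canister2 in the frame of port2 between 0 and 0.0115 m and angle between the x axis of canister2 and the x axis of port2, either way round below 0.2 rad and angle between canister2's own z axis and vertical below 0.12 rad))), for 0.2 s.
At the end, for the whole second after the job is handed in: Gate ring at 1.3 rad within 0.12; spent canister upright in the tray; every fresh canister present locked in a port: within 6 mm of its centre, upright, base under 11.5 mm above the port's origin, lug line within 0.2 rad of the port's x axis; all at rest (value of joint gate_ring between 1.18 and 1.42 rad and ((horizontal distance between canister0 and port0 below 0.006 m and z of canister0 in the frame of port0 between 0 and 0.0115 m and angle between the x axis of canister0 and the x axis of port0, either way round below 0.2 rad and angle between canister0's own z axis and vertical below 0.12 rad) or (horizontal distance between canister0 and port1 below 0.006 m and z of canister0 in the frame of port1 between 0 and 0.0115 m and angle between the x axis of canister0 and the x axis of port1, either way round below 0.2 rad and angle between canister0's own z axis and vertical below 0.12 rad) or (horizontal distance between canister0 and port2 below 0.006 m and z of canister0 in the frame of port2 between 0 and 0.0115 m and angle between the x axis of canister0 and the x axis of port2, either way round below 0.2 rad and angle between canister0's own z axis and vertical below 0.12 rad)) and ((horizontal distance between canister1 and port0 below 0.006 m and z of canister1 in the frame of port0 between 0 and 0.0115 m and angle between the x axis of canister1 and the x axis of port0, either way round below 0.2 rad and angle between canister1's own z axis and vertical below 0.12 rad) or (horizontal distance between canister1 and port1 below 0.006 m and z of canister1 in the frame of port1 between 0 and 0.0115 m and angle between the x axis of canister1 and the x axis of port1, either way round below 0.2 rad and angle between canister1's own z axis and vertical below 0.12 rad) or (horizontal distance between canister1 and port2 below 0.006 m and z of canister1 in the frame of port2 between 0 and 0.0115 m and angle between the x axis of canister1 and the x axis of port2, either way round below 0.2 rad and angle between canister1's own z axis and vertical below 0.12 rad)) and ((horizontal distance between canister2 and port0 below 0.006 m and z of canister2 in the frame of port0 between 0 and 0.0115 m and angle between the x axis of canister2 and the x axis of port0, either way round below 0.2 rad and angle between canister2's own z axis and vertical below 0.12 rad) or (horizontal distance between canister2 and port1 below 0.006 m and z of canister2 in the frame of port1 between 0 and 0.0115 m and angle between the x axis of canister2 and the x axis of port1, either way round below 0.2 rad and angle between canister2's own z axis and vertical below 0.12 rad) or (horizontal distance between canister2 and port2 below 0.006 m and z of canister2 in the frame of port2 between 0 and 0.0115 m and angle between the x axis of canister2 and the x axis of port2, either way round below 0.2 rad and angle between canister2's own z axis and vertical below 0.12 rad)) and horizontal distance between spent and tray below 0.055 m and height (world z) of spent below 0.015 m and angle between spent's own z axis and vertical below 0.15 rad and linear speed of each of spent, canister0, canister1, canister2 below 0.02 m/s); the robot touches nothing.
It fails at once if the robot presses on a fixed ring of the gate column with more than 1 N (contact force between any of the fingers, the arm and gate_collar above 1 N or contact force between any of the fingers, the arm and gate_crown above 1 N).
It fails at once if a bystander is moved more than 5 cm (distance of any of screwdriver, wrench, glue_brush, caster from where it was at the start of the episode above 0.05 m).
Of canister0, canister1, canister2 only 2 to 3 are there at a start; the rules pass over those that are not, and their reading is None.
At some moment in a run one of canister0, canister1, canister2 may be knocked a few centimetres aside while the robot is not near it.
It also fails if it takes over 210 s, if anything falls off the work surface, if the arm or the gripper's body presses on something with over 40 N, if the wrist force passes 120 N, or if a joint passes its speed limit or range.

## Working session

There is one attempt and no reset: what is moved stays moved. The work goes in short steps, Python scripts to look and compute and a shell command to move; the robot and the scene stay as the last step left them, time stands still between calls to the robot, and variables do not carry over. Pictures are saved under pics/ and viewed, and the job is handed in when it is done.

```bash
ls; mkdir -p pics; python3 - <<'E'
from bench import *
import cv2
s=sense();print({k:s[k] for k in s})
for n in("scene","top"):
    im=snapshot(n);cv2.imwrite(f"pics/{n}0.png",im[:,:,::-1])
    c=calibration(n);print(n,c)
E
```

```text
pics
{'time': 0.0, 'joint_pos': array([ 6.07683575e+01,  7.51506893e+00,  8.53304041e+01, -4.50321927e-04,
        8.72636917e+01, -4.89427015e+00]), 'qd': array([-0.09124103, -0.06428236,  0.04292091,  0.07661485,  0.19970632,
        0.09908324]), 'joint_efforts': array([ 1.51939485e-04, -5.69410086e+01, -5.00547802e+01, -1.43525563e-04,
        1.50642759e-02, -1.50297575e-05]), 'tool_pos': array([246.97895327, 546.18304635, 230.23408918]), 'tcp_rot': array([-1.79991134e+02,  1.08805074e-01,  6.56626580e+01]), 'ft_force': array([-0.33650907,  0.19625283, -0.5670819 ]), 'wrist_torque': array([ 0.02321331,  0.01967611, -0.03497167]), 'finger_gap': 85.25033084553014}
scene {'mtx': array([[523.69973091,   0.        , 311.88192818],
       [  0.        , 523.69973091, 245.86697376],
       [  0.        ,   0.        ,   1.        ]]), 'D': array([-0.03967688,  0.        ,  0.        ,  0.        ,  0.        ]), 'world_to_cam': array([[ 8.75136443e-01,  4.83341893e-01, -2.27336944e-02,
        -4.76004800e+02],
       [ 2.42939246e-01, -4.79525387e-01, -8.43229462e-01,
        -7.21694297e+01],
       [-4.18469508e-01,  7.32417925e-01, -5.37072857e-01,
         1.85132574e+03],
       [ 0.00000000e+00,  0.00000000e+00,  0.00000000e+00,
         1.00000000e+00]])}
top {'mtx': array([[553.24288381,   0.        , 326.29885061],
       [  0.        , 553.24288381, 231.40409633],
       [  0.        ,   0.        ,   1.        ]]), 'D': array([0.02630588, 0.        , 0.        , 0.        , 0.        ]), 'world_to_cam': array([[-8.50591864e-03, -9.99768703e-01,  1.97532312e-02,
        -2.87214071e+01],
       [-9.83994774e-01,  4.85223415e-03, -1.78131244e-01,
         5.72462237e+02],
       [ 1.77994195e-01, -2.09522462e-02, -9.83808452e-01,
         1.27330355e+03],
       [ 0.00000000e+00,  0.00000000e+00,  0.00000000e+00,
         1.00000000e+00]])}
```

View pics/top0.png

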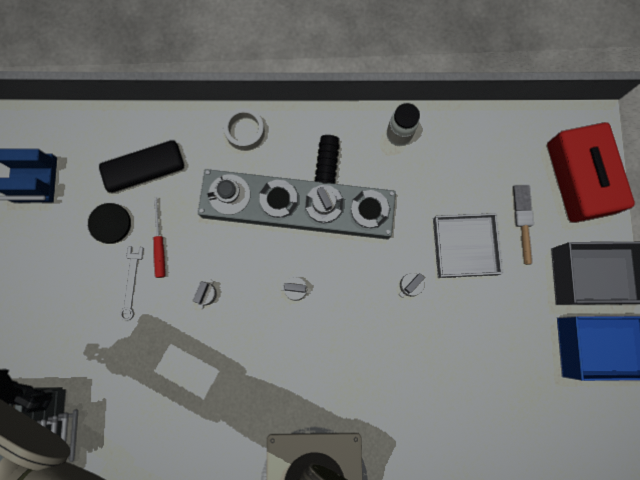

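View pics/scene0.png

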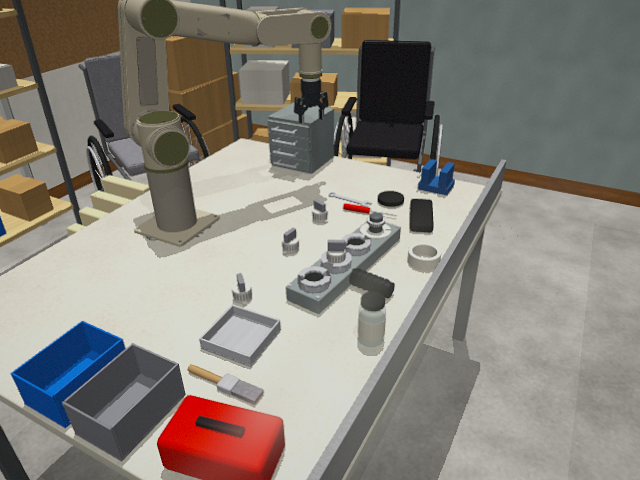

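The top view shows the gate at about (227,188), ports at (279,197), (323,203, holding the spent canister) and (370,208), fresh canisters at (204,293), (295,288) and (412,284), and the tray at (467,246). I'll zoom in next.

```bash
cat > h.py <<'E'
from bench import *
import cv2, numpy as np
def proj(n,P):
    c=calibration(n);T=c["world_to_cam"];P=np.atleast_2d(np.asarray(P,float))
    r,_=cv2.Rodrigues(T[:3,:3]);p,_=cv2.projectPoints(P,r,T[:3,3],c["mtx"],c["D"]);return p[:,0]
def back(n,uv,z):
    c=calibration(n);T=c["world_to_cam"];R=T[:3,:3];t=T[:3,3]
    q=cv2.undistortPoints(np.asarray(uv,float).reshape(-1,1,2),c["mtx"],c["D"])[:,0]
    d=np.c_[q,np.ones(len(q))]@R; o=-R.T@t
    return o+d*((z-o[2])/d[:,2])[:,None]
def crop(n,x0,y0,x1,y1,f,name,im=None):
    im=snapshot(n) if im is None else im
    cv2.imwrite("pics/"+name,cv2.resize(im[y0:y1,x0:x1],None,fx=f,fy=f,interpolation=cv2.INTER_CUBIC)[:,:,::-1])
E
python3 - <<'E'
from h import *
im=cv2.imread("pics/top0.png")[:,:,::-1]
crop("top",190,160,410,310,3.6,"a1.png",im)
crop("top",190,160,290,230,8,"a2.png",im)
im=cv2.imread("pics/scene0.png")[:,:,::-1]
crop("scene",270,190,410,310,5.6,"a3.png",im)
E
```

```text
(no output)
```

View pics/a1.png

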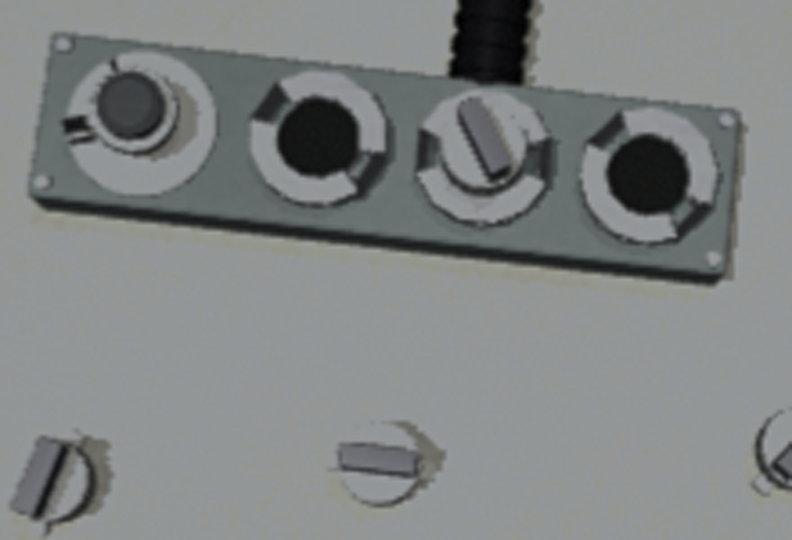

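View pics/a2.png

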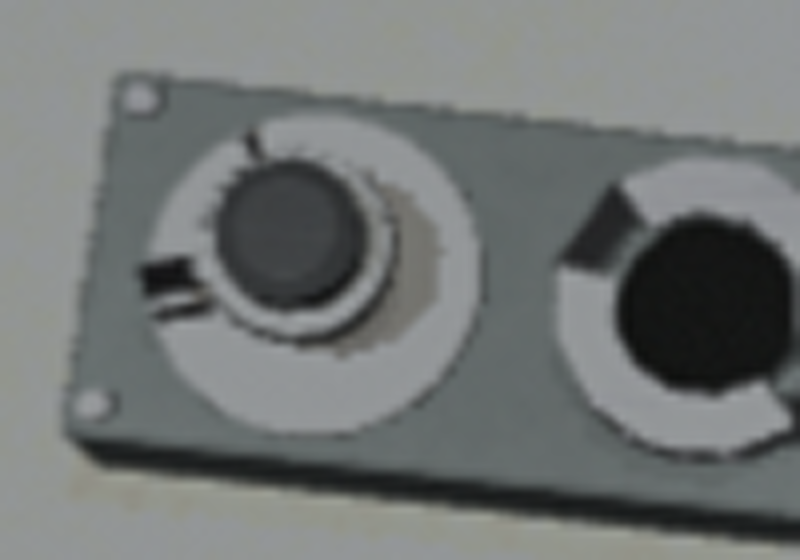

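View pics/a3.png

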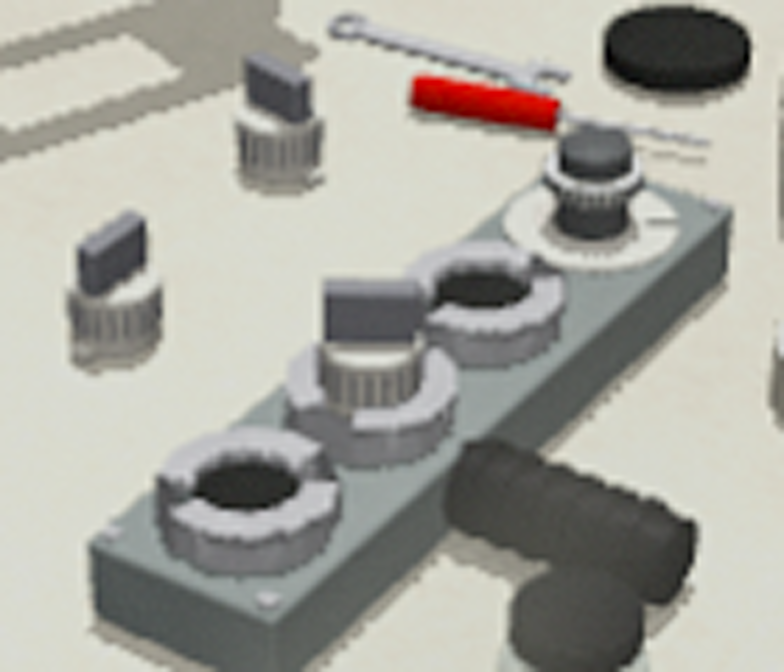

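```bash
python3 - <<'E'
from h import *
im=cv2.imread("pics/top0.png")[:,:,::-1]
crop("top",320,175,410,245,8,"b1.png",im)
crop("top",190,265,310,310,6.6,"b2.png",im)
crop("top",395,205,505,285,7,"b3.png",im)
E
```

```text
(no output)
```

View pics/b1.png

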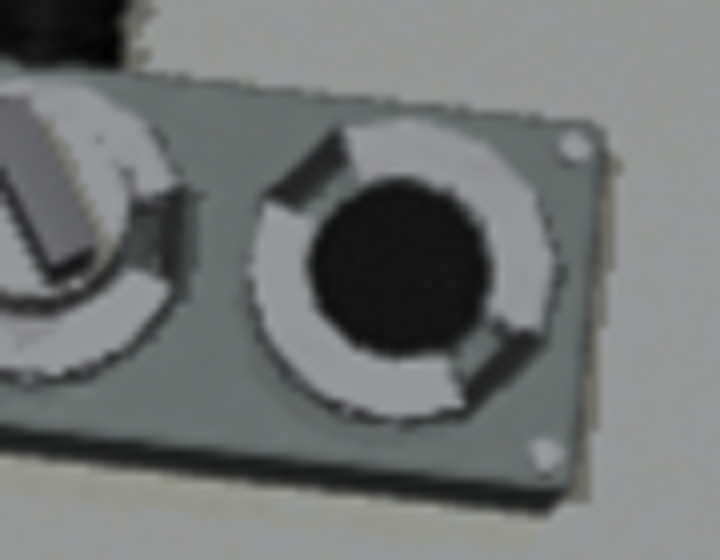

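View pics/b2.png

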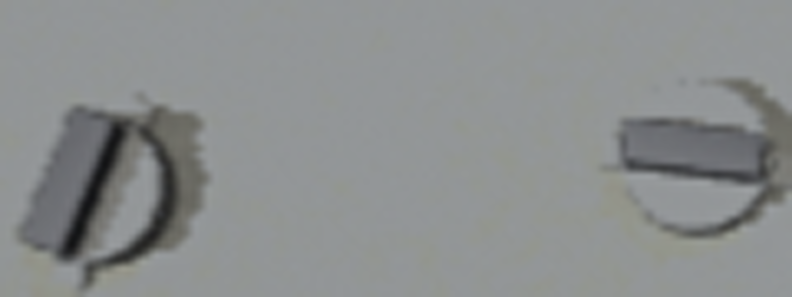

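View pics/b3.png

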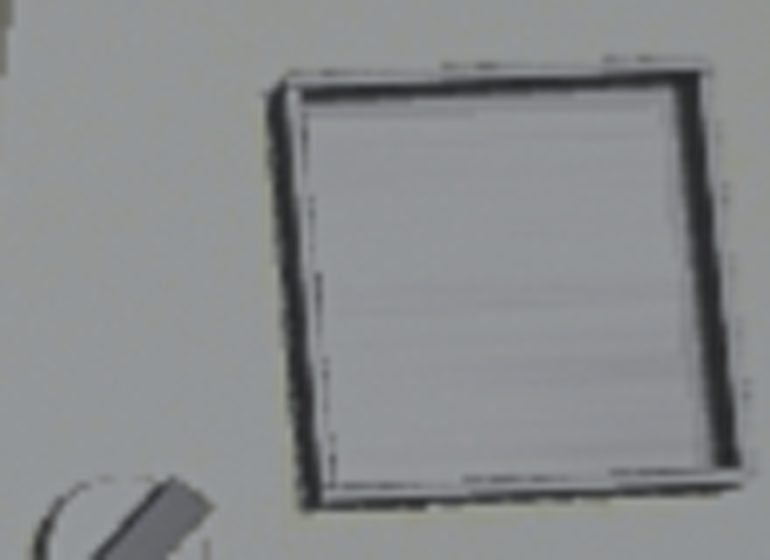

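```bash
python3 - <<'E'
import bench
for k in dir(bench):
    if not k.startswith('__'): print(k, getattr(bench,k) if isinstance(getattr(bench,k),(int,float,list,dict,str)) else '')
E
python3 - <<'E'
from h import *
from scipy.optimize import least_squares
im=cv2.imread("pics/scene0.png")[:,:,::-1]
crop("scene",270,190,410,310,5.6,"a3.png",im)
P=[(57.5,235,50),(57.5,-235,50),(-57.5,-235,50),(-57.5,235,50),(0,-175,74),(0,45,74),(0,165,109.5)]
uv=np.array([(205,169.2),(395.4,190.6),(391,236.2),(198.75,213.75),(370.2,208.6),(278.3,198.1),(226.6,189.1)])
P=np.array(P,float)
def W(p,P):
    c,s=np.cos(p[2]),np.sin(p[2]); return np.c_[p[0]+c*P[:,0]-s*P[:,1],p[1]+s*P[:,0]+c*P[:,1],P[:,2]]
r=least_squares(lambda p:(proj("top",W(p,P))-uv).ravel(),[600,100,-.1])
print(r.x,np.degrees(r.x[2]));print(np.round(r.fun.reshape(-1,2),1))
print(np.round(W(r.x,np.array([(0,165,85),(0,45,50),(0,-65,50),(0,-175,50)],float)),1))
np.save("man.npy",r.x)
# scene overlay
o=im.copy()
def circ(cx,cy,z,R):
    a=np.linspace(0,2*np.pi,60);return np.c_[cx+R*np.cos(a),cy+R*np.sin(a),0*a+z]
f=5
for n,box in(("scene",(270,190,420,310)),("top",(195,160,405,245))):
    im=cv2.imread(f"pics/{n}0.png");x0,y0,x1,y1=box;f=5 if n=="scene" else 3.8
    o=cv2.resize(im[y0:y1,x0:x1],None,fx=f,fy=f,interpolation=cv2.INTER_CUBIC)
    L=[np.array([(57.5,235,50),(57.5,-235,50),(-57.5,-235,50),(-57.5,235,50)],float),circ(0,165,109.5,22)]+[circ(0,y,74,R) for y in(45,-65,-175) for R in(44,29)]+[circ(0,165,53,52)]
    for l in L:
        q=((proj(n,W(r.x,l))-[x0,y0]+.5)*f).astype(int);cv2.polylines(o,[q.reshape(-1,1,2)],True,(0,0,255),1)
    cv2.imwrite(f"pics/ov_{n}.png",o)
E
```

```text
PlanningError 
calibration 
hand_in 
hold_point_z 18.700000000000003
sense 
snapshot 
[ 6.44007353e+02  3.60206873e+01 -1.19829223e-01] -6.865708757430483
[[-0.5 -0.5]
 [ 1.  -0.1]
 [ 1.1  0.5]
 [-1.4  0.8]
 [ 0.4 -0.1]
 [ 0.2 -0.1]
 [-0.7 -0.6]]
[[ 663.7  199.8   85. ]
 [ 649.4   80.7   50. ]
 [ 636.2  -28.5   50. ]
 [ 623.1 -137.7   50. ]]
```

View pics/ov_scene.png

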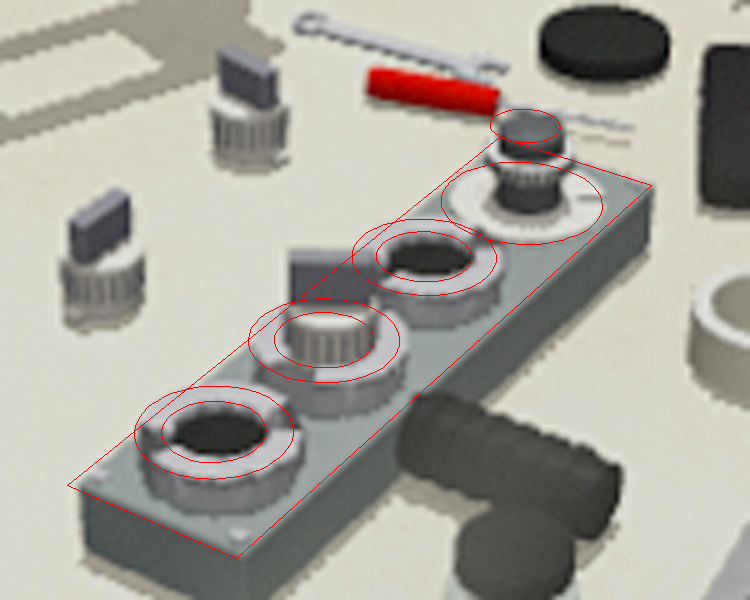

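View pics/ov_top.png

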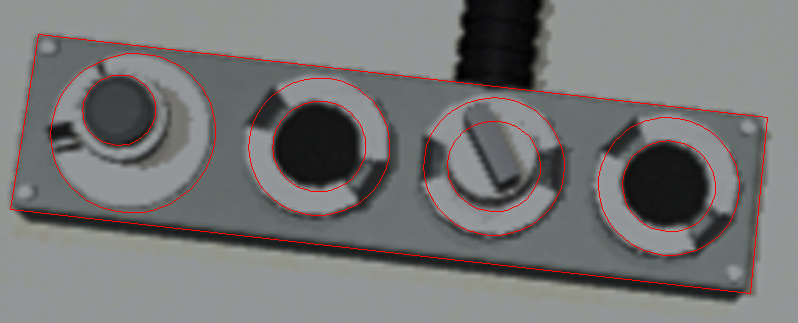

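```bash
python3 - <<'E'
from h import *
im=cv2.imread("pics/top0.png")[:,:,::-1]
g=np.array([663.7,199.8])
def a2(u,v):return (u/8+190,v/8+160)
ang=lambda d:np.degrees(np.arctan2(d[1],d[0]))
pt=back("top",[a2(165,278)],85)[0];print("pointer",pt,ang(pt[:2]-g),np.hypot(*(pt[:2]-g)))
for q in[(253,145),(180,305),(180,311)]:
    p=back("top",[a2(*q)],53)[0];print("line",p,ang(p[:2]-g),np.hypot(*(p[:2]-g)))
def a1(u,v):return (u/3.6+190,v/3.6+160)
# slots (z~66..74)
for nm,(p,q) in dict(A=((268,102),(372,172)),B=((427,154),(541,158)),C=((606,131),(690,215))).items():
    w=back("top",[a1(*p),a1(*q)],74);d=w[0]-w[1];print(nm,ang(d),"portx",ang(d)-60,w.mean(0))
# bars
w=back("top",[a1(462,100),a1(480,94),a1(512,172),a1(492,180)],130);print("spent",w[:,:2],w.mean(0),ang(w[1]-w[2]),ang(w[0]-w[3]))
b=lambda u,v:(u/6.6+190,v/6.6+265)
w=back("top",[b(77,105),b(118,120),b(62,252),b(20,238)],72);print("A",w.mean(0),ang(w[0]-w[3]),ang(w[1]-w[2]))
w=back("top",[b(622,118),b(770,135),b(762,178),b(624,165)],72);print("B",w.mean(0),ang(w[0]-w[1]),ang(w[3]-w[2]))
t=lambda u,v:(u/7+395,v/7+205)
w=back("top",[t(285,78),t(705,70),t(742,482),t(315,500)],35);print("tray",w[:,:2],w.mean(0))
crop("top",395,265,430,300,16,"c1.png",im)
E
```

```text
pointer [655.07055619 239.17125692  85.        ] 102.36266907268138 40.305870190981956
line [704.44394062 219.98017456  53.        ] 26.34887639926202 45.46766040059805
line [654.73458251 240.60237666  53.        ] 102.39254314187347 41.77574239055495
line [652.88125734 240.55172841  53.        ] 104.86788697452084 42.16335567119869
A 55.27481500659679 portx -4.725184993403211 [649.32381889  79.92357059  74.        ]
B 87.71700972164248 portx 27.717009721642484 [636.00179637 -28.28620774  74.        ]
C 43.582729198851624 portx -16.417270801148376 [ 624.16617212 -136.30995398   74.        ]
spent [[659.37512755 -13.58295161]
 [663.26159341 -25.02683054]
 [612.49887977 -44.81381114]
 [607.3914572  -32.16114951]] [635.63176448 -28.8961857  130.        ] 21.295518002297833 19.666141003026848
A [428.40664177 258.14636719  72.        ] -21.521058776592373 -21.43285844094672
B [436.98600414  40.81903803  72.        ] 83.04855087781452 84.21331286010424
tray [[ 611.87458596 -300.82265392]
 [ 614.03443119 -448.04228078]
 [ 469.62969237 -451.56040102]
 [ 464.25128407 -304.60398868]] [ 539.9474984 -376.2573311   35.       ]
```

View pics/c1.png

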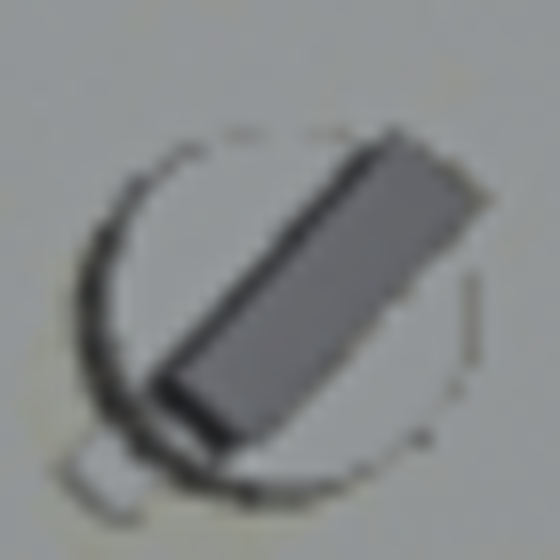

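```bash
cat >> h.py <<'E'
def go(x,y,z,yaw=None):
    s=sense();p=s["tool_pos"];a=s["tcp_rot"];ps=np.radians(a[2])
    d=np.array([x,y,z])-p
    t=np.array([np.cos(ps)*d[0]+np.sin(ps)*d[1],np.sin(ps)*d[0]-np.cos(ps)*d[1],-d[2]])
    print("t%.1f"%s["time"],"pos",np.round(p,1),"rot",np.round(a,1),"F",np.round(s["ft_force"],1),"gap %.1f"%s["finger_gap"],"j6 %.0f"%s["joint_pos"][5])
    print("units xyz",np.round(t/20,2), "turn", None if yaw is None else round(-np.radians((yaw-a[2]+180)%360-180)/.08,2))
E
python3 -m pendant '[[[-0.3,1,0.1,0],[-0.3,1,0.1,0],[-0.3,1,0.1,0],[-0.3,1,0.1,0],[-0.3,1,0.1,0],[-0.3,1,0.1,0],[-0.3,1,0.1,0],[-0.3,1,0.1,0],[-0.3,1,0.1,0],[-0.3,1,0.1,0]]]' 1 25
python3 -c "
from h import *
go(663.7,199.8,210,12)
def c1(u,v):return (u/16+395,v/16+265)
ang=lambda d:np.degrees(np.arctan2(d[1],d[0]))
w=back('top',[c1(390,128),c1(488,200),c1(240,440),c1(165,380)],72);print(w.mean(0),ang(w[0]-w[3]),ang(w[1]-w[2]))
"
```

```text
time: 0.93
tool_pos: [405.2, 404.2, 203.9]
tcp_rot: [-179.7, 0.6, 66.1]
ft_force: [0.0, 0.5, 0.2]
finger_gap: 85.3
t0.9 pos [405.2 404.2 203.9] rot [-179.7    0.6   66.1] F [0.  0.5 0.2] gap 85.3 j6 -26
units xyz [-4.11 15.96 -0.3 ] turn 11.8
[ 445.9184664  -237.42424119   72.        ] -43.14362547250628 -47.2859915144646
```

```bash
python3 -m pendant '[[[-0.25,1,-0.1,0],[-0.25,1,-0.1,0],[-0.25,1,-0.1,0],[-0.25,1,-0.1,0],[-0.25,1,-0.1,0],[-0.25,1,0,0],[-0.25,1,0,0],[-0.25,1,0,0],[-0.25,1,0,0],[-0.25,0.5,0,0]]]' 
python3 -m pendant '[[[0,0,0,1],[0,0,0,1],[0,0,0,1],[0,0,0,1],[0,0,0,1],[0,0,0,1],[0,0,0,1],[0,0,0,1],[0,0,0,1],[0,0,0,1]]]' 
python3 -c "
from h import *
go(663.7,199.8,160,12)
"
```

```text
time: 1.77
tool_pos: [563.8, 271.0, 206.6]
tcp_rot: [-179.4, 1.1, 66.0]
ft_force: [0.2, -0.5, -0.2]
finger_gap: 85.4
time: 2.6
tool_pos: [560.8, 267.6, 200.7]
tcp_rot: [179.6, 1.9, 17.9]
ft_force: [-0.6, 0.3, 0.4]
finger_gap: 85.3
t2.6 pos [560.8 267.6 200.7] rot [179.6   1.9  17.9] F [-0.6  0.3  0.4] gap 85.3 j6 3
units xyz [3.85 4.81 2.04] turn 1.3
```

```bash
python3 -m pendant '[[[0.5,0.7,0,0.2],[0.5,0.7,0,0.2],[0.5,0.7,0,0.2],[0.5,0.7,0,0.2],[0.5,0.7,0,0.2],[0.5,0.6,0,0],[0.4,0.4,0,0],[0,0,0,0],[0,0,0,0],[0,0,0,0]]]' 
python3 -c "
from h import *
go(663.7,199.8,160,12)
im=snapshot('top');cv2.imwrite('pics/top1.png',im[:,:,::-1]);crop('top',180,110,300,230,5,'d1.png',im)
im=snapshot('scene');cv2.imwrite('pics/scene1.png',im[:,:,::-1]);crop('scene',280,100,440,260,3.75,'d2.png',im)
"
```

```text
time: 3.43
tool_pos: [656.5, 189.3, 194.9]
tcp_rot: [179.4, 2.2, 13.2]
ft_force: [-0.1, -0.5, -0.5]
finger_gap: 85.3
t3.4 pos [656.5 189.3 194.9] rot [179.4   2.2  13.2] F [-0.1 -0.5 -0.5] gap 85.3 j6 -1
units xyz [ 0.47 -0.43  1.75] turn 0.25
```

View pics/d1.png

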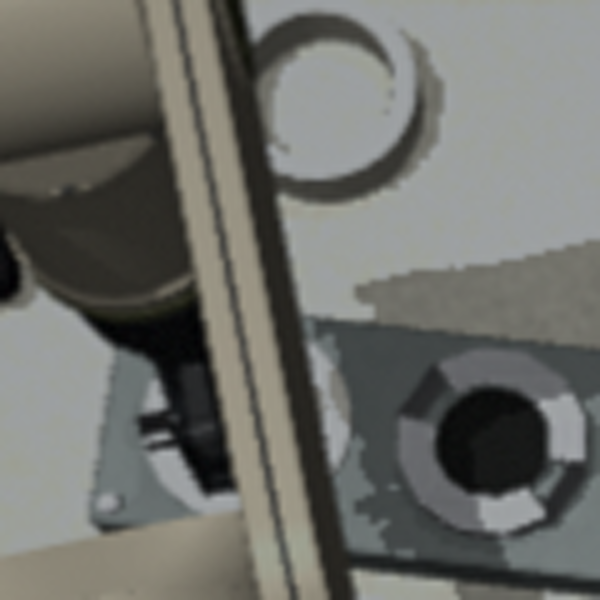

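View pics/d2.png

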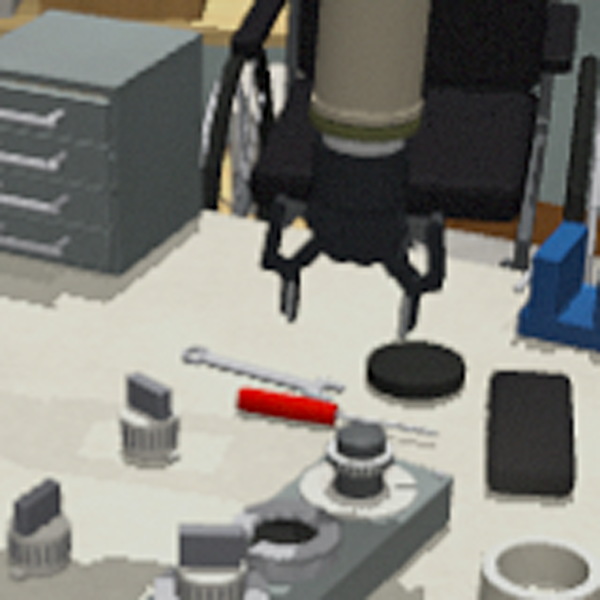

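```bash
python3 -c "
from h import *
s=sense();p=s['tool_pos']
c,sn=np.cos(np.radians(13.2)),np.sin(np.radians(13.2))
q=p+np.array([0,0,13])
for d in(-46,0,46):print(proj('scene',q+[d*c,d*sn,-d*np.sin(np.radians(2.2))]))
print(proj('scene',[[663.7,199.8,109.5],[663.7,199.8,91]]))
"
```

```text
[[357.55117084 185.36884991]]
[[372.28089698 187.39087241]]
[[387.18656674 189.44142288]]
[[374.54637478 214.65426742]
 [374.30839727 219.72405493]]
```

```bash
python3 -c "
from h import *
im=cv2.imread('pics/scene0.png')[:,:,::-1]
crop('scene',355,205,405,240,14,'e1.png',im)
im=cv2.imread('pics/scene1.png')[:,:,::-1]
crop('scene',345,160,400,195,14,'e2.png',im)
"
```

```text
(no output)
```

View pics/e1.png

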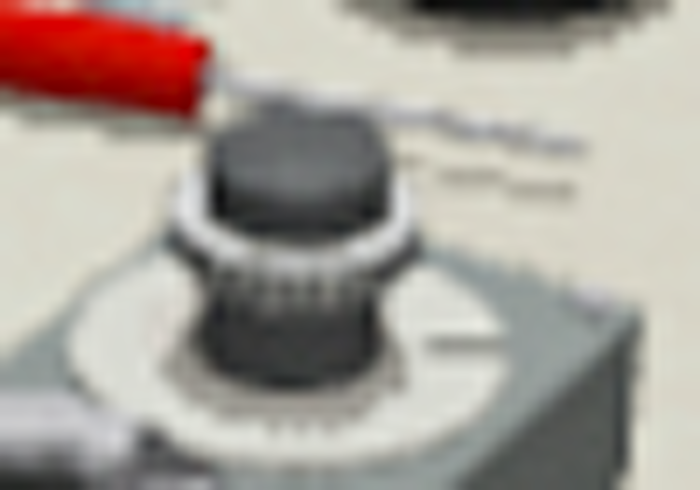

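View pics/e2.png

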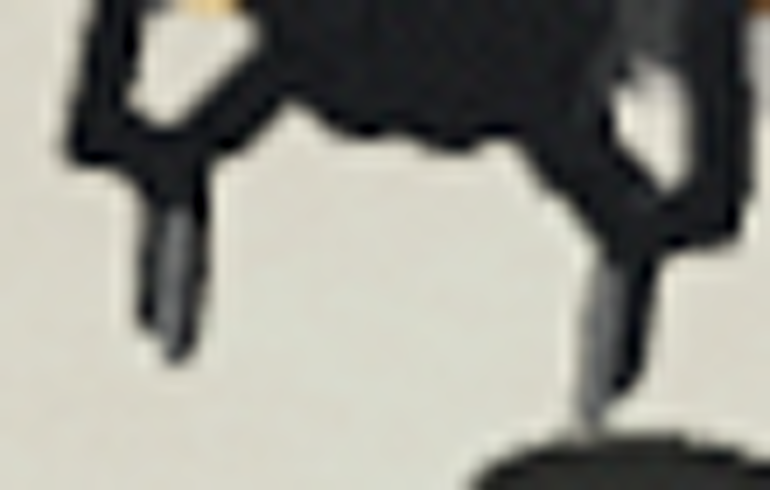

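```bash
python3 -c "
from h import *
print(back('scene',[(376.0,215.0),(376.4,215.8)],109.5))
print(back('top',[(226.2,188.7)],109.5))
# two-view triangulation of crown
from scipy.optimize import least_squares
r=least_squares(lambda P:np.r_[(proj('scene',P)-[376.0,215.0]).ravel(),(proj('top',P)-[226.2,188.7]).ravel()],[660,200,109.]);print(r.x,r.fun)
r=least_squares(lambda P:np.r_[(proj('scene',P)-[376.4,215.8]).ravel(),(proj('top',P)-[226.2,188.7]).ravel()],[660,200,109.]);print(r.x,r.fun)
"
```

```text
[[668.6912835  199.78692055 109.5       ]
 [671.84853054 195.56920492 109.5       ]]
[[663.19642665 199.10391966 109.5       ]]
[665.26952149 200.35035663 107.28518947] [-0.9570182   0.2969514  -0.36903465 -0.62465372]
[666.22115877 200.93942483 104.2185775 ] [-1.04725707  0.32502753 -0.40439074 -0.68458283]
```

```bash
python3 -c "
from h import *
go(666,200,67,12)"
python3 -m pendant '[[[0.2,-0.15,0.3,0.1],[0.2,-0.15,0.3,0.1],[0.2,-0.1,0.3,0],[0,0,0.3,0],[0,0,0.3,0],[0,0,0.2,0],[0,0,0,0],[0,0,0,0],[0,0,0,0],[0,0,0,0]]]' 
python3 -c "
from h import *
go(666,200,67,12)
im=snapshot('scene');cv2.imwrite('pics/scene2.png',im[:,:,::-1]);crop('scene',330,150,430,250,7,'f2.png',im)
"
```

```text
t3.5 pos [656.1 189.9 195.1] rot [179.4   2.2  13.2] F [-0.4  0.3  0.7] gap 85.5 j6 -1
units xyz [ 0.6  -0.38  6.4 ] turn 0.26
time: 4.37
tool_pos: [663.1, 203.8, 155.6]
tcp_rot: [179.4, 2.3, 12.4]
ft_force: [-0.1, -0.1, 0.1]
finger_gap: 85.1
t4.4 pos [663.1 203.8 155.6] rot [179.4   2.3  12.4] F [-0.1 -0.1  0.1] gap 85.1 j6 1
units xyz [0.1  0.21 4.43] turn 0.1
```

View pics/f2.png

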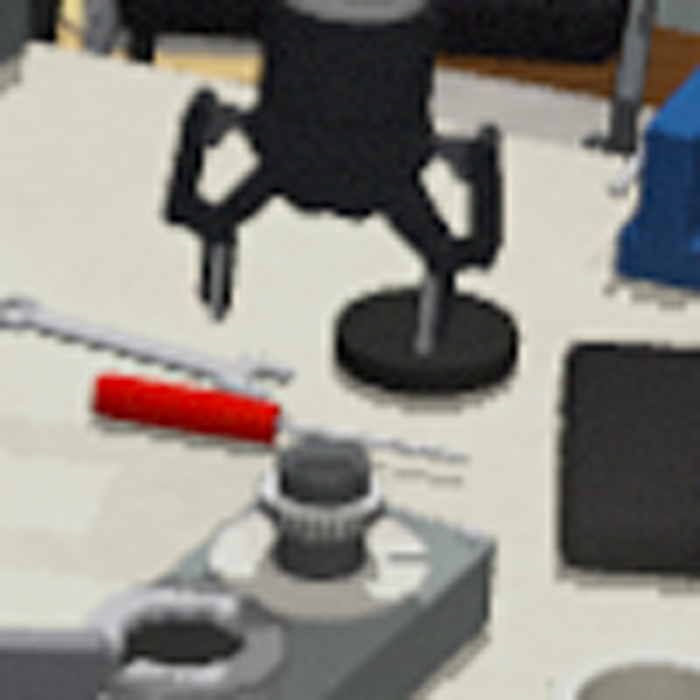

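```bash
python3 -m pendant '[[[0.05,0.05,0.4,0],[0.05,0.05,0.4,0],[0,0.05,0.4,0],[0,0.05,0.4,0],[0,0,0.4,0],[0,0,0.4,0],[0,0,0.4,0],[0,0,0.3,0],[0,0,0,0],[0,0,0,0]]]' 
python3 -c "
from h import *
go(666,200,67,12)
im=snapshot('scene');cv2.imwrite('pics/scene3.png',im[:,:,::-1]);crop('scene',340,170,410,250,8,'f3.png',im)
"
```

```text
time: 5.25
tool_pos: [663.2, 197.9, 85.9]
tcp_rot: [179.4, 2.4, 12.4]
ft_force: [-0.1, -0.3, 0.2]
finger_gap: 85.2
t5.2 pos [663.2 197.9  85.9] rot [179.4   2.4  12.4] F [-0.1 -0.3  0.2] gap 85.2 j6 0
units xyz [ 0.16 -0.07  0.94] turn 0.09
```

View pics/f3.png

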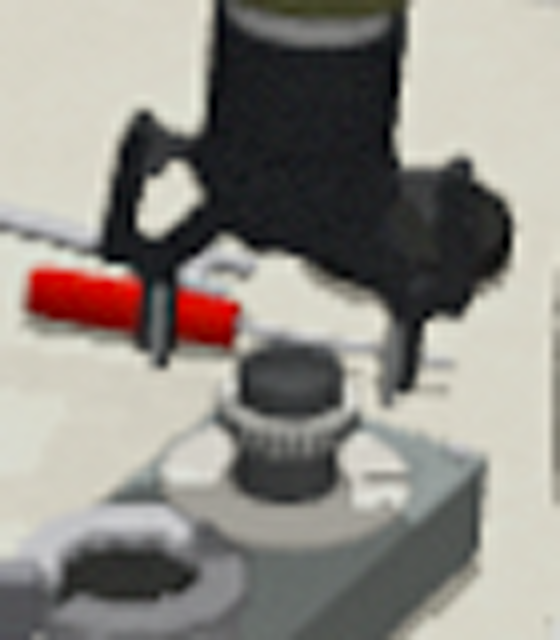

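```bash
python3 -m pendant '[[[0.2,0,0.2,0],[0.1,0,0.3,0],[0,0,0.3,0],[0,0,0.1,0],[0,0,0,0],[0,0,0,0],[0,0,0,0],[0,0,0,0],[0,0,0,0],[0,0,0,0]]]' 
python3 -m pendant '[[[0,0,0,0],[0,0,0,0],[0,0,0,0],[0,0,0,0],[0,0,0,0],[0,0,0,0],[0,0,0,0],[0,0,0,0],[0,0,0,0],[0,0,0,0]]]' 0.5 20
python3 -c "
from h import *
go(667,199,67,12)
im=snapshot('scene');cv2.imwrite('pics/scene4.png',im[:,:,::-1]);crop('scene',345,180,405,240,12,'f4.png',im)
"
```

```text
time: 6.13
tool_pos: [670.5, 199.4, 68.2]
tcp_rot: [179.4, 2.1, 12.4]
ft_force: [0.0, 0.1, 0.0]
finger_gap: 85.1
time: 6.97
tool_pos: [670.9, 199.6, 69.0]
tcp_rot: [179.4, 2.1, 12.4]
ft_force: [-0.4, -0.2, -1.0]
finger_gap: 64.1
t7.0 pos [670.9 199.6  69. ] rot [179.4   2.1  12.4] F [-0.4 -0.2 -1. ] gap 64.1 j6 0
units xyz [-0.2  -0.01  0.1 ] turn 0.09
```

View pics/f4.png

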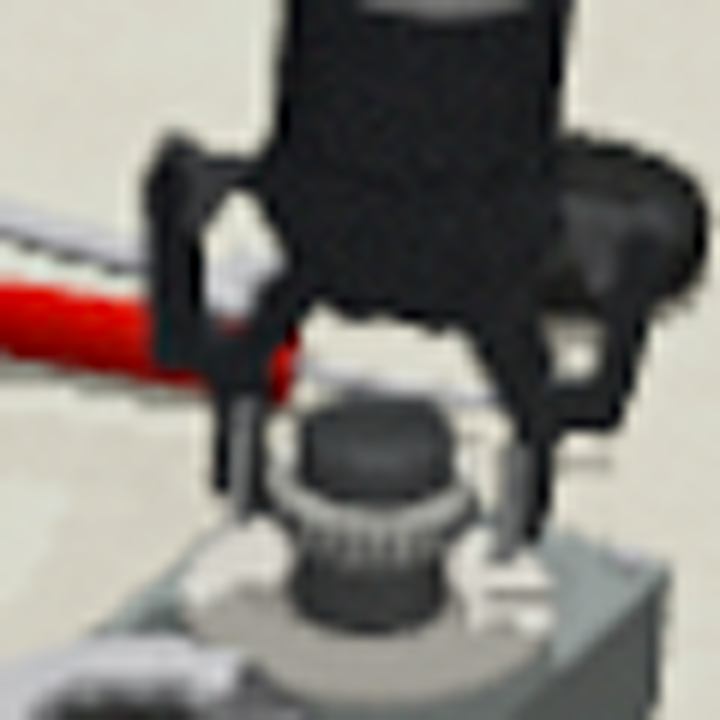

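```bash
python3 -m pendant '[[[0,0,0,0],[0,0,0,0],[0,0,0,0],[0,0,0,0],[0,0,0,0],[0,0,0,0],[0,0,0,0],[0,0,0,0],[0,0,0,0],[0,0,0,0]]]' 0.39 20
python3 -m pendant '[[[0,0,0,0],[0,0,0,0],[0,0,0,0],[0,0,0,0],[0,0,0,0],[0,0,0,0],[0,0,0,0],[0,0,0,0],[0,0,0,0],[0,0,0,0]]]' 0.2 20

```

```text
time: 7.85
tool_pos: [670.2, 199.4, 69.0]
tcp_rot: [179.4, 2.2, 12.4]
ft_force: [-0.5, -0.8, 0.9]
finger_gap: 59.6
time: 8.68
tool_pos: [668.6, 199.1, 69.3]
tcp_rot: [179.4, 2.4, 12.4]
ft_force: [-1.6, 0.5, 1.0]
finger_gap: 55.1
```

```bash
python3 -m pendant '[[[0,0,0,0.4],[0,0,0,0.4],[0,0,0,0.4],[0,0,0,0.4],[0,0,0,0.4],[0,0,0,0.4],[0,0,0,0.4],[0,0,0,0.4],[0,0,0,0.4],[0,0,0,0.4]]]' 0.2 30
python3 -m pendant '[[[0,0,0,0.6],[0,0,0,0.6],[0,0,0,0.6],[0,0,0,0.6],[0,0,0,0.6],[0,0,0,0.6],[0,0,0,0.6],[0,0,0,0.6],[0,0,0,0.6],[0,0,0,0.6]]]'
python3 -c "
from h import *
print(sense()['wrist_torque'])
im=snapshot('scene');cv2.imwrite('pics/scene5.png',im[:,:,::-1]);crop('scene',345,180,405,240,12,'f5.png',im)
"
```

```text
time: 9.52
tool_pos: [667.6, 199.0, 69.5]
tcp_rot: [178.6, 2.2, -6.7]
ft_force: [-1.0, -0.0, 1.5]
finger_gap: 54.7
time: 10.35
tool_pos: [666.3, 199.5, 69.5]
tcp_rot: [177.7, 1.5, -35.5]
ft_force: [-0.2, -0.2, 1.5]
finger_gap: 54.6
[0.38259956 0.65562628 0.0905711 ]
```

View pics/f5.png

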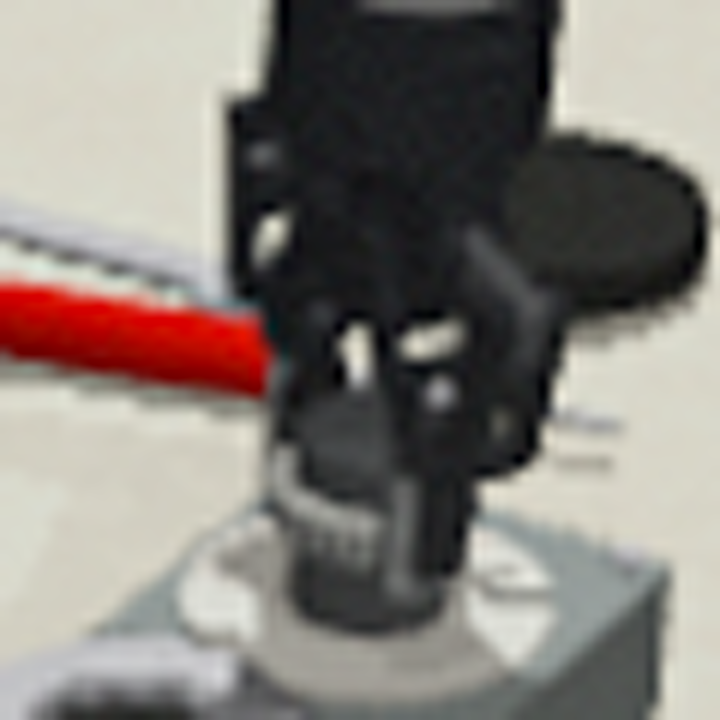

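```bash
python3 -m pendant '[[[0,0,0,0.6],[0,0,0,0.6],[0,0,0,0.6],[0,0,0,0.6],[0,0,0,0.6],[0,0,0,0.5],[0,0,0,0.5],[0,0,0,0.5],[0,0,0,0.5],[0,0,0,0.4]]]'
python3 -c "
from h import *
print(sense()['wrist_torque'])"
python3 -m pendant '[[[0,0,0,0.5],[0,0,0,0.5],[0,0,0,0.5],[0,0,0,0.5],[0,0,0,0.5],[0,0,0,0.5],[0,0,0,0.5],[0,0,0,0.5],[0,0,0,0.4],[0,0,0,0.4]]]'
python3 -c "
from h import *
print(sense()['wrist_torque'])
im=snapshot('scene');cv2.imwrite('pics/scene6.png',im[:,:,::-1]);crop('scene',345,180,405,240,12,'f6.png',im)
"
```

```text
time: 11.23
tool_pos: [665.4, 200.6, 69.6]
tcp_rot: [177.3, 0.7, -61.0]
ft_force: [-0.7, -1.3, 1.1]
finger_gap: 54.4
[0.9162599  0.70501332 0.07804744]
time: 12.07
tool_pos: [672.8, 202.5, 68.9]
tcp_rot: [178.2, -0.3, -82.9]
ft_force: [6.0, 0.0, -1.8]
finger_gap: 54.5
[-0.07695801 -1.05839475  0.63136225]
```

View pics/f6.png

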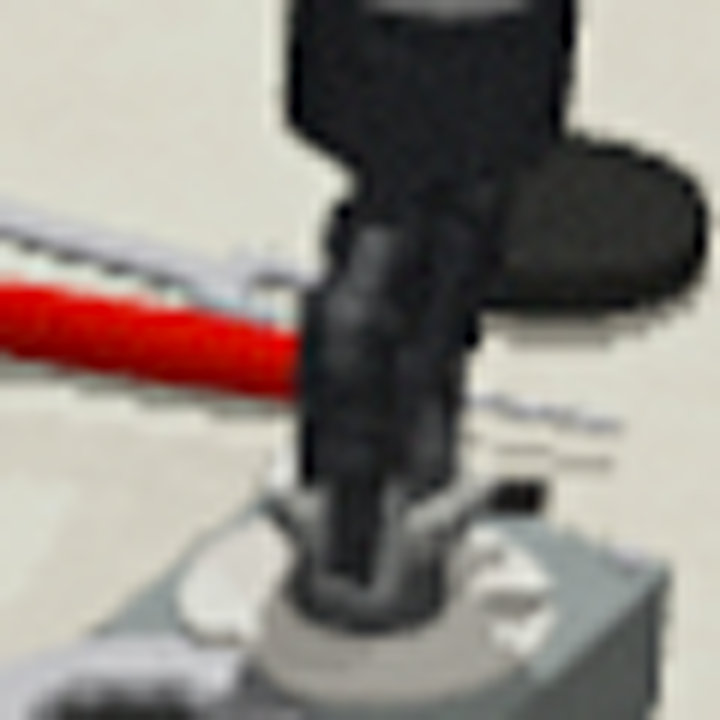

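```bash
python3 -m pendant '[[[0,0,0,0],[0,0,0,0],[0,0,0,0],[0,0,0,0],[0,0,-0.3,0],[0,0,-0.6,0],[0,0,-1,0],[0,0,-1,0],[0,0,-1,0],[0,0,-1,0]]]' 1 60
python3 -m pendant '[[[0,0,-1,-0.5],[0,0.8,-1,-1],[0,0.8,0,-1],[0,0.8,0,-1],[0,0.8,0,-1],[0,0.8,0,-1],[0,0.8,0,-1],[0,0.8,0,-1],[0,0.8,0,-1],[0,0.8,0,-1]]]' 1
python3 -c "
from h import *
go(666,200,69)
im=snapshot('scene');cv2.imwrite('pics/scene7.png',im[:,:,::-1]);crop('scene',270,120,410,260,5,'f7.png',im)
im=snapshot('top');cv2.imwrite('pics/top7.png',im[:,:,::-1]);crop('top',190,160,290,230,8,'g7.png',im)
"
```

```text
time: 12.95
tool_pos: [672.0, 202.7, 167.5]
tcp_rot: [177.6, -0.3, -82.6]
ft_force: [-0.2, -0.8, -0.0]
finger_gap: 85.1
time: 13.78
tool_pos: [551.8, 136.4, 237.9]
tcp_rot: [179.3, 0.5, -36.9]
ft_force: [-0.4, -0.6, 0.3]
finger_gap: 85.7
t13.8 pos [551.8 136.4 237.9] rot [179.3   0.5 -36.9] F [-0.4 -0.6  0.3] gap 85.7 j6 46
units xyz [ 2.65 -5.97  8.45] turn None
```

View pics/f7.png

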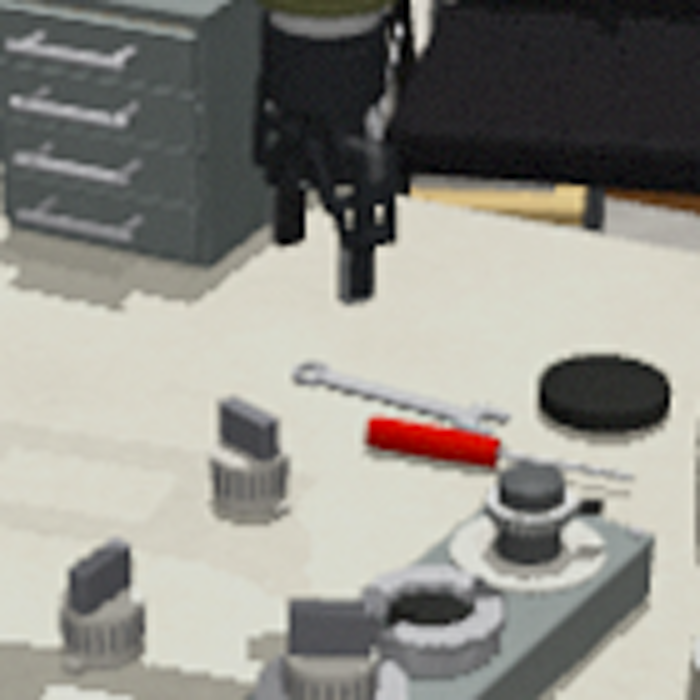

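View pics/g7.png

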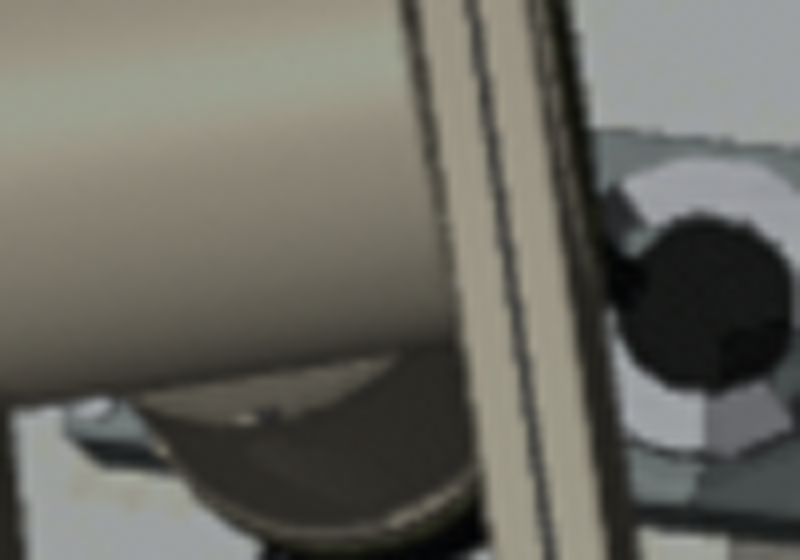

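```bash
python3 -c "
from h import *
im=cv2.imread('pics/top7.png')[:,:,::-1]
im0=cv2.imread('pics/top0.png')[:,:,::-1]
crop('top',295,175,350,230,12,'h1.png',im0)
"
```

```text
(no output)
```

View pics/h1.png

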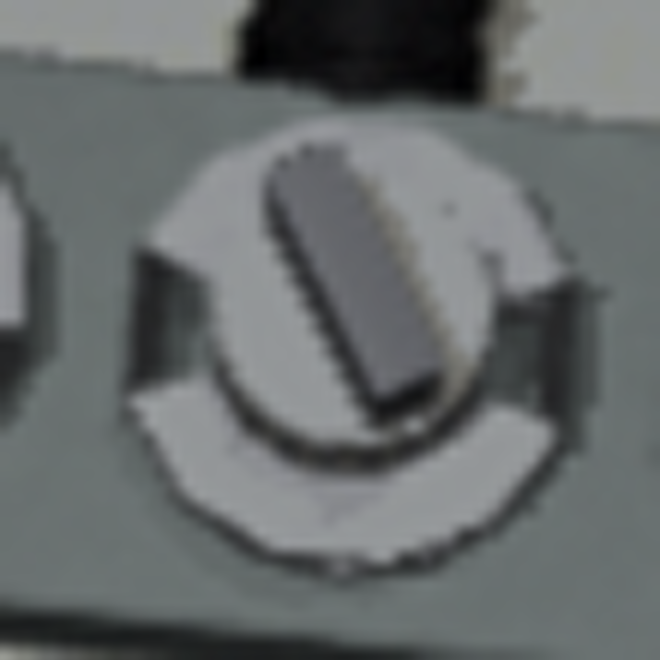

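```bash
python3 -c "
from h import *
im0=cv2.imread('pics/top0.png')[:,:,::-1]
crop('top',250,172,305,224,11,'h2.png',im0)
crop('top',342,182,397,234,11,'h3.png',im0)
"
```

```text
(no output)
```

View pics/h2.png

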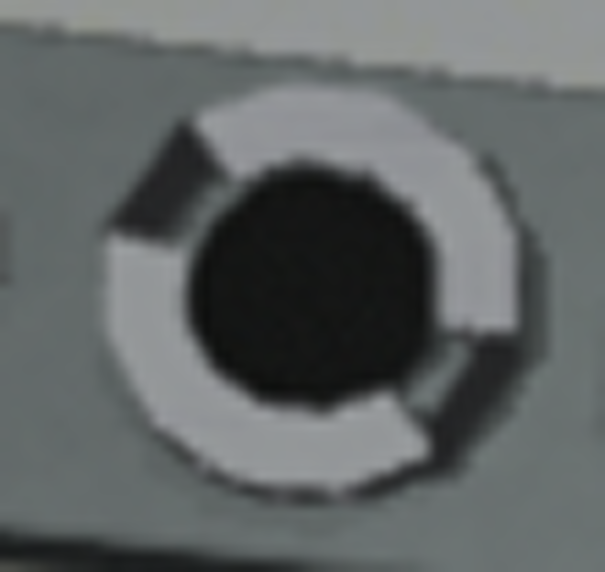

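View pics/h3.png

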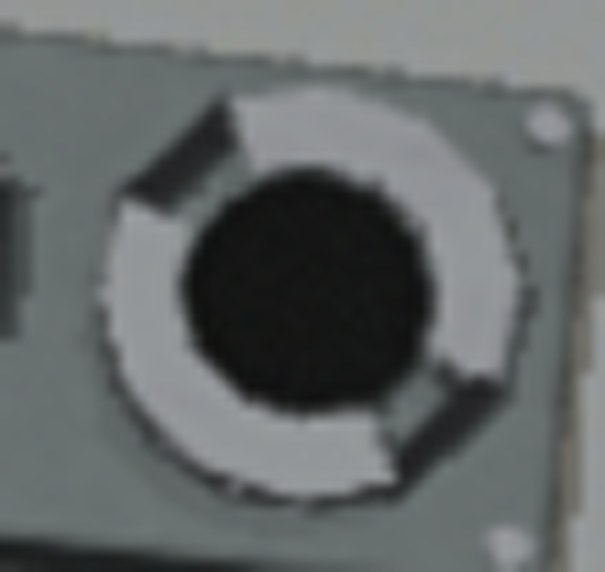

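```bash
python3 - <<'E'
from h import *
ang=lambda d:np.degrees(np.arctan2(d[1],d[0]))
def b(f,x0,y0,pts):return back("top",[((u+.5)/f-.5+x0,(v+.5)/f-.5+y0) for u,v in pts],74)
for n,f,x0,y0,p in[("A",11,250,172,[(155,181.5),(474,388.5),(205,207.5),(416,362.5)]),("C",11,342,182,[(177,153),(449,432.5),(216,190),(411,389)]),("B",12,295,175,[(139,324),(570,360),(205,332),(490,362)])]:
    w=b(f,x0,y0,p);print(n,ang(w[0]-w[1]),ang(w[2]-w[3]),w.mean(0))
w=back("top",[((u+.5)/12-.5+295,(v+.5)/12-.5+175) for u,v in[(305,157),(410,388)]],130);print("spent",ang(w[0]-w[1]),w.mean(0))
print(b(11,250,172,[(313,290)]),b(11,342,182,[(312,297)]))
go(637,-28,170,24.5-90)
E
```

```text
A 56.239720039198914 52.919065555828475 [650.78252092  82.12545284  74.        ]
C 42.79061138412595 42.98865526380702 [ 624.26329398 -136.37867682   74.        ]
B 84.88112076012173 83.61497648076498 [636.21116047 -26.72607629  74.        ]
spent 23.45352046993207 [637.17593784 -27.07621698 130.        ]
[[649.63073369  81.94976093  74.        ]] [[ 622.87832183 -136.16346732   74.        ]]
t13.9 pos [551.9 135.5 238.4] rot [179.3   0.5 -37.1] F [0.6 0.6 0.1] gap 85.3 j6 46
units xyz [8.33 3.95 3.42] turn 6.2
```

```bash
python3 -m pendant '[[[0.95,0.4,0.2,0],[0.95,0.4,0.2,0],[0.95,0.4,0.2,0],[0.95,0.4,0.2,0],[0.95,0.4,0.2,0],[0.95,0.4,0.2,0],[0.95,0.4,0.2,0],[0.9,0.4,0.2,0],[0.5,0.4,0.2,0],[0,0,0,0.5]]]' 1
python3 -m pendant '[[[0,0,0,0.9],[0,0,0,0.9],[0,0,0,0.9],[0,0,0,0.9],[0,0,0,0.9],[0,0,0,0.9],[0,0,0,0.4],[0,0,0,0],[0,0,0,0],[0,0,0,0]]]' 1
python3 -c "
from h import *
go(638.5,-27.5,102,-66)
"
```

```text
time: 14.72
tool_pos: [644.7, -22.3, 211.6]
tcp_rot: [180.0, -0.1, -40.3]
ft_force: [0.2, -0.2, 0.5]
finger_gap: 85.5
time: 15.55
tool_pos: [647.0, -20.9, 215.1]
tcp_rot: [-179.8, -0.0, -69.1]
ft_force: [0.5, 0.4, 0.4]
finger_gap: 85.3
t15.6 pos [647.  -20.9 215.1] rot [-179.8   -0.   -69.1] F [0.5 0.4 0.4] gap 85.3 j6 63
units xyz [0.16 0.51 5.66] turn -0.68
```

```bash
python3 -m pendant '[[[0,0.2,0.6,-0.3],[0.1,0.2,0.6,-0.3],[0,0.1,0.6,-0.1],[0,0,0.6,0],[0,0,0.6,0],[0,0,0.4,0],[0,0,0,0],[0,0,0,0],[0,0,0,0],[0,0,0,0]]]' 1
python3 -c "
from h import *
go(638.5,-27.5,102,-66)
im=snapshot('scene');cv2.imwrite('pics/scene8.png',im[:,:,::-1]);crop('scene',300,160,380,260,7,'i8.png',im)
"
```

```text
time: 16.38
tool_pos: [639.6, -25.4, 143.5]
tcp_rot: [-179.7, -0.1, -65.7]
ft_force: [-0.2, 0.0, 0.1]
finger_gap: 85.2
t16.4 pos [639.6 -25.4 143.5] rot [-1.797e+02 -1.000e-01 -6.570e+01] F [-0.2  0.   0.1] gap 85.2 j6 59
units xyz [0.07 0.09 2.08] turn 0.07
```

View pics/i8.png

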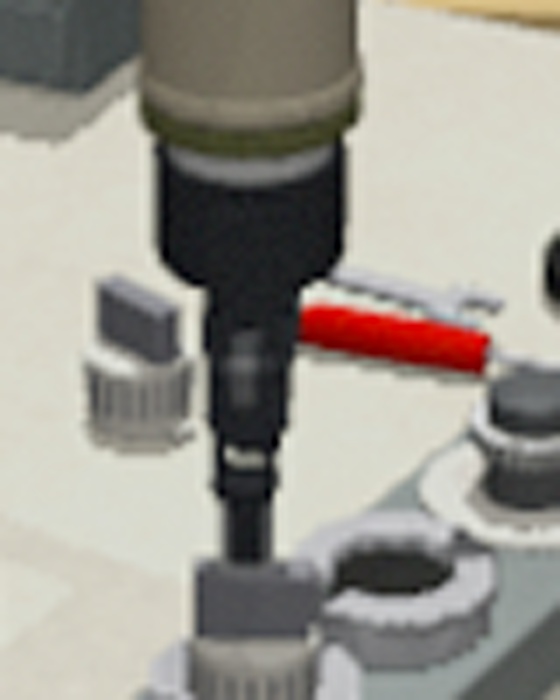

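```bash
python3 -m pendant '[[[0,0.1,0.5,0],[0.05,0,0.5,0],[0,0,0.5,0],[0,0,0.3,0],[0,0,0.2,0],[0,0,0,0],[0,0,0,0],[0,0,0,0],[0,0,0,0],[0,0,0,0]]]' 1
python3 -c "
from h import *
go(638.5,-27.5,102,-66)"
```

```text
time: 17.27
tool_pos: [639.1, -27.4, 100.4]
tcp_rot: [-179.6, -0.1, -65.7]
ft_force: [0.3, 0.4, -0.2]
finger_gap: 85.5
t17.3 pos [639.1 -27.4 100.4] rot [-1.796e+02 -1.000e-01 -6.570e+01] F [ 0.3  0.4 -0.2] gap 85.5 j6 59
units xyz [-0.01  0.03 -0.08] turn 0.07
```

```bash
python3 -m pendant '[[[0,0,-0.15,0],[0,0,0,0],[0,0,0,0],[0,0,0,0],[0,0,0,0],[0,0,0,0],[0,0,0,0],[0,0,0,0],[0,0,0,0],[0,0,0,0]]]' -1 60
python3 -m pendant '[[[0,0,0,0],[0,0,0,0],[0,0,0,0],[0,0,0,0],[0,0,0,0],[0,0,0,0],[0,0,0,0],[0,0,0,0],[0,0,0,0],[0,0,0,0]]]' -1 60
```

```text
time: 18.1
tool_pos: [640.3, -27.4, 106.1]
tcp_rot: [-179.4, -0.2, -65.7]
ft_force: [-0.3, -0.1, 1.2]
finger_gap: 14.7
time: 18.93
tool_pos: [640.3, -27.4, 106.1]
tcp_rot: [-179.4, -0.2, -65.7]
ft_force: [-0.7, -0.7, 0.6]
finger_gap: 14.8
```

```bash
python3 -m pendant '[[[0,0,0.1,0],[0,0,0.1,0],[0,0,0.1,0],[0,0,0.05,0],[0,0,0.05,-0.1],[0,0,0.05,-0.1],[0,0,0.05,-0.2],[0,0,0.05,-0.3],[0,0,0.05,-0.3],[0,0,0.05,-0.3]]]'
```

```text
time: 19.77
tool_pos: [641.4, -27.5, 101.5]
tcp_rot: [-179.3, -0.4, -59.6]
ft_force: [-6.1, -0.1, 10.0]
finger_gap: 14.7
```

```bash
python3 -m pendant '[[[-0.05,0,0.0,-0.8],[-0.05,0,0.02,-0.8],[0,0,0.02,-0.8],[0,0,0.02,-0.8],[0,0,0.02,-0.8],[0,0,0.02,-0.8],[0,0,0.02,-0.8],[0,0,0.02,-0.8],[0,0,0.02,-0.8],[0,0,0.02,-0.8]]]'
python3 -c "
from h import *
print(sense()['wrist_torque'])"
```

```text
time: 20.6
tool_pos: [641.8, -27.6, 101.7]
tcp_rot: [-179.7, -1.0, -21.3]
ft_force: [-2.9, 0.2, 5.5]
finger_gap: 14.6
[ 0.12917096  0.58047343 -0.09087396]
```

```bash
python3 -m pendant '[[[0,0,0.02,-0.6],[0,0,0.02,-0.6],[0,0,0.02,-0.6],[0,0,0.02,-0.6],[0,0,0.02,-0.5],[0,0,0.02,-0.4],[0,0,0,-0.2],[0,0,0,0],[0,0,0,0],[0,0,0,0]]]'
python3 -c "
from h import *
print(sense()['wrist_torque'])"
```

```text
time: 21.43
tool_pos: [641.8, -27.5, 101.8]
tcp_rot: [-179.9, -1.0, -4.4]
ft_force: [-2.3, 0.1, 5.0]
finger_gap: 14.4
[ 0.19013485  0.5138719  -0.05051742]
```

```bash
python3 -m pendant '[[[0,0,-0.2,0],[0,0,-0.3,0],[0,0,-0.3,0],[0,0,-0.4,0],[0,0,-0.4,0],[0,0,-0.5,0],[0,0,-0.5,0],[0,0,-0.5,0],[0,0,-0.5,0],[0,0,-0.5,0]]]'
python3 -c "
from h import *
print(sense()['wrist_torque']);go(540,-376,170)
im=snapshot('scene');cv2.imwrite('pics/scene9.png',im[:,:,::-1]);crop('scene',290,160,390,280,5,'i9.png',im)"
```

```text
time: 22.27
tool_pos: [638.3, -27.3, 187.5]
tcp_rot: [-179.9, -0.7, -4.5]
ft_force: [0.2, -0.1, -1.6]
finger_gap: 14.7
[ 0.00917882  0.01547682 -0.03786048]
t22.3 pos [638.3 -27.3 187.5] rot [-179.9   -0.7   -4.5] F [ 0.2 -0.1 -1.6] gap 14.7 j6 -3
units xyz [-3.54 17.77  0.87] turn None
```

View pics/i9.png

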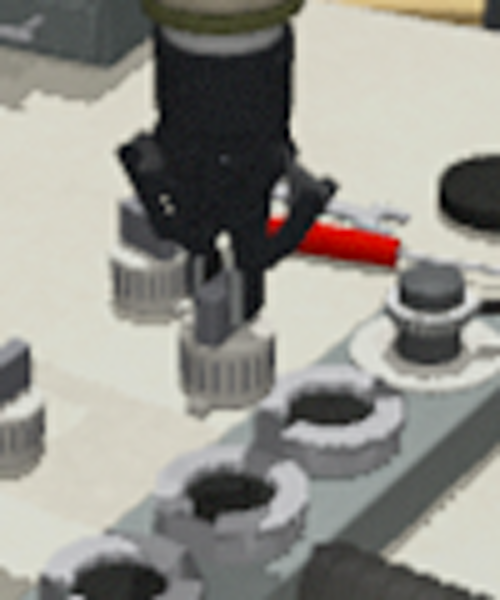

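```bash
python3 -m pendant '[[[-0.2,0.6,0,0],[-0.2,1,0,0],[-0.2,1,0,0],[-0.2,1,0,0],[-0.2,1,0,0],[-0.2,1,0,0],[-0.2,1,0,0],[-0.2,1,0,0],[-0.2,1,0,0],[-0.2,1,0,0]]]'
python3 -m pendant '[[[-0.2,1,0,0],[-0.2,1,0,0],[-0.2,1,0.2,0],[-0.2,1,0.3,0],[-0.2,1,0.3,0],[-0.2,1,0.3,0],[-0.2,0.8,0.3,0],[-0.2,0.4,0.3,0],[0,0,0,0],[0,0,0,0]]]'
python3 -c "
from h import *
go(540,-376,53)"
```

```text
time: 23.15
tool_pos: [581.8, -223.4, 191.9]
tcp_rot: [-180.0, -1.1, -4.1]
ft_force: [-0.3, -0.0, -2.0]
finger_gap: 15.0
time: 23.98
tool_pos: [529.9, -380.0, 154.2]
tcp_rot: [180.0, -0.9, -4.5]
ft_force: [0.3, -0.3, -2.5]
finger_gap: 14.8
t24.0 pos [ 529.9 -380.   154.2] rot [180.   -0.9  -4.5] F [ 0.3 -0.3 -2.5] gap 14.8 j6 -36
units xyz [ 0.49 -0.24  5.06] turn None
```

```bash
python3 -m pendant '[[[0.2,-0.1,0.4,0],[0.2,-0.1,0.6,0],[0.1,0,0.7,0],[0,0,0.7,0],[0,0,0.7,0],[0,0,0.6,0],[0,0,0.4,0],[0,0,0.2,0],[0,0,0.1,0],[0,0,0,0]]]'
python3 -c "
from h import *
go(540,-376,53)"
```

```text
time: 24.82
tool_pos: [546.3, -368.1, 55.8]
tcp_rot: [-179.8, -0.8, -4.0]
ft_force: [-0.7, -0.1, -2.2]
finger_gap: 14.9
t24.8 pos [ 546.3 -368.1   55.8] rot [-179.8   -0.8   -4. ] F [-0.7 -0.1 -2.2] gap 14.9 j6 -35
units xyz [-0.29  0.42  0.14] turn None
```

```bash
python3 -m pendant '[[[-0.1,0.2,0,0],[-0.1,0.2,0,0],[0,0,0.05,0],[0,0,0.05,0],[0,0,0.05,0],[0,0,0.05,0],[0,0,0.05,0],[0,0,0.03,0],[0,0,0.03,0],[0,0,0,0]]]'
python3 -c "
from h import *
go(540,-376,53)"
```

```text
time: 25.65
tool_pos: [543.4, -379.4, 53.6]
tcp_rot: [179.9, -1.2, -4.1]
ft_force: [0.7, -0.3, -1.8]
finger_gap: 14.5
t25.6 pos [ 543.4 -379.4   53.6] rot [179.9  -1.2  -4.1] F [ 0.7 -0.3 -1.8] gap 14.5 j6 -36
units xyz [-0.18 -0.16  0.03] turn None
```

```bash
python3 -m pendant '[[[0,0,0.06,0],[0,0,0.06,0],[0,0,0.06,0],[0,0,0.05,0],[0,0,0.05,0],[0,0,0.05,0],[0,0,0,0],[0,0,0,0],[0,0,0,0],[0,0,0,0]]]'

```

```text
time: 26.48
tool_pos: [544.0, -379.5, 53.5]
tcp_rot: [179.8, -1.2, -4.0]
ft_force: [-0.2, -1.1, -1.2]
finger_gap: 14.7
```

```bash
python3 -m pendant '[[[0,0,0.15,0],[0,0,0.15,0],[0,0,0.15,0],[0,0,0,0],[0,0,0,0],[0,0,0,0],[0,0,0,0],[0,0,0,0],[0,0,0,0],[0,0,0,0]]]'

```

```text
time: 27.32
tool_pos: [545.1, -380.6, 53.5]
tcp_rot: [179.8, -1.2, -4.0]
ft_force: [-0.4, 0.2, 1.9]
finger_gap: 14.7
```

```bash
python3 -m pendant '[[[0,0,0,0],[0,0,0,0],[0,0,0,0],[0,0,0,0],[0,0,-0.3,0],[0,0,-1,0],[0,0,-1,0],[0,0,-1,0],[0,0,-1,0],[0,0,-1,0]]]' 1
python3 -m pendant '[[[0,-1,-1,0],[0,-1,-1,0],[0,-1,0,0],[0,-1,0,0],[0,-1,0,0],[0,-1,0,0],[0,-1,0,0],[0,-1,0,0],[0,-1,0,0],[0,-1,0,0]]]'
python3 -c "
from h import *
go(447,-236.5,150,45)
im=snapshot('top');cv2.imwrite('pics/topa.png',im[:,:,::-1]);cv2.imwrite('pics/ja.png',im[:,:,::-1])
im=snapshot('scene');cv2.imwrite('pics/scenea.png',im[:,:,::-1]);crop('scene',150,190,390,370,3,'jb.png',im)"
```

```text
time: 28.15
tool_pos: [539.7, -377.3, 157.9]
tcp_rot: [-179.9, -0.7, -4.0]
ft_force: [0.9, -0.5, -0.1]
finger_gap: 85.4
time: 28.98
tool_pos: [556.8, -176.9, 215.7]
tcp_rot: [179.5, -1.8, -4.4]
ft_force: [0.5, 0.3, 0.8]
finger_gap: 85.4
t29.0 pos [ 556.8 -176.9  215.7] rot [179.5  -1.8  -4.4] F [0.5 0.3 0.8] gap 85.4 j6 -18
units xyz [-5.24  3.39  3.28] turn -10.77
```

View pics/ja.png

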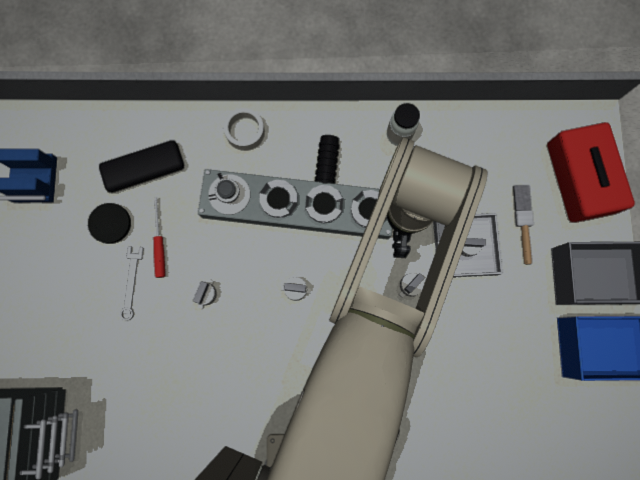

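View pics/jb.png

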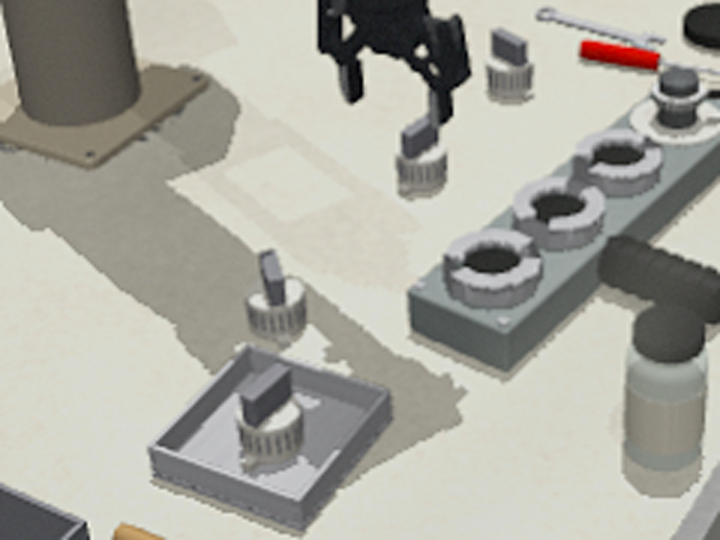

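```bash
python3 -c "
from h import *
im=cv2.imread('pics/topa.png')[:,:,::-1]
a=cv2.resize(im[160:230,190:260],None,fx=8,fy=8,interpolation=cv2.INTER_CUBIC)
cv2.imwrite('pics/k1.png',a[:,:,::-1])"
```

```text
(no output)
```

View pics/k1.png

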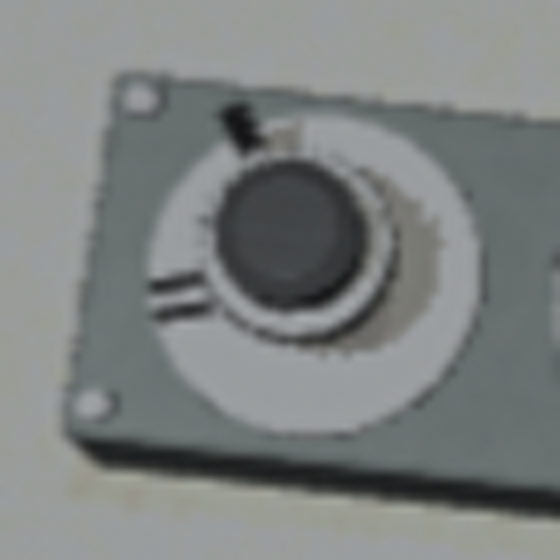

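```bash
python3 -m pendant '[[[-0.9,0.55,0,0],[-0.9,0.6,0.1,0],[-0.9,0.6,0.2,0],[-0.9,0.6,0.2,0],[-0.9,0.6,0.2,0],[-0.6,0.4,0.2,0],[0,0,0.2,0.5],[0,0,0.2,1],[0,0,0.2,1],[0,0,0.2,1]]]'
python3 -m pendant '[[[0,0,0,1],[0,0,0,1],[0,0,0,1],[0,0,0,1],[0,0,0,0.8],[0,0,0,0.3],[0,0,0,0],[0,0,0,0],[0,0,0,0],[0,0,0,0]]]'
python3 -c "
from h import *
go(448,-236.5,48,-45)"
```

```text
time: 29.92
tool_pos: [447.3, -242.3, 184.0]
tcp_rot: [179.8, -2.4, -20.6]
ft_force: [0.7, 1.1, -0.0]
finger_gap: 85.2
time: 30.75
tool_pos: [445.4, -248.4, 187.1]
tcp_rot: [-179.3, -2.5, -45.7]
ft_force: [1.0, -0.5, 0.0]
finger_gap: 85.6
t30.8 pos [ 445.4 -248.4  187.1] rot [-179.3   -2.5  -45.7] F [ 1.  -0.5  0. ] gap 85.6 j6 11
units xyz [-0.33 -0.51  6.95] turn -0.14
```

```bash
python3 -m pendant '[[[-0.1,-0.15,0.6,0],[-0.1,-0.15,0.6,0],[-0.1,-0.1,0.6,0],[0,-0.1,0.6,0],[0,0,0.6,0],[0,0,0.6,0],[0,0,0.4,0],[0,0,0,0],[0,0,0,0],[0,0,0,0]]]'
python3 -c "
from h import *
go(448,-236.5,48,-45)
im=snapshot('scene');crop('scene',190,200,290,320,6,'l1.png',im)
im=snapshot('top');crop('top',370,240,450,320,7,'l2.png',im)"
```

```text
time: 31.58
tool_pos: [449.4, -234.0, 94.3]
tcp_rot: [-179.4, -2.1, -45.4]
ft_force: [1.1, -0.6, -0.1]
finger_gap: 85.4
t31.6 pos [ 449.4 -234.    94.3] rot [-179.4   -2.1  -45.4] F [ 1.1 -0.6 -0.1] gap 85.4 j6 12
units xyz [0.04 0.14 2.31] turn -0.09
```

View pics/l1.png

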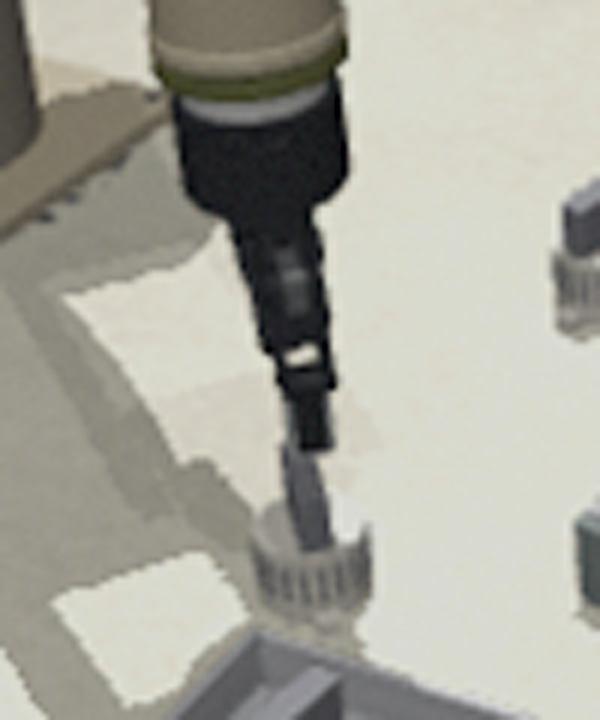

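View pics/l2.png

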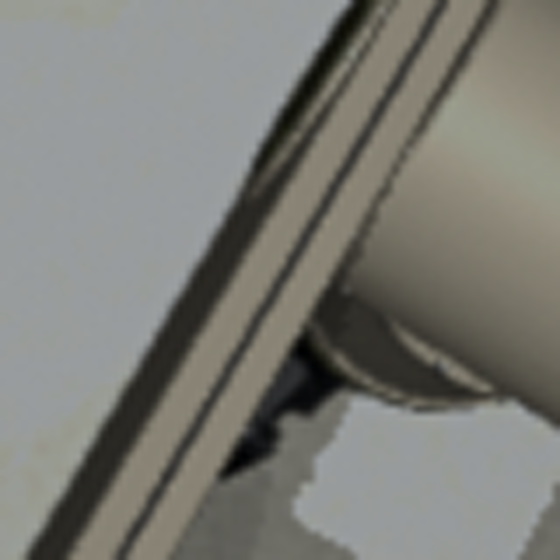

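```bash
python3 -m pendant '[[[0,0.1,0.5,0],[0,0,0.5,0],[0,0,0.5,0],[0,0,0.4,0],[0,0,0.2,0],[0,0,0,0],[0,0,0,0],[0,0,0,0],[0,0,0,0],[0,0,0,0]]]'
python3 -c "
from h import *
go(448,-236.5,48,-45)"
python3 -m pendant '[[[0,0,0,0],[0,0,0,0],[0,0,0,0],[0,0,0,0],[0,0,0,0],[0,0,0,0],[0,0,0,0],[0,0,0,0],[0,0,0,0],[0,0,0,0]]]' 0.1 20
```

```text
time: 32.52
tool_pos: [451.0, -237.9, 50.2]
tcp_rot: [-179.3, -2.3, -45.4]
ft_force: [-0.3, 0.4, -0.9]
finger_gap: 85.4
t32.5 pos [ 451.  -237.9   50.2] rot [-179.3   -2.3  -45.4] F [-0.3  0.4 -0.9] gap 85.4 j6 12
units xyz [-0.16  0.06  0.11] turn -0.1
time: 33.35
tool_pos: [451.8, -238.4, 51.6]
tcp_rot: [-179.3, -2.5, -45.4]
ft_force: [-0.6, -0.5, 0.5]
finger_gap: 49.9
```

```bash
python3 -m pendant '[[[0,0,0,0],[0,0,0,0],[0,0,0,0],[0,0,0,-0.6],[0,0,0,-1],[0,0,0,-1],[0,0,0,-1],[0,0,0,-1],[0,0,0,-1],[0,0,0,-1]]]' 1 60
python3 -m pendant '[[[0,0,0,-1],[0,0,0,-1],[0,0,0,-1],[0,0,0,-1],[0,0,0,-1],[0,0,0,-1],[0,0,0,-1],[0,0,0,-1],[0,0,0,-1],[0,0,0,-1]]]' 1 60
python3 -c "
from h import *
go(451.8,-238.4,48,45)"
```

```text
time: 34.18
tool_pos: [452.2, -238.6, 51.8]
tcp_rot: [179.3, -2.5, -14.0]
ft_force: [-0.8, -0.7, 0.3]
finger_gap: 85.6
time: 35.02
tool_pos: [452.5, -238.9, 52.1]
tcp_rot: [177.6, -1.2, 34.3]
ft_force: [0.6, -0.2, 0.5]
finger_gap: 85.2
t35.0 pos [ 452.5 -238.9   52.1] rot [177.6  -1.2  34.3] F [ 0.6 -0.2  0.5] gap 85.2 j6 -68
units xyz [-0.01 -0.04  0.21] turn -2.34
```

```bash
python3 -m pendant '[[[0,0,0.1,-0.8],[0,0,0.1,-0.8],[0,0,0.1,-0.6],[0,0,0,-0.1],[0,0,0,0],[0,0,0,0],[0,0,0,0],[0,0,0,0],[0,0,0,0],[0,0,0,0]]]' 1 60
python3 -c "
from h import *
go(451.8,-238.4,48,45)"
python3 -m pendant '[[[0,0,0,0],[0,0,0,0],[0,0,0,0],[0,0,0,0],[0,0,0,0],[0,0,0,0],[0,0,0,0],[0,0,0,0],[0,0,0,0],[0,0,0,0]]]' -1 60
python3 -c "
from h import *
go(451.8,-238.4,48,45)"

```

```text
time: 35.85
tool_pos: [453.3, -239.5, 46.8]
tcp_rot: [177.3, -0.7, 45.3]
ft_force: [-0.4, 0.0, 0.1]
finger_gap: 85.6
t35.9 pos [ 453.3 -239.5   46.8] rot [177.3  -0.7  45.3] F [-0.4  0.   0.1] gap 85.6 j6 -79
units xyz [-0.02 -0.09 -0.06] turn 0.06
time: 36.68
tool_pos: [453.6, -239.6, 47.1]
tcp_rot: [177.3, -0.7, 45.3]
ft_force: [0.6, 0.7, -0.4]
finger_gap: 14.9
t36.7 pos [ 453.6 -239.6   47.1] rot [177.3  -0.7  45.3] F [ 0.6  0.7 -0.4] gap 14.9 j6 -79
units xyz [-0.02 -0.1  -0.05] turn 0.06
```

```bash
cat >> h.py <<'E'
from scipy.spatial.transform import Rotation as Ro
def toolT():
    s=sense();T=np.eye(4);T[:3,:3]=Ro.from_euler('xyz',s["tcp_rot"],degrees=True).as_matrix();T[:3,3]=s["tool_pos"];return T
def grasp(f,yoff):
    "call when gripped and canister stands on flat z=0; yoff = mm of canister centre along tool y from TCP pad point"
    T=toolT();p=T[:3,3]-18.7*T[:3,2]+yoff*T[:3,1]
    C=np.eye(4);x=T[:3,1];a=np.arctan2(x[1],x[0]);C[:3,:3]=Ro.from_euler('z',a).as_matrix();C[:3,3]=[p[0],p[1],0]
    np.save(f,np.linalg.inv(T)@C)
def can(f,tx=None,ty=None,tz=None,bar=None):
    T=toolT();C=T@np.load(f);a=np.degrees(np.arctan2(C[1,0],C[0,0]))
    tilt=np.degrees(np.arccos(C[2,2]));s=sense()
    print("t%.1f"%s["time"],"can base",np.round(C[:3,3],1),"bar %.1f tilt %.1f dir"%(a,tilt),np.round(C[:2,2],3),"F",np.round(s["ft_force"],1),"M",np.round(s["wrist_torque"],2),"gap %.1f"%s["finger_gap"],"j6 %.0f"%s["joint_pos"][5])
    if tx is not None:
        d=np.array([tx,ty,C[2,3] if tz is None else tz])-C[:3,3];print("units",np.round(T[:3,:3].T@d/20,2))
    if bar is not None:
        e=(bar-a+90)%180-90;print("turn",round(-np.radians(e)/.08,2),"(alt)",round(-np.radians(e-180*np.sign(e))/.08,2))
E
python3 -c "
from h import *
grasp('gC.npy',-2.0);can('gC.npy',625,-136.5,100,43)"
python3 -m pendant '[[[0,0,-0.3,0],[0,0,-0.6,0],[0,0,-1,0],[0,0,-1,0],[0,0,-1,0],[0,0,-1,0],[0,0,-1,0],[0,0,-0.5,0],[0,0,0,0],[0,0,0,0]]]'
python3 -c "
from h import *
can('gC.npy',625,-136.5,100,43)"
```

```text
t36.7 can base [ 451.4 -237.7   -0. ] bar -44.8 tilt 0.0 dir [ 0. -0.] F [ 0.6  0.7 -0.4] M [-0.02  0.02 -0.05] gap 14.9 j6 -79
units [ 9.77  2.83 -4.75]
turn -19.15 (alt) 20.12
time: 37.52
tool_pos: [445.3, -234.7, 184.7]
tcp_rot: [177.5, -0.7, 45.3]
ft_force: [0.1, 0.2, -0.7]
finger_gap: 15.2
t37.5 can base [ 443.  -232.7  137.6] bar -44.8 tilt 0.2 dir [ 0.003 -0.002] F [ 0.1  0.2 -0.7] M [-0.02  0.02  0.01] gap 15.2 j6 -79
units [9.8  2.99 2.13]
turn -19.15 (alt) 20.12
```

```bash
python3 -m pendant '[[[0.8,0.3,0,0],[1,0.3,0,0],[1,0.3,0,0],[1,0.3,0,0],[1,0.3,0,0],[1,0.3,0,0],[1,0.3,0,0],[1,0.3,0,0],[1,0.3,0,0],[0.9,0.2,0,0]]]'
python3 -m pendant '[[[0,0,0,0.7],[0,0,0,1],[0,0,0,1],[0,0,0,1],[0,0,0,1],[0,0,0,1],[0,0,0,1],[0,0,0,1],[0,0,0,1],[0,0,0,1]]]'
python3 -m pendant '[[[0,0,0,1],[0,0,0,1],[0,0,0,1],[0,0,0,1],[0,0,0,1],[0,0,0,1],[0,0,0,1],[0,0,0,0.8],[0,0,0,0.4],[0,0,0,0]]]'
python3 -c "
from h import *
go(0,0,0)
can('gC.npy',625,-136.5,100,43)"
```

```text
time: 38.35
tool_pos: [621.4, -133.4, 171.7]
tcp_rot: [178.6, -0.1, 44.9]
ft_force: [0.9, 0.5, -1.1]
finger_gap: 15.0
time: 39.18
tool_pos: [615.0, -126.2, 147.6]
tcp_rot: [179.7, 0.7, -1.2]
ft_force: [-0.1, -0.2, -1.3]
finger_gap: 14.8
time: 40.02
tool_pos: [604.1, -123.2, 125.2]
tcp_rot: [178.6, 1.9, -41.0]
ft_force: [0.2, -0.2, -2.3]
finger_gap: 15.0
t40.0 pos [ 604.1 -123.2  125.2] rot [178.6   1.9 -41. ] F [ 0.2 -0.2 -2.3] gap 15.0 j6 25
units xyz [-26.83  15.19   6.26] turn None
t40.0 can base [ 604.9 -118.6   78.2] bar -131.1 tilt 2.9 dir [ 0.02  -0.047] F [ 0.2 -0.2 -2.3] M [-0.02 -0.04 -0.03] gap 15.0 j6 25
units [ 1.31  0.04 -1.13]
turn 1.28 (alt) -37.99
```

```bash
python3 -m pendant '[[[0.3,0,-0.3,0.3],[0.3,0,-0.4,0.3],[0.3,0,-0.4,0.3],[0.2,0,-0.2,0.3],[0.1,0,0,0],[0,0,0,0],[0,0,0,0],[0,0,0,0],[0,0,0,0],[0,0,0,0]]]'
python3 -c "
from h import *
go(0,0,0)
print(sense()['joint_pos'],sense()['qd'])
can('gC.npy',625,-136.5,100,43)"
```

```text
time: 40.85
tool_pos: [623.7, -141.8, 149.9]
tcp_rot: [178.3, 1.9, -46.9]
ft_force: [-0.7, -0.1, -2.5]
finger_gap: 14.9
t40.9 pos [ 623.7 -141.8  149.9] rot [178.3   1.9 -46.9] F [-0.7 -0.1 -2.5] gap 14.9 j6 30
units xyz [-26.49  17.92   7.5 ] turn None
[-17.08750035  18.74437542  80.88175819  -0.54457988  82.9029756
  29.84828215] [ 0.07739427 -0.15659541  0.30143394  0.00806679 -0.00835537 -0.01266142]
t40.9 can base [ 624.7 -137.5  103. ] bar -137.0 tilt 2.8 dir [ 0.019 -0.045] F [-0.7 -0.1 -2.5] M [-0.   -0.04  0.07] gap 14.9 j6 30
units [-0.02 -0.05  0.15]
turn 0.01 (alt) -39.26
```

```bash
python3 -c "
from h import *
can('gC.npy',625.3,-137.4,76,43)"
python3 -m pendant '[[[0,0,0.2,0],[0,0,0.3,0],[0,0,0.3,0],[0,0,0.3,0],[0,0,0.2,0],[0,0,0,0],[0,0,0,0],[0,0,0,0],[0,0,0,0],[0,0,0,0]]]'
python3 -c "
from h import *
can('gC.npy',625.3,-137.4,66,43)
im=snapshot('scene');crop('scene',280,180,380,300,7,'m1.png',im)"
```

```text
t40.9 can base [ 624.7 -137.5  103. ] bar -137.0 tilt 2.8 dir [ 0.019 -0.045] F [-0.7 -0.1 -2.5] M [-0.   -0.04  0.07] gap 14.9 j6 30
units [ 0.06 -0.06  1.35]
turn 0.01 (alt) -39.26
time: 41.68
tool_pos: [622.0, -141.0, 120.9]
tcp_rot: [178.3, 1.9, -46.8]
ft_force: [0.0, -0.3, -1.9]
finger_gap: 15.2
t41.7 can base [ 623.1 -136.7   73.9] bar -136.9 tilt 2.8 dir [ 0.019 -0.046] F [ 0.  -0.3 -1.9] M [-0.03 -0.06 -0.02] gap 15.2 j6 30
units [ 0.11 -0.07  0.39]
turn 0.02 (alt) -39.25
```

View pics/m1.png

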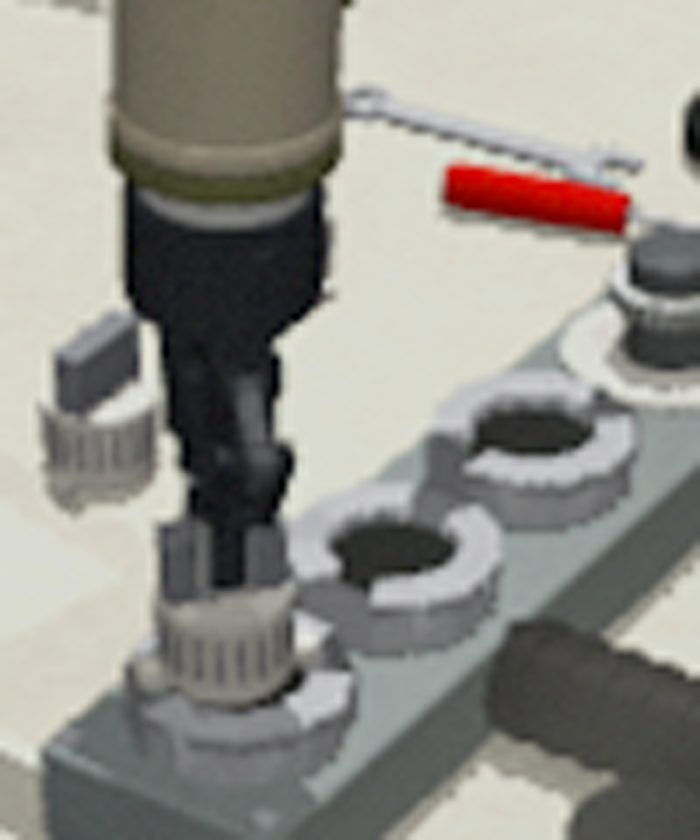

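```bash
python3 - <<'E'
from h import *
im=snapshot('scene');cv2.imwrite('pics/scene_n.png',im[:,:,::-1])
x0,y0,x1,y1=290,250,345,300;f=13
o=cv2.resize(im[y0:y1,x0:x1],None,fx=f,fy=f,interpolation=cv2.INTER_CUBIC)[:,:,::-1].copy()
a=np.linspace(0,2*np.pi,60)
C=toolT()@np.load('gC.npy')
l=[np.c_[27*np.cos(a),27*np.sin(a),0*a,a*0+1]@C.T, np.c_[27*np.cos(a),27*np.sin(a),0*a+40,a*0+1]@C.T]
for c,col in((l[0][:,:3],(0,0,255)),(l[1][:,:3],(0,0,255))):
    q=((proj('scene',c)-[x0,y0]+.5)*f).astype(int);cv2.polylines(o,[q.reshape(-1,1,2)],True,col,1)
for R,z in((44,74),(29,74),(44,50)):
    c=np.c_[625.3+R*np.cos(a),-137.4+R*np.sin(a),0*a+z]
    q=((proj('scene',c)-[x0,y0]+.5)*f).astype(int);cv2.polylines(o,[q.reshape(-1,1,2)],True,(0,200,0),1)
cv2.imwrite('pics/n1.png',o)
E
```

```text
Traceback (most recent call last):
  File "h.py", line 5, in proj
    r,_=cv2.Rodrigues(T[:3,:3]);p,_=cv2.projectPoints(P,r,T[:3,3],c["mtx"],c["D"]);return p[:,0]
                                    ~~~~~~~~~~~~~~~~~^^^^^^^^^^^^^^^^^^^^^^^^^^^^^
cv2.error: OpenCV(4.12.0) /io/opencv/modules/calib3d/src/calibration_base.cpp:1490: error: (-215:Assertion failed) npoints >= 0 && (depth == CV_32F || depth == CV_64F) in function 'projectPoints'
```

```bash
sed -i 's/P=np.atleast_2d(np.asarray(P,float))/P=np.ascontiguousarray(np.atleast_2d(np.asarray(P,float)))/' h.py
cat >> h.py <<'E'
def overlay(img,g,port,box,f,out):
    im=cv2.imread(img)[:,:,::-1] if isinstance(img,str) else img
    x0,y0,x1,y1=box
    o=cv2.resize(im[y0:y1,x0:x1],None,fx=f,fy=f,interpolation=cv2.INTER_CUBIC)[:,:,::-1].copy()
    a=np.linspace(0,2*np.pi,60)
    C=toolT()@np.load(g)
    for R,z in((27,0),(27,40)):
        c=(np.c_[R*np.cos(a),R*np.sin(a),0*a+z,a*0+1]@C.T)[:,:3]
        q=((proj('scene',c)-[x0,y0]+.5)*f).astype(int);cv2.polylines(o,[q.reshape(-1,1,2)],True,(0,0,255),1)
    for R,z in((44,74),(29,74),(44,50)):
        c=np.c_[port[0]+R*np.cos(a),port[1]+R*np.sin(a),0*a+z]
        q=((proj('scene',c)-[x0,y0]+.5)*f).astype(int);cv2.polylines(o,[q.reshape(-1,1,2)],True,(0,200,0),1)
    cv2.imwrite('pics/'+out,o)
E
python3 - <<'E'
from h import *
overlay('pics/scene_n.png','gC.npy',(625.3,-137.4),(290,250,345,300),13,'n1.png')
E
```

```text
(no output)
```

View pics/n1.png

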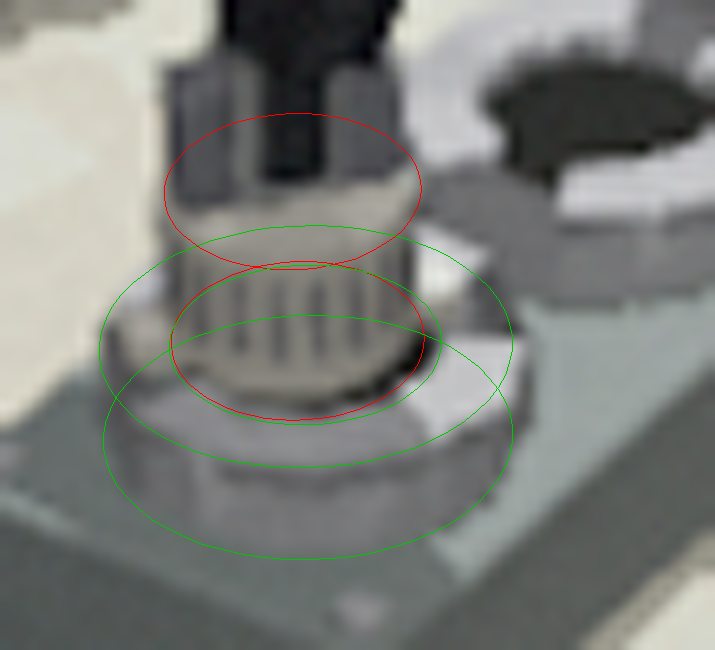

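```bash
python3 -c "
from h import *
can('gC.npy',627,-138,74,43)"

```

```text
t41.8 can base [ 623.1 -136.8   73.9] bar -136.9 tilt 2.8 dir [ 0.019 -0.046] F [ 0.2  0.1 -1.6] M [-0.02 -0.08 -0.03] gap 15.0 j6 30
units [ 0.18 -0.1  -0.01]
turn 0.02 (alt) -39.25
```

```bash
python3 -m pendant '[[[0.06,-0.03,-0.05,0],[0.06,-0.03,-0.05,0],[0.06,-0.04,0,0],[0,0,0.1,0],[0,0,0.1,0],[0,0,0.1,0],[0,0,0.1,0],[0,0,0.1,0],[0,0,0.1,0],[0,0,0,0]]]'
python3 -c "
from h import *
can('gC.npy',627,-138,74,43)
overlay(snapshot('scene'),'gC.npy',(627,-138),(290,250,345,300),13,'n2.png')"
```

```text
time: 42.62
tool_pos: [627.3, -140.6, 118.5]
tcp_rot: [178.5, 1.9, -46.8]
ft_force: [-0.5, 1.0, -2.6]
finger_gap: 15.0
t42.6 can base [ 628.5 -136.3   71.5] bar -136.9 tilt 2.9 dir [ 0.016 -0.047] F [-0.5  1.  -2.6] M [0.22 0.13 0.02] gap 15.0 j6 30
units [ 0.01  0.12 -0.12]
turn 0.03 (alt) -39.24
```

View pics/n2.png

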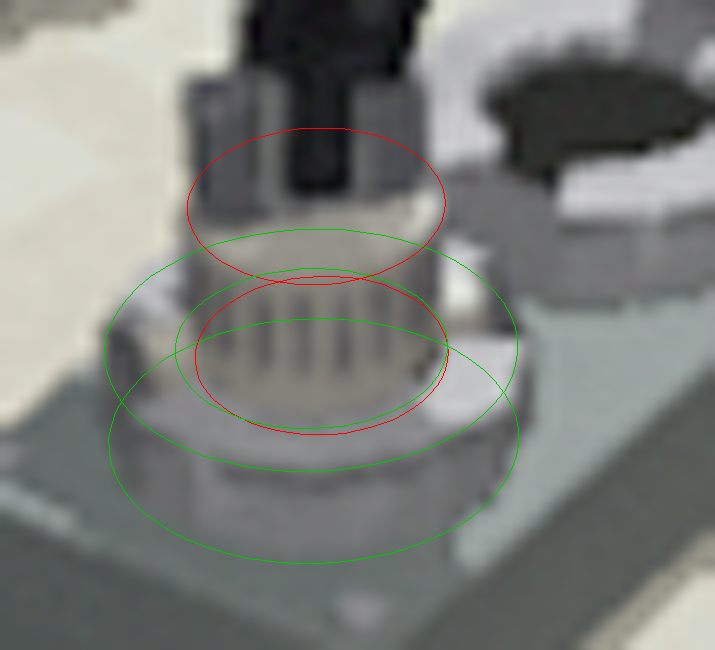

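```bash
python3 -m pendant '[[[0,0,0.1,0],[0,0,0.1,0],[0,0,0.1,0],[0,0,0.1,0],[0,0,0.1,0],[0,0,0.1,0],[0,0,0,0],[0,0,0,0],[0,0,0,0],[0,0,0,0]]]'
python3 -c "
from h import *
can('gC.npy',627,-138,56,43)"
```

```text
time: 43.5
tool_pos: [627.2, -140.0, 107.3]
tcp_rot: [178.5, 1.9, -46.7]
ft_force: [-1.2, 2.4, 3.1]
finger_gap: 14.6
t43.5 can base [ 628.4 -135.7   60.4] bar -136.8 tilt 2.9 dir [ 0.016 -0.047] F [-1.2  2.4  3.1] M [ 0.33  0.37 -0.02] gap 14.6 j6 30
units [0.05 0.12 0.22]
turn 0.04 (alt) -39.23
```

```bash
python3 -m pendant '[[[0,0.02,0.12,0],[0,0.02,0.12,0],[0,0.02,0.12,0],[0,0,0.12,0],[0,0,0.12,0],[0,0,0.1,0],[0,0,0.1,0],[0,0,0.1,0],[0,0,0.05,0],[0,0,0.05,0]]]'
python3 -c "
from h import *
can('gC.npy',627,-138,54.5,-17)"
```

```text
time: 44.33
tool_pos: [627.1, -139.7, 101.2]
tcp_rot: [178.7, 1.7, -46.7]
ft_force: [-5.5, 2.6, 7.6]
finger_gap: 14.6
t44.3 can base [ 628.5 -135.3   54.3] bar -136.7 tilt 2.8 dir [ 0.011 -0.047] F [-5.5  2.6  7.6] M [0.41 0.87 0.  ] gap 14.6 j6 30
units [ 0.04  0.15 -0.01]
turn 13.15 (alt) -26.12
```

```bash
python3 -m pendant '[[[0,0,0.02,0.4],[0,0,0.02,0.7],[0,0,0.02,0.7],[0,0,0.02,0.7],[0,0,0.02,0.7],[0,0,0.02,0.7],[0,0,0.02,0.7],[0,0,0.02,0.7],[0,0,0.02,0.7],[0,0,0.02,0.7]]]'
python3 -c "
from h import *
can('gC.npy',627,-138,54.5,-17)"
```

```text
time: 45.17
tool_pos: [626.5, -136.5, 101.0]
tcp_rot: [178.0, 0.9, -78.5]
ft_force: [-3.7, 3.6, 5.0]
finger_gap: 14.7
t45.2 can base [ 629.6 -134.3   54. ] bar -168.5 tilt 1.8 dir [-0.006 -0.031] F [-3.7  3.6  5. ] M [0.43 0.8  0.19] gap 14.7 j6 62
units [ 0.16  0.16 -0.02]
turn 6.22 (alt) -33.05
```

```bash
python3 -m pendant '[[[0,0,0.02,0.7],[0,0,0.02,0.7],[0,0,0.02,0.7],[0,0,0.02,0.7],[0,0,0.02,0.7],[0,0,0.02,0.7],[0,0,0.02,0.7],[0,0,0.02,0.7],[0,0,0.02,0.5],[0,0,0.02,0.5]]]'
python3 -c "
from h import *
can('gC.npy',627,-138,54.5,-17)"
```

```text
time: 46.0
tool_pos: [626.4, -135.4, 100.6]
tcp_rot: [177.8, -0.3, -110.1]
ft_force: [-3.1, 1.6, 5.1]
finger_gap: 15.0
t46.0 can base [ 629.6 -135.9   53.5] bar 159.8 tilt 0.7 dir [-0.011 -0.005] F [-3.1  1.6  5.1] M [0.37 0.85 0.98] gap 15.0 j6 93
units [ 0.14  0.09 -0.04]
turn -0.69 (alt) 38.58
```

```bash
python3 -m pendant '[[[0,0,-0.1,0],[0,0,-0.1,0],[0,0,0,0],[0,0,0,0],[0,0,0,0],[0,0,0,0],[0,0,0,0],[0,0,0,0],[0,0,0,0],[0,0,0,0]]]'
python3 -c "
from h import *
can('gC.npy')"
python3 -m pendant '[[[0,0,0,0],[0,0,0,0],[0,0,0,0],[0,0,0,0],[0,0,-0.5,0],[0,0,-1,0],[0,0,-1,0],[0,0,-1,0],[0,0,-1,0],[0,0,-1,0]]]' 1
```

```text
time: 46.83
tool_pos: [626.0, -135.3, 101.9]
tcp_rot: [177.7, -0.3, -109.8]
ft_force: [-0.5, 2.3, -2.8]
finger_gap: 15.3
t46.8 can base [ 629.2 -135.8   54.9] bar 160.2 tilt 0.6 dir [-0.009 -0.005] F [-0.5  2.3 -2.8] M [ 0.1  -0.1   0.63] gap 15.3 j6 93
time: 47.67
tool_pos: [627.8, -137.0, 214.9]
tcp_rot: [177.3, -0.4, -110.0]
ft_force: [-0.4, -0.3, -0.3]
finger_gap: 85.6
```

```bash
python3 -m pendant '[[[-0.4,0.7,0,0],[-0.5,1,0,0],[-0.5,1,0,0],[-0.5,1,0,0],[-0.5,1,0,0],[-0.5,1,0,0],[-0.4,1,0,0],[-0.4,1,0,0],[-0.4,1,0,0],[-0.4,1,0,0]]]'
python3 -m pendant '[[[-0.2,0.7,0,-0.5],[-0.2,0.4,0,-0.5],[0,0,0,-0.7],[0,0,0,-0.7],[0,0,0,-0.6],[0,0,0,-0.3],[0,0,0,0],[0,0,0,0],[0,0,0,0],[0,0,0,0]]]'
python3 -c "
from h import *
go(442.5,41,100,-96.4)
im=snapshot('top');cv2.imwrite('pics/topb.png',im[:,:,::-1])
im=snapshot('scene');cv2.imwrite('pics/sceneb.png',im[:,:,::-1]);crop('scene',210,170,410,320,4,'o2.png',im)"
```

```text
time: 48.5
tool_pos: [478.1, 15.0, 240.3]
tcp_rot: [178.8, -0.2, -110.5]
ft_force: [0.2, 0.2, -0.0]
finger_gap: 85.4
time: 49.33
tool_pos: [457.6, 33.9, 251.8]
tcp_rot: [179.5, 0.2, -94.6]
ft_force: [-0.5, 0.2, -0.0]
finger_gap: 85.7
t49.3 pos [457.6  33.9 251.8] rot [179.5   0.2 -94.6] F [-0.5  0.2 -0. ] gap 85.7 j6 92
units xyz [-0.29  0.78  7.59] turn 0.4
```

View pics/topb.png

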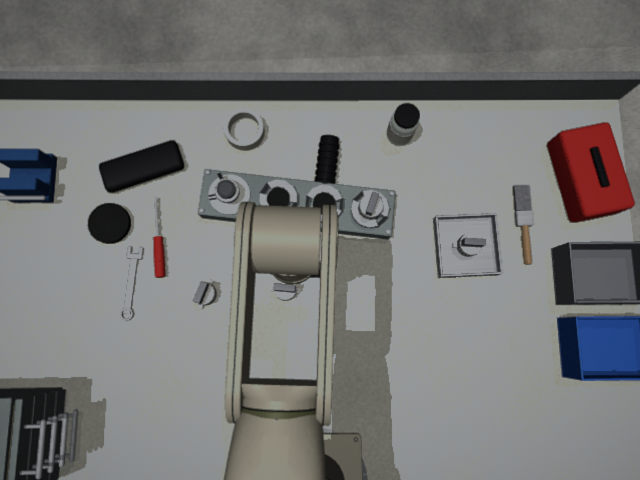

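View pics/o2.png

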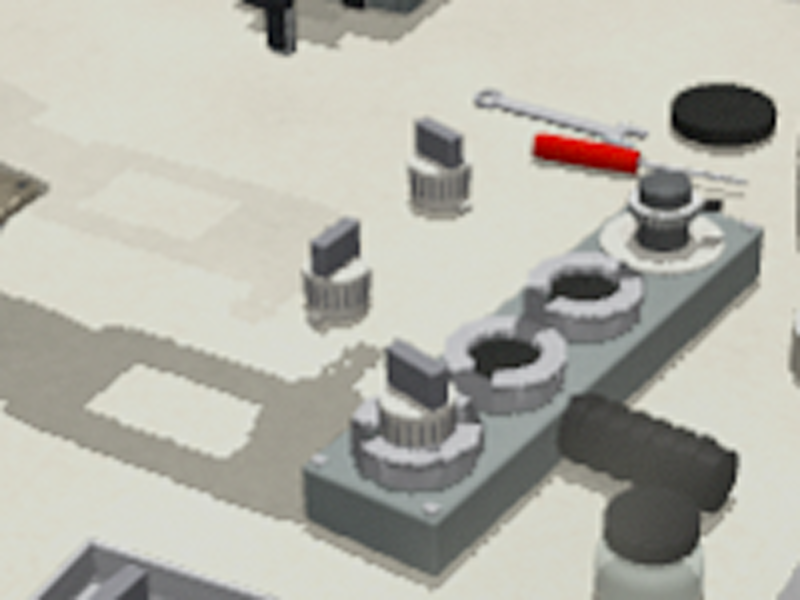

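```bash
python3 -c "
from h import *
im=cv2.imread('pics/topb.png')[:,:,::-1]
crop('top',265,265,315,310,12,'p1.png',im)
crop('top',345,180,400,235,12,'p2.png',im)"
```

```text
(no output)
```

View pics/p1.png

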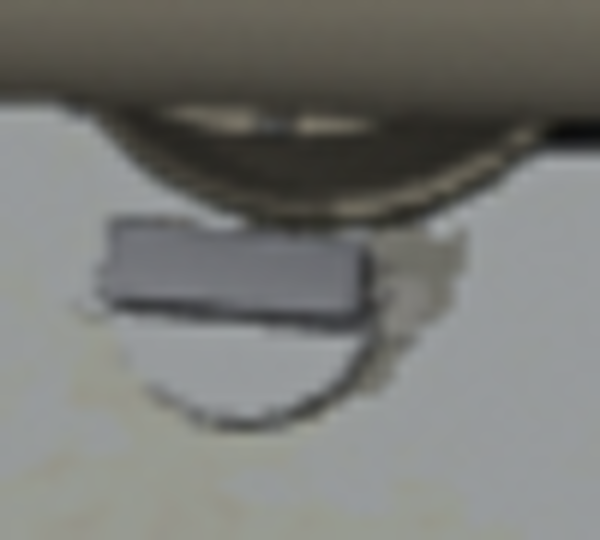

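View pics/p2.png

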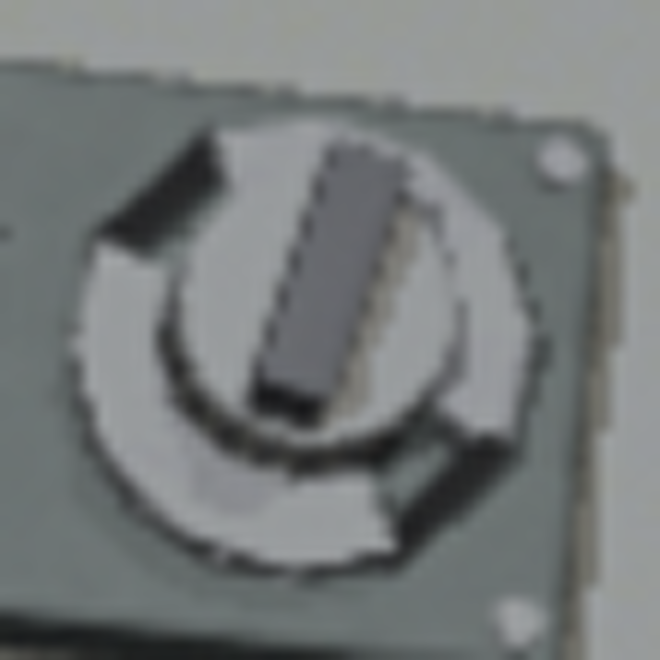

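```bash
python3 -c "
from h import *
ang=lambda d:np.degrees(np.arctan2(d[1],d[0]))
w=back('top',[((u+.5)/12-.5+265,(v+.5)/12-.5+265) for u,v in[(112,220),(368,240),(362,312),(108,297)]],72)
print(w[:,:2],w.mean(0),ang(w[0]-w[1]),ang(w[3]-w[2]))
c=w.mean(0)+[4,-1,0]
go(c[0],c[1],100,-95)"
```

```text
[[448.18517714  90.17628409]
 [443.97908021  40.87828549]
 [430.15283554  42.00692655]
 [433.39368423  90.81340115]] [438.92769428  65.96872432  72.        ] 85.12334402747553 86.20102125207526
t49.4 pos [457.6  33.9 251.6] rot [179.5   0.2 -94.6] F [-0.4 -0.1 -0.5] gap 85.6 j6 92
units xyz [-1.49  0.86  7.58] turn 0.09
```

```bash
python3 -m pendant '[[[-0.3,0.2,0.7,0],[-0.3,0.2,0.7,0],[-0.3,0.2,0.7,0],[-0.3,0.2,0.7,0],[-0.2,0,0.7,0],[0,0,0.7,0],[0,0,0.7,0],[0,0,0.7,0],[0,0,0.2,0],[0,0,0,0]]]'
python3 -c "
from h import *
go(442.5,65,48,-94.3)
im=snapshot('scene');crop('scene',230,170,350,270,6,'q1.png',im)"
```

```text
time: 50.27
tool_pos: [439.4, 66.3, 126.2]
tcp_rot: [179.3, 0.2, -94.7]
ft_force: [-0.7, -0.5, -0.1]
finger_gap: 85.6
t50.3 pos [439.4  66.3 126.2] rot [179.3   0.2 -94.7] F [-0.7 -0.5 -0.1] gap 85.6 j6 96
units xyz [ 0.05 -0.16  3.91] turn -0.09
```

View pics/q1.png

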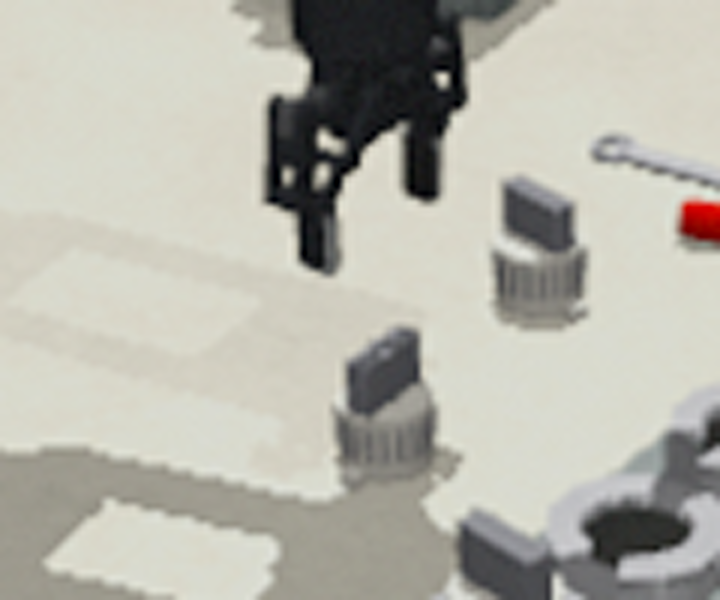

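```bash
python3 -m pendant '[[[0,-0.1,0.6,0],[0,-0.1,0.6,0],[0.05,0,0.6,0],[0,0,0.6,0],[0,0,0.6,0],[0,0,0.5,0],[0,0,0.2,0],[0,0,0.1,0],[0,0,0,0],[0,0,0,0]]]'
python3 -c "
from h import *
go(443.5,64,49,-94.3)"
```

```text
time: 51.15
tool_pos: [447.9, 65.4, 52.1]
tcp_rot: [179.9, 0.2, -94.7]
ft_force: [0.8, 0.1, 0.9]
finger_gap: 85.7
t51.1 pos [447.9  65.4  52.1] rot [179.9   0.2 -94.7] F [0.8 0.1 0.9] gap 85.7 j6 96
units xyz [0.09 0.21 0.16] turn -0.1
```

```bash
python3 -m pendant '[[[0,0.08,0.1,0],[0,0.08,0,0],[0,0,0,0],[0,0,0,0],[0,0,0,0],[0,0,0,0],[0,0,0,0],[0,0,0,0],[0,0,0,0],[0,0,0,0]]]' 0.1 20
python3 -c "
from h import *
go(443.5,64,49,-94.3)
im=snapshot('scene');crop('scene',230,170,350,270,6,'q2.png',im)"
```

```text
time: 51.98
tool_pos: [445.6, 65.8, 51.8]
tcp_rot: [-180.0, 0.2, -94.7]
ft_force: [-0.6, 0.6, -0.7]
finger_gap: 49.4
t52.0 pos [445.6  65.8  51.8] rot [-180.     0.2  -94.7] F [-0.6  0.6 -0.7] gap 49.4 j6 96
units xyz [0.1  0.1  0.14] turn -0.1
```

View pics/q2.png

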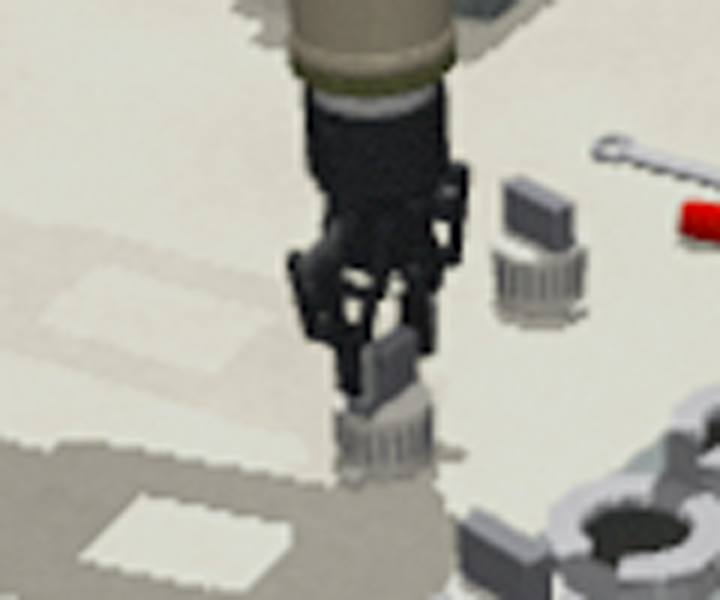

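```bash
python3 -m pendant '[[[0,0,0,0],[0,0,0,0],[0,0,0,0],[0,0,0,-0.6],[0,0,0,-1],[0,0,0,-1],[0,0,0,-1],[0,0,0,-1],[0,0,0,-1],[0,0,0,-1]]]' 1 60
python3 -m pendant '[[[0,0,0,-1],[0,0,0,-1],[0,0,0,-1],[0,0,0,-1],[0,0,0,-1],[0,0,0,-1],[0,0,0,-1],[0,0,0,-1],[0,0,0,-1],[0,0,0,-1]]]' 
python3 -c "
from h import *
go(445.6,65.8,47,-4.7)"
```

```text
time: 52.87
tool_pos: [447.2, 65.8, 53.3]
tcp_rot: [-179.7, 0.1, -63.3]
ft_force: [-0.4, 0.4, 0.0]
finger_gap: 85.6
time: 53.7
tool_pos: [448.7, 65.8, 54.8]
tcp_rot: [-179.7, -0.3, -15.1]
ft_force: [0.2, 0.2, -0.3]
finger_gap: 85.6
t53.7 pos [448.7  65.8  54.8] rot [-179.7   -0.3  -15.1] F [ 0.2  0.2 -0.3] gap 85.6 j6 17
units xyz [-0.15  0.04  0.39] turn -2.27
```

```bash
python3 -m pendant '[[[0,0,0.1,-0.8],[0,0,0.1,-0.8],[0,0,0.15,-0.6],[0,0,0.05,-0.1],[0,0,0,0],[0,0,0,0],[0,0,0,0],[0,0,0,0],[0,0,0,0],[0,0,0,0]]]' 1 60
python3 -m pendant '[[[0,0,0,0],[0,0,0,0],[0,0,0,0],[0,0,0,0],[0,0,0,0],[0,0,0,0],[0,0,0,0],[0,0,0,0],[0,0,0,0],[0,0,0,0]]]' -1 60
python3 -c "
from h import *
go(445.6,65.8,47,-4.7)"
```

```text
time: 54.53
tool_pos: [450.2, 65.9, 48.0]
tcp_rot: [-179.7, -0.5, -4.1]
ft_force: [0.2, 0.2, -0.2]
finger_gap: 85.4
time: 55.37
tool_pos: [449.8, 66.0, 47.8]
tcp_rot: [-179.7, -0.5, -4.1]
ft_force: [0.5, -0.0, -0.7]
finger_gap: 14.8
t55.4 pos [449.8  66.   47.8] rot [-179.7   -0.5   -4.1] F [ 0.5 -0.  -0.7] gap 14.8 j6 6
units xyz [-0.21  0.02  0.04] turn 0.13
```

```bash
python3 -c "
from h import *
grasp('gB.npy',0.4)"
python3 -m pendant '[[[0,0,-0.3,0],[0,0,-0.6,0],[0,0,-1,0],[0,0,-1,0],[0,0,-1,0],[0,0,-1,0],[0,0,-1,0],[0,0,-0.3,0],[0,0,0,0],[0,0,0,0]]]'
python3 -c "
from h import *
can('gB.npy',640,-28,110,84)"
```

```text
time: 56.2
tool_pos: [445.8, 65.2, 177.0]
tcp_rot: [-179.7, -0.2, -4.1]
ft_force: [-0.3, 0.3, -2.3]
finger_gap: 14.6
t56.2 can base [445.3  64.7 129.2] bar -94.1 tilt 0.3 dir [0.005 0.   ] F [-0.3  0.3 -2.3] M [ 0.02 -0.03 -0.02] gap 14.6 j6 6
units [10.04  3.93  0.98]
turn 0.41 (alt) -38.86
```

```bash
python3 -m pendant '[[[0.6,0.3,0,0],[0.9,0.4,0,0],[1,0.4,0,0],[1,0.4,0,0],[1,0.4,0,0],[1,0.4,0,0.1],[1,0.4,0,0.1],[1,0.4,0,0.1],[0.9,0.4,0,0.1],[0.6,0.3,0,0]]]'
python3 -m pendant '[[[0,0,0,0],[0,0,0,0],[0,0,0,0],[0,0,0,0],[0,0,0,0],[0,0,0,0],[0,0,0,0],[0,0,0,0],[0,0,0,0],[0,0,0,0]]]'
python3 -c "
from h import *
can('gB.npy',640,-28,80,84)"
```

```text
time: 57.03
tool_pos: [616.3, -26.2, 155.4]
tcp_rot: [-179.7, 1.2, -5.8]
ft_force: [-0.3, -0.3, -3.2]
finger_gap: 14.6
time: 57.87
tool_pos: [611.6, -24.8, 148.1]
tcp_rot: [-179.7, 1.8, -5.8]
ft_force: [0.2, -0.1, -2.3]
finger_gap: 14.8
t57.9 can base [609.4 -25.1 100.3] bar -95.8 tilt 2.3 dir [ 0.041 -0.004] F [ 0.2 -0.1 -2.3] M [-0.02 -0.02  0.05] gap 14.8 j6 -2
units [ 1.57 -0.01  0.97]
turn 0.04 (alt) -39.23
```

```bash
python3 -m pendant '[[[0.3,0,0,0],[0.4,0,0,0],[0.4,0,0.1,0],[0.3,0,0.1,0],[0.1,0,0.1,0],[0,0,0.1,0],[0,0,0.1,0],[0,0,0,0],[0,0,0,0],[0,0,0,0]]]'
python3 -c "
from h import *
can('gB.npy',640,-28,78,84)"
```

```text
time: 58.7
tool_pos: [644.8, -28.3, 135.2]
tcp_rot: [-179.7, 1.9, -5.8]
ft_force: [-0.6, -0.0, -2.0]
finger_gap: 15.1
t58.7 can base [642.7 -28.6  87.4] bar -95.8 tilt 2.4 dir [ 0.041 -0.004] F [-0.6 -0.  -2. ] M [-0.07 -0.01  0.01] gap 15.1 j6 -1
units [-0.12 -0.01  0.47]
turn 0.04 (alt) -39.23
```

```bash
python3 -m pendant '[[[-0.05,0,0.15,0],[-0.05,0,0.15,0],[0,0,0.15,0],[0,0,0.05,0],[0,0,0,0],[0,0,0,0],[0,0,0,0],[0,0,0,0],[0,0,0,0],[0,0,0,0]]]'
python3 -c "
from h import *
can('gB.npy',640,-28,76,84)
overlay(snapshot('scene'),'gB.npy',(640,-28),(310,225,365,280),13,'r1.png')"
```

```text
time: 59.53
tool_pos: [641.9, -27.9, 124.8]
tcp_rot: [-179.7, 1.8, -5.8]
ft_force: [-0.3, -0.4, -2.1]
finger_gap: 15.1
t59.5 can base [639.7 -28.1  77.1] bar -95.8 tilt 2.3 dir [ 0.04  -0.004] F [-0.3 -0.4 -2.1] M [-0.02 -0.06 -0.05] gap 15.1 j6 -1
units [ 0.01 -0.01  0.05]
turn 0.04 (alt) -39.23
```

View pics/r1.png

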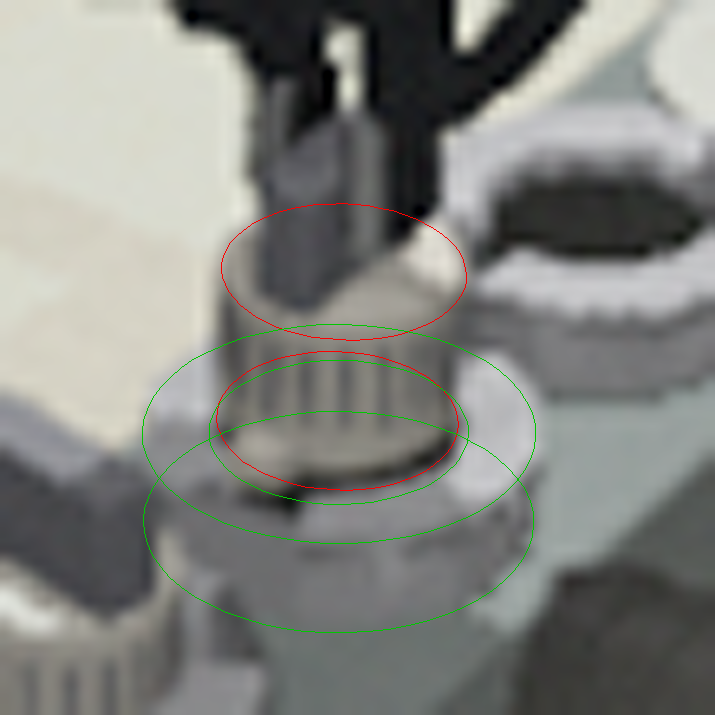

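```bash
python3 -m pendant '[[[0,0,0.1,0],[0,0,0.1,0],[0,0,0.1,0],[0,0,0.1,0],[0,0,0.1,0],[0,0,0.1,0],[0,0,0,0],[0,0,0,0],[0,0,0,0],[0,0,0,0]]]'
python3 -c "
from h import *
can('gB.npy',640,-28,60,84)
overlay(snapshot('scene'),'gB.npy',(640,-28),(310,225,365,280),13,'r2.png')"
```

```text
time: 60.42
tool_pos: [642.0, -27.6, 112.9]
tcp_rot: [-179.7, 1.8, -5.8]
ft_force: [-1.4, 0.6, 0.9]
finger_gap: 14.6
t60.4 can base [639.9 -27.9  65.1] bar -95.8 tilt 2.3 dir [ 0.039 -0.004] F [-1.4  0.6  0.9] M [-0.01  0.28 -0.01] gap 14.6 j6 -1
units [0.01 0.01 0.26]
turn 0.04 (alt) -39.23
```

View pics/r2.png

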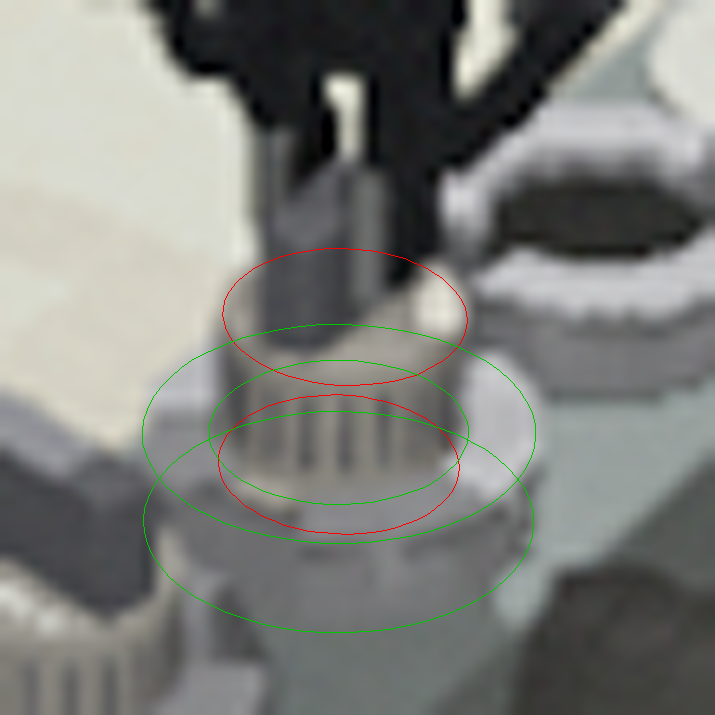

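It is inside the port, with its base near the valve at z≈66. I'll push down now.

```bash
python3 -m pendant '[[[0,0,0.12,0],[0,0,0.12,0],[0,0,0.12,0],[0,0,0.12,0],[0,0,0.12,0],[0,0,0.12,0],[0,0,0.12,0],[0,0,0.12,0],[0,0,0.12,0],[0,0,0.1,0]]]'
python3 -c "
from h import *
can('gB.npy',640,-28,55,24)"
```

```text
time: 61.3
tool_pos: [642.2, -27.4, 101.1]
tcp_rot: [-179.7, 1.5, -5.8]
ft_force: [-9.2, 1.3, 13.1]
finger_gap: 14.8
t61.3 can base [640.3 -27.7  53.3] bar -95.8 tilt 2.0 dir [ 0.036 -0.003] F [-9.2  1.3 13.1] M [ 0.11  1.66 -0.03] gap 14.8 j6 -1
units [-0.02  0.02 -0.08]
turn 13.14 (alt) -26.13
```

```bash
python3 -m pendant '[[[-0.03,0,-0.02,0.4],[0,0,0,0.7],[0,0,0.02,0.7],[0,0,0.02,0.7],[0,0,0.02,0.7],[0,0,0.02,0.7],[0,0,0.02,0.7],[0,0,0.02,0.7],[0,0,0.02,0.7],[0,0,0.02,0.7]]]'
python3 -c "
from h import *
can('gB.npy',640,-28,55,24)"
python3 -m pendant '[[[0,0,0.02,0.7],[0,0,0.02,0.7],[0,0,0.02,0.7],[0,0,0.02,0.7],[0,0,0.02,0.7],[0,0,0.02,0.7],[0,0,0.02,0.7],[0,0,0.02,0.6],[0,0,0.02,0.5],[0,0,0.02,0.5]]]'
python3 -c "
from h import *
can('gB.npy',640,-28,55,24)"
```

```text
time: 62.13
tool_pos: [641.8, -24.7, 101.6]
tcp_rot: [179.6, 1.5, -37.6]
ft_force: [-2.7, -0.3, 5.0]
finger_gap: 14.7
t62.1 can base [639.8 -24.4  53.8] bar -127.6 tilt 2.1 dir [ 0.034 -0.011] F [-2.7 -0.3  5. ] M [0.1  0.62 0.25] gap 14.7 j6 31
units [ 0.12  0.14 -0.06]
turn 6.19 (alt) -33.08
time: 62.97
tool_pos: [642.5, -25.8, 101.3]
tcp_rot: [179.0, 0.8, -68.9]
ft_force: [-4.3, -0.4, 5.5]
finger_gap: 14.5
t63.0 can base [640.6 -25.1  53.5] bar -158.8 tilt 1.9 dir [ 0.029 -0.013] F [-4.3 -0.4  5.5] M [0.11 0.55 1.52] gap 14.5 j6 62
units [ 0.12  0.08 -0.07]
turn -0.62 (alt) 38.65
```

```bash
python3 -m pendant '[[[0,0,-0.1,-0.1],[0,0,-0.1,0],[0,0,0,0],[0,0,0,0],[0,0,0,0],[0,0,0,0],[0,0,0,0],[0,0,0,0],[0,0,0,0],[0,0,0,0]]]'
python3 -c "
from h import *
can('gB.npy')"
python3 -m pendant '[[[0,0,0,0],[0,0,0,0],[0,0,0,0],[0,0,0,0],[0,0,-0.5,0],[0,0,-1,0],[0,0,-1,0],[0,0,-1,0],[0,0,-1,0],[0,0,-1,0]]]' 1
python3 -c "
from h import *
go(432,258,200,68)"
```

```text
time: 63.8
tool_pos: [641.9, -25.8, 101.9]
tcp_rot: [178.9, 0.8, -68.0]
ft_force: [0.4, -1.1, -2.1]
finger_gap: 14.9
t63.8 can base [639.9 -25.2  54.1] bar -158.0 tilt 1.9 dir [ 0.031 -0.012] F [ 0.4 -1.1 -2.1] M [ 0.02 -0.42  0.97] gap 14.9 j6 61
time: 64.63
tool_pos: [641.6, -26.4, 214.7]
tcp_rot: [178.5, 1.1, -68.3]
ft_force: [-0.6, 0.1, -0.8]
finger_gap: 85.8
t64.6 pos [641.6 -26.4 214.7] rot [178.5   1.1 -68.3] F [-0.6  0.1 -0.8] gap 85.8 j6 61
units xyz [-17.09   4.47   0.73] turn -29.73
```

```bash
python3 -m pendant '[[[-0.7,0.2,0,0],[-1,0.3,0,0],[-1,0.3,0,0],[-1,0.3,0,0],[-1,0.3,0,0],[-1,0.3,0,0],[-1,0.3,0,0],[-1,0.3,0,0],[-1,0.3,0,0],[-1,0.3,0,0]]]'
python3 -m pendant '[[[-1,0.2,0,0],[-1,0.2,0,0],[-1,0.2,0,0],[-0.6,0.2,0,-0.5],[0,0,0,-1],[0,0,0,-1],[0,0,0,-1],[0,0,0,-1],[0,0,0,-1],[0,0,0,-1]]]'
python3 -c "
from h import *
go(432,258,120,-21.5)
im=snapshot('top');cv2.imwrite('pics/topc.png',im[:,:,::-1])
im=snapshot('scene');cv2.imwrite('pics/scenec.png',im[:,:,::-1]);crop('scene',210,120,410,320,4,'s2.png',im)"
```

```text
time: 65.47
tool_pos: [518.5, 134.5, 238.5]
tcp_rot: [179.8, 0.5, -68.8]
ft_force: [-0.3, 0.9, -0.4]
finger_gap: 85.4
time: 66.3
tool_pos: [473.5, 202.6, 249.9]
tcp_rot: [-179.4, 0.2, -36.8]
ft_force: [0.8, 0.1, -0.2]
finger_gap: 85.4
t66.3 pos [473.5 202.6 249.9] rot [-179.4    0.2  -36.8] F [ 0.8  0.1 -0.2] gap 85.4 j6 54
units xyz [-3.32 -0.98  6.5 ] turn -3.33
```

View pics/topc.png

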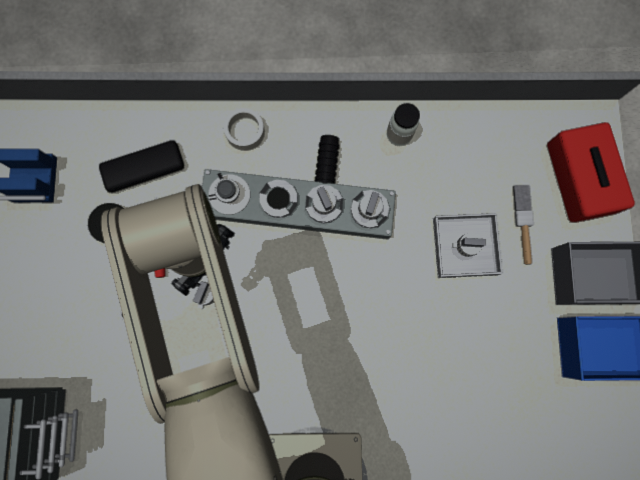

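View pics/s2.png

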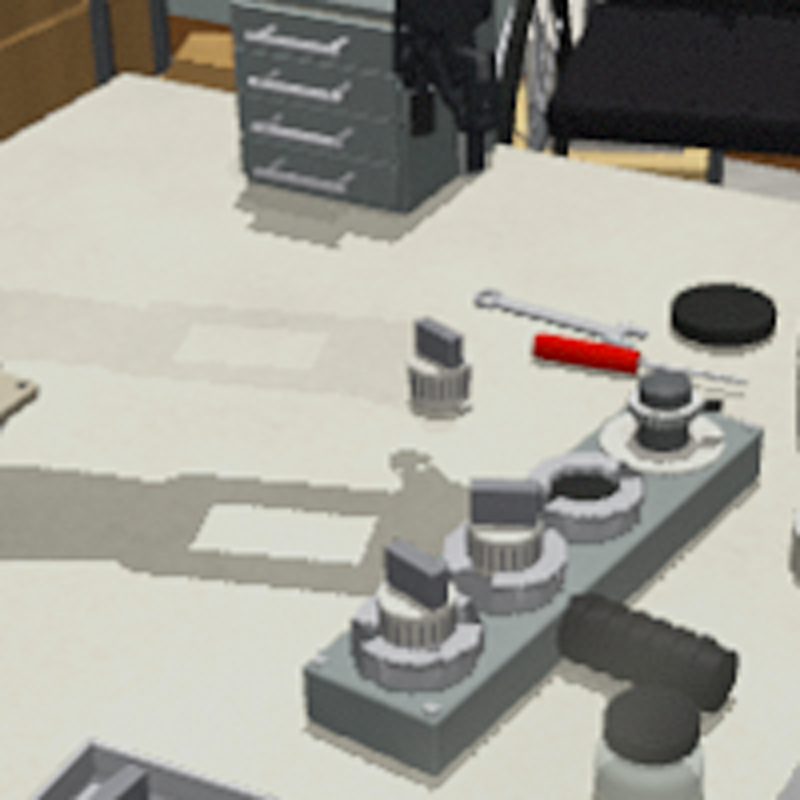

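```bash
python3 -m pendant '[[[-0.6,-0.2,0.3,-0.7],[-0.6,-0.2,0.5,-0.7],[-0.6,-0.2,0.6,-0.7],[-0.6,-0.2,0.7,-0.7],[-0.5,-0.2,0.7,-0.5],[-0.3,0,0.7,0],[0,0,0.7,0],[0,0,0.7,0],[0,0,0.5,0],[0,0,0.2,0]]]'
python3 -c "
from h import *
go(434.5,257.5,48,-21.5)"
```

```text
time: 67.23
tool_pos: [430.6, 254.6, 140.3]
tcp_rot: [-179.0, -0.4, -22.4]
ft_force: [-0.3, -0.2, 0.1]
finger_gap: 85.3
t67.2 pos [430.6 254.6 140.3] rot [-179.    -0.4  -22.4] F [-0.3 -0.2  0.1] gap 85.3 j6 47
units xyz [ 0.13 -0.21  4.61] turn -0.19
```

```bash
python3 -m pendant '[[[0,-0.1,0.4,-0.1],[0,-0.1,0.5,-0.1],[0,0,0.4,0],[0,0,0.2,0],[0,0,0,0],[0,0,0,0],[0,0,0,0],[0,0,0,0],[0,0,0,0],[0,0,0,0]]]'
python3 -c "
from h import *
go(434.5,257.5,48,-21.5)
im=snapshot('scene');crop('scene',270,140,370,240,7,'t1.png',im)"
```

```text
time: 68.07
tool_pos: [434.6, 259.2, 109.5]
tcp_rot: [-178.9, -0.5, -21.6]
ft_force: [-0.4, 0.2, -1.0]
finger_gap: 85.5
t68.1 pos [434.6 259.2 109.5] rot [-178.9   -0.5  -21.6] F [-0.4  0.2 -1. ] gap 85.5 j6 46
units xyz [0.03 0.08 3.08] turn -0.02
```

View pics/t1.png

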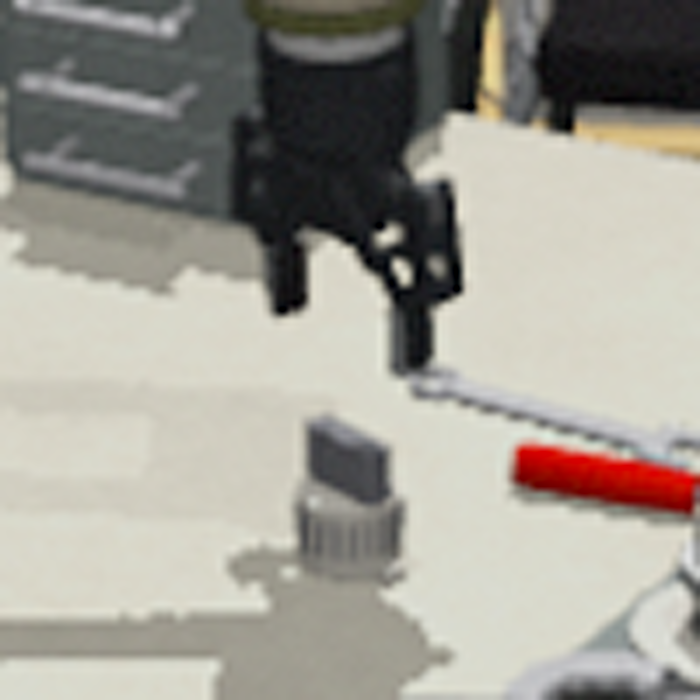

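```bash
python3 -m pendant '[[[0,0.05,0.5,0],[0,0,0.5,0],[0,0,0.6,0],[0,0,0.6,0],[0,0,0.4,0],[0,0,0.2,0],[0,0,0,0],[0,0,0,0],[0,0,0,0],[0,0,0,0]]]'
python3 -m pendant '[[[0,0,0,0],[0,0,0,0],[0,0,0,0],[0,0,0,0],[0,0,0,0],[0,0,0,0],[0,0,0,0],[0,0,0,0],[0,0,0,0],[0,0,0,0]]]' 0.1 20
python3 -c "
from h import *
im=snapshot('scene');crop('scene',270,140,370,240,7,'t2.png',im)"
```

```text
time: 68.95
tool_pos: [434.6, 258.7, 47.5]
tcp_rot: [-178.9, -0.5, -21.6]
ft_force: [-0.0, -0.2, 0.9]
finger_gap: 85.4
time: 69.78
tool_pos: [435.7, 259.4, 49.5]
tcp_rot: [-178.8, -0.6, -21.6]
ft_force: [-0.1, 0.5, -0.4]
finger_gap: 49.5
```

View pics/t2.png

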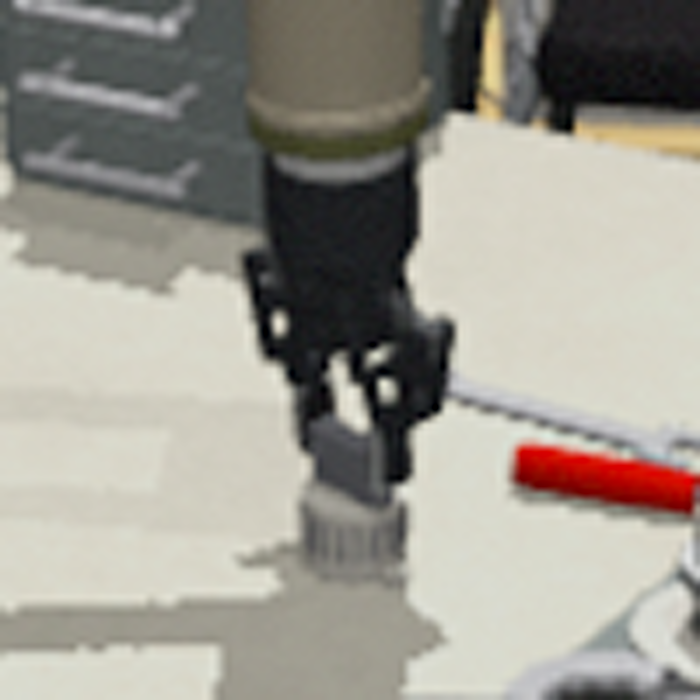

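Gripped along the bar's length, so the centre is TCP (435.7, 259.4). I'll open, turn 90°, then grip across the bar.

```bash
python3 -m pendant '[[[0,0,0,0],[0,0,0,0],[0,0,0,0],[0,0,0,-0.6],[0,0,0,-1],[0,0,0,-1],[0,0,0,-1],[0,0,0,-1],[0,0,0,-1],[0,0,0,-1]]]' 1 60
python3 -m pendant '[[[0,0,0,-1],[0,0,0,-1],[0,0,0,-1],[0,0,0,-1],[0,0,0,-1],[0,0,0,-1],[0,0,0,-1],[0,0,0,-1],[0,0,0,-1],[0,0,0,-1]]]' 
python3 -c "
from h import *
go(435.7,259.4,47,68.5)"
```

```text
time: 70.67
tool_pos: [436.9, 259.7, 50.6]
tcp_rot: [-179.3, -1.3, 9.8]
ft_force: [0.8, 0.1, -0.2]
finger_gap: 85.5
time: 71.5
tool_pos: [438.1, 260.2, 51.8]
tcp_rot: [179.4, -1.5, 58.1]
ft_force: [0.9, -0.2, -0.2]
finger_gap: 85.5
t71.5 pos [438.1 260.2  51.8] rot [179.4  -1.5  58.1] F [ 0.9 -0.2 -0.2] gap 85.5 j6 -34
units xyz [-0.1  -0.08  0.24] turn -2.27
```

```bash
python3 -m pendant '[[[0,-0.05,0.1,-0.8],[0,-0.05,0.1,-0.8],[0,0,0.1,-0.6],[0,0,0,-0.1],[0,0,0,0],[0,0,0,0],[0,0,0,0],[0,0,0,0],[0,0,0,0],[0,0,0,0]]]' 1 60
python3 -m pendant '[[[0,0,0,0],[0,0,0,0],[0,0,0,0],[0,0,0,0],[0,0,0,0],[0,0,0,0],[0,0,0,0],[0,0,0,0],[0,0,0,0],[0,0,0,0]]]' -1 60
python3 -c "
from h import *
go(435.7,259.4,47,68.5)"
```

```text
time: 72.33
tool_pos: [437.6, 261.7, 46.9]
tcp_rot: [179.0, -1.5, 69.1]
ft_force: [-0.1, -0.2, -0.1]
finger_gap: 85.6
time: 73.17
tool_pos: [437.8, 261.9, 47.2]
tcp_rot: [179.0, -1.5, 69.1]
ft_force: [-0.3, 1.1, -0.1]
finger_gap: 15.2
t73.2 pos [437.8 261.9  47.2] rot [179.   -1.5  69.1] F [-0.3  1.1 -0.1] gap 15.2 j6 -44
units xyz [-0.15 -0.05  0.01] turn 0.12
```

```bash
python3 -c "
from h import *
grasp('gA.npy',-1.0)"
python3 -m pendant '[[[0,0,-0.3,0],[0,0,-0.6,0],[0,0,-1,0],[0,0,-1,0],[0,0,-1,0],[0,0,-1,0],[0,0,-1,0],[0,0,-0.6,0],[0,0,0,0.5],[0,0,0,1]]]'
python3 -m pendant '[[[0,0,0,1],[0,0,0,1],[0,0,0,1],[0,0,0,1],[0,0,0,1],[0,0,0,1],[0,0,0,1],[0,0,0,1],[0,0,0,1],[0,0,0,1]]]'
python3 -m pendant '[[[0,0,0,1],[0,0,0,1],[0,0,0,1],[0,0,0,1],[0,0,0,1],[0,0,0,1],[0,0,0,1],[0,0,0,1],[0,0,0,0.6],[0,0,0,0]]]'
python3 -c "
from h import *
can('gA.npy',653.5,82,110,55)"
```

```text
time: 74.0
tool_pos: [431.8, 258.1, 189.7]
tcp_rot: [179.3, -1.5, 62.2]
ft_force: [-0.3, -0.4, -2.4]
finger_gap: 15.0
time: 74.83
tool_pos: [431.4, 257.8, 202.2]
tcp_rot: [-179.3, -2.0, 14.0]
ft_force: [-0.6, -0.0, -2.0]
finger_gap: 14.9
time: 75.67
tool_pos: [429.7, 256.9, 212.3]
tcp_rot: [-178.0, -1.2, -27.8]
ft_force: [-0.9, -0.4, -1.7]
finger_gap: 15.0
t75.7 can base [430.7 260.7 165.3] bar -117.7 tilt 3.1 dir [-0.019 -0.05 ] F [-0.9 -0.4 -1.7] M [-0.05  0.04 -0.02] gap 15.0 j6 52
units [13.96  2.82  2.95]
turn 1.59 (alt) -37.68
```

```bash
python3 -m pendant '[[[0.6,0.1,0,0.3],[1,0.2,0,0.3],[1,0.2,0,0.3],[1,0.2,0,0.3],[1,0.2,0,0.3],[1,0.2,0,0],[1,0.2,0,0],[1,0.2,0,0],[1,0.2,0,0],[1,0.2,0,0]]]'
python3 -m pendant '[[[0.8,0.2,0,0],[0.8,0.2,0,0],[0.6,0.2,0,0],[0.4,0.2,0,0],[0.2,0.1,0,0],[0,0,0,0],[0,0,0,0],[0,0,0,0],[0,0,0,0],[0,0,0,0]]]'
python3 -c "
from h import *
can('gA.npy',653.5,82,90,55)"
```

```text
time: 76.5
tool_pos: [577.6, 113.9, 220.1]
tcp_rot: [-177.7, -1.1, -34.0]
ft_force: [-0.1, 1.0, -2.4]
finger_gap: 15.0
time: 77.33
tool_pos: [617.7, 59.5, 221.8]
tcp_rot: [-177.7, -1.1, -33.9]
ft_force: [0.7, -0.0, -2.3]
finger_gap: 15.0
t77.3 can base [619.2  63.2 174.7] bar -123.9 tilt 3.3 dir [-0.025 -0.051] F [ 0.7 -0.  -2.3] M [-0.    0.01 -0.05] gap 15.0 j6 34
units [ 0.82 -1.57  4.32]
turn 0.24 (alt) -39.03
```

```bash
python3 -m pendant '[[[0.2,-0.4,0.2,0.1],[0.2,-0.4,0.4,0.1],[0.2,-0.4,0.5,0],[0.2,-0.3,0.5,0],[0,0,0.5,0],[0,0,0.5,0],[0,0,0.4,0],[0,0,0,0],[0,0,0,0],[0,0,0,0]]]'
python3 -c "
from h import *
can('gA.npy',653.5,82,80,55)"
```

```text
time: 78.17
tool_pos: [651.8, 81.9, 155.9]
tcp_rot: [-177.8, -0.9, -34.8]
ft_force: [0.3, 0.1, -1.0]
finger_gap: 14.8
t78.2 can base [653.3  85.7 108.9] bar -124.8 tilt 3.3 dir [-0.024 -0.052] F [ 0.3  0.1 -1. ] M [-0.02  0.05 -0.  ] gap 14.8 j6 37
units [0.09 0.2  1.44]
turn 0.04 (alt) -39.23
```

```bash
python3 -m pendant '[[[0.05,0.1,0.2,0],[0.05,0.1,0.3,0],[0,0,0.3,0],[0,0,0.3,0],[0,0,0.2,0],[0,0,0,0],[0,0,0,0],[0,0,0,0],[0,0,0,0],[0,0,0,0]]]'
python3 -c "
from h import *
can('gA.npy',653.5,82,80,55)
overlay(snapshot('scene'),'gA.npy',(653.5,82),(325,205,385,265),12,'u1.png')"
```

```text
time: 79.0
tool_pos: [653.1, 76.9, 129.7]
tcp_rot: [-177.6, -1.1, -34.9]
ft_force: [0.0, 1.2, -0.7]
finger_gap: 15.2
t79.0 can base [654.8  80.7  82.7] bar -124.9 tilt 3.4 dir [-0.028 -0.052] F [ 0.   1.2 -0.7] M [-0.03 -0.01 -0.03] gap 15.2 j6 36
units [-0.09 -0.01  0.14]
turn 0.03 (alt) -39.24
```

View pics/u1.png

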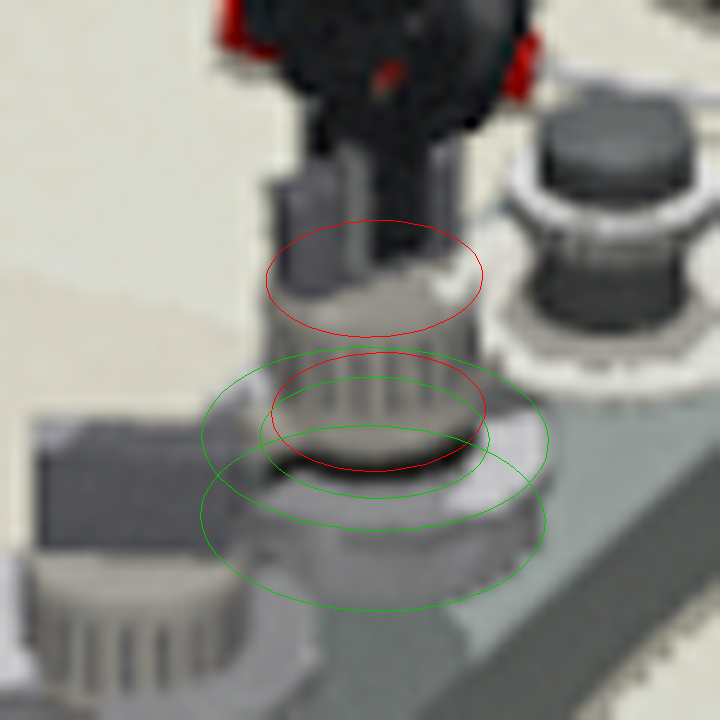

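```bash
python3 -m pendant '[[[-0.04,0,0.1,0],[-0.03,0,0.1,0],[0,0,0.12,0],[0,0,0.12,0],[0,0,0.12,0],[0,0,0.12,0],[0,0,0.1,0],[0,0,0,0],[0,0,0,0],[0,0,0,0]]]'
python3 -c "
from h import *
can('gA.npy',653.5,82,65,55)
overlay(snapshot('scene'),'gA.npy',(653.5,82),(325,205,385,265),12,'u2.png')"
```

```text
time: 79.88
tool_pos: [653.4, 79.8, 117.2]
tcp_rot: [-177.5, -1.2, -34.9]
ft_force: [-0.1, 0.3, -0.3]
finger_gap: 14.7
t79.9 can base [655.2  83.7  70.2] bar -124.8 tilt 3.6 dir [-0.03  -0.054] F [-0.1  0.3 -0.3] M [-0.03  0.14  0.03] gap 14.7 j6 36
units [-0.03  0.13  0.25]
turn 0.04 (alt) -39.23
```

View pics/u2.png

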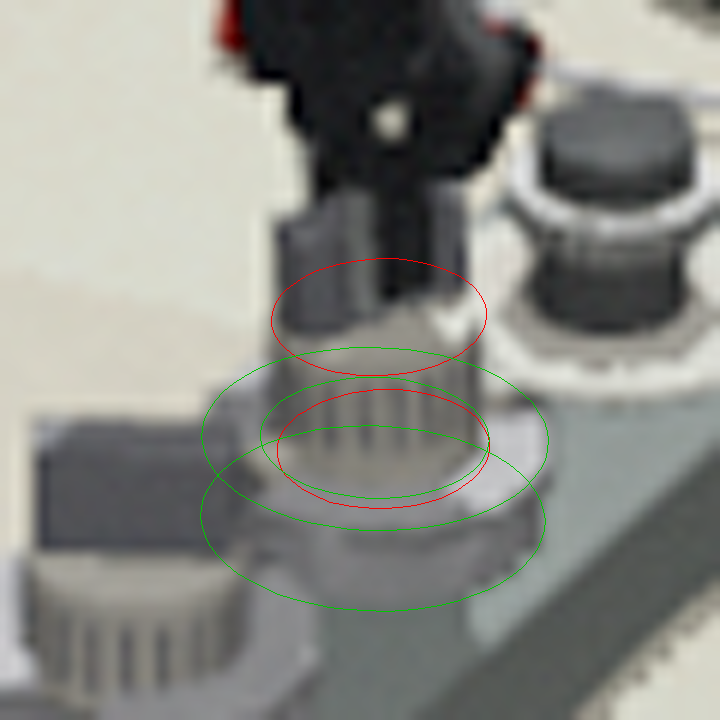

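```bash
python3 -m pendant '[[[0,0,0.1,0],[0,0,0.1,0],[0,0,0.1,0],[0,0,0.1,0],[0,0,0.1,0],[0,0,0.1,0],[0,0,0,0],[0,0,0,0],[0,0,0,0],[0,0,0,0]]]'
python3 -c "
from h import *
can('gA.npy',653.5,82,55,55)"
```

```text
time: 80.77
tool_pos: [653.4, 80.2, 106.7]
tcp_rot: [-177.5, -1.1, -34.8]
ft_force: [-3.3, -0.1, 2.4]
finger_gap: 15.1
t80.8 can base [655.1  84.2  59.7] bar -124.8 tilt 3.5 dir [-0.029 -0.054] F [-3.3 -0.1  2.4] M [0.03 0.69 0.11] gap 15.1 j6 36
units [-0.01  0.14  0.23]
turn 0.05 (alt) -39.22
```

Going in (59.7 with only light force). Next I push to the bottom and turn.

```bash
python3 -m pendant '[[[0,0,0.12,0],[0,0,0.12,0],[0,0,0.12,0],[0,0,0.12,0],[0,0,0.12,0],[0,0,0.12,0],[0,0,0.1,0],[0,0,0.1,0],[0,0,0.05,0],[0,0,0.05,0]]]'
python3 -c "
from h import *
can('gA.npy',653.5,82,55,-5)"
python3 -m pendant '[[[0,0,0.02,0.4],[0,0,0.02,0.7],[0,0,0.02,0.7],[0,0,0.02,0.7],[0,0,0.02,0.7],[0,0,0.02,0.7],[0,0,0.02,0.7],[0,0,0.02,0.7],[0,0,0.02,0.7],[0,0,0.02,0.7]]]'
python3 -c "
from h import *
can('gA.npy',653.5,82,55,-5)"
```

```text
time: 81.6
tool_pos: [654.1, 80.9, 101.1]
tcp_rot: [-177.5, -1.2, -34.8]
ft_force: [-6.6, 0.1, 8.4]
finger_gap: 15.2
t81.6 can base [655.8  84.7  54.1] bar -124.7 tilt 3.5 dir [-0.03  -0.053] F [-6.6  0.1  8.4] M [-0.12  1.44  0.04] gap 15.2 j6 36
units [-0.02  0.18 -0.05]
turn 13.15 (alt) -26.12
time: 82.43
tool_pos: [653.5, 81.1, 101.4]
tcp_rot: [-177.3, 0.2, -66.5]
ft_force: [-5.3, -1.1, 6.7]
finger_gap: 14.9
t82.4 can base [656.7  84.6  54.4] bar -156.6 tilt 4.0 dir [-0.046 -0.053] F [-5.3 -1.1  6.7] M [-0.25  1.21  0.29] gap 14.9 j6 68
units [ 0.05  0.2  -0.04]
turn 6.2 (alt) -33.07
```

```bash
python3 -m pendant '[[[0,0,0.02,0.7],[0,0,0.02,0.7],[0,0,0.02,0.7],[0,0,0.02,0.7],[0,0,0.02,0.7],[0,0,0.02,0.7],[0,0,0.02,0.7],[0,0,0.02,0.6],[0,0,0.02,0.5],[0,0,0.02,0.5]]]'
python3 -c "
from h import *
can('gA.npy',653.5,82,55,-5)"
python3 -m pendant '[[[0,0,-0.1,-0.1],[0,0,-0.1,0],[0,0,0,0],[0,0,0,0],[0,0,0,0],[0,0,0,0],[0,0,0,0],[0,0,0,0],[0,0,0,0],[0,0,0,0]]]'
python3 -c "
from h import *
can('gA.npy')"
```

```text
time: 83.27
tool_pos: [653.0, 81.6, 101.3]
tcp_rot: [-177.9, 1.5, -97.7]
ft_force: [-4.9, 0.2, 6.6]
finger_gap: 14.6
t83.3 can base [657.2  84.   54.4] bar 172.2 tilt 4.3 dir [-0.06  -0.045] F [-4.9  0.2  6.6] M [-0.07  1.13  1.02] gap 14.6 j6 99
units [ 0.12  0.17 -0.04]
turn -0.61 (alt) 38.66
time: 84.1
tool_pos: [652.6, 81.5, 103.0]
tcp_rot: [-177.9, 1.5, -97.0]
ft_force: [-0.9, 0.7, -0.7]
finger_gap: 14.8
t84.1 can base [656.8  84.   56.1] bar 172.9 tilt 4.3 dir [-0.059 -0.045] F [-0.9  0.7 -0.7] M [0.06 0.23 0.42] gap 14.8 j6 99
```

```bash
python3 -m pendant '[[[0,0,0,0],[0,0,0,0],[0,0,0,0],[0,0,0,0],[0,0,-0.5,0],[0,0,-1,0],[0,0,-1,0],[0,0,-1,0],[0,0,-1,0],[0,0,-1,0]]]' 1
python3 -m pendant '[[[0,0.5,0,-0.6],[0,1,0,-0.9],[0,1,0,-0.9],[0,1,0,-0.9],[0,1,0,-0.9],[0,1,0,-0.9],[0,1,0,-0.9],[0,1,0,-0.6],[0,1,0,0],[0,0.5,0,0]]]'
python3 -c "
from h import *
go(667,200,200,-64)
im=snapshot('top');cv2.imwrite('pics/topd.png',im[:,:,::-1])
im=snapshot('scene');cv2.imwrite('pics/scened.png',im[:,:,::-1]);crop('scene',280,180,410,320,5,'v2.png',im)"
```

```text
time: 84.93
tool_pos: [645.7, 78.0, 214.8]
tcp_rot: [-178.3, 1.4, -97.1]
ft_force: [0.2, 0.0, -0.6]
finger_gap: 85.5
time: 85.77
tool_pos: [471.7, 45.9, 225.4]
tcp_rot: [-176.5, -0.3, -65.3]
ft_force: [-0.6, -0.0, 1.2]
finger_gap: 85.4
t85.8 pos [471.7  45.9 225.4] rot [-176.5   -0.3  -65.3] F [-0.6 -0.   1.2] gap 85.4 j6 64
units xyz [ -2.93 -12.09   1.27] turn -0.29
```

View pics/topd.png

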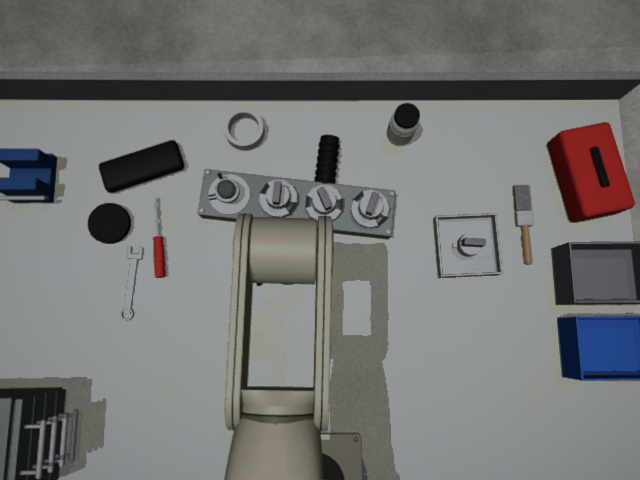

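View pics/v2.png

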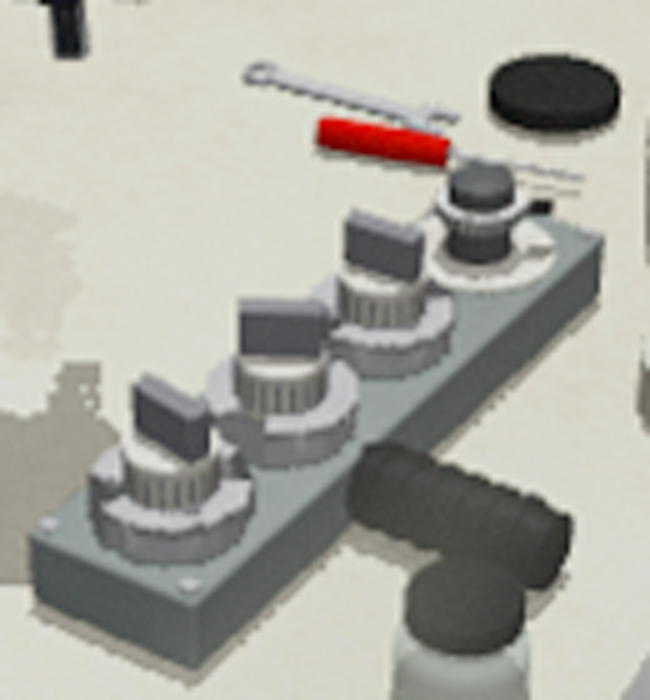

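```bash
python3 -c "
from h import *
im=cv2.imread('pics/topd.png')[:,:,::-1]
crop('top',195,160,345,235,5.3,'w1.png',im)"
```

```text
(no output)
```

View pics/w1.png

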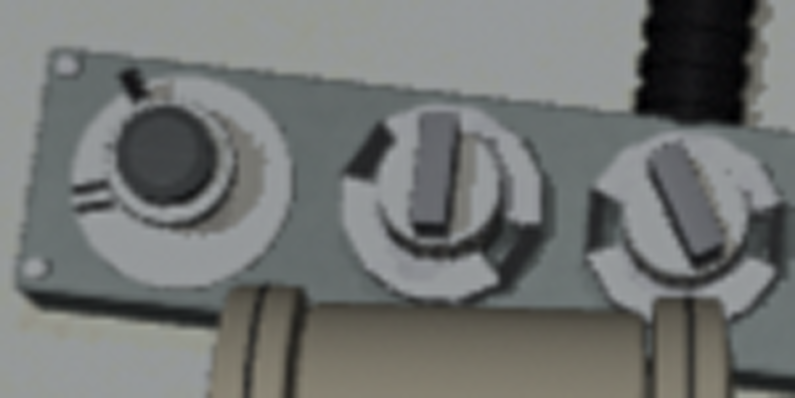

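```bash
python3 -m pendant '[[[-0.2,-0.6,0,0],[-0.3,-1,0,0],[-0.3,-1,0,0],[-0.3,-1,0,0],[-0.3,-1,0,0],[-0.3,-1,0,0],[-0.3,-1,0,0],[-0.2,-1,0,0],[-0.2,-1,0,0],[-0.2,-1,0,0]]]'
python3 -m pendant '[[[-0.2,-1,0,0],[-0.1,-0.6,0,0],[0,-0.3,0,0],[0,0,0,0],[0,0,0,0],[0,0,0,0],[0,0,0,0],[0,0,0,0],[0,0,0,0],[0,0,0,0]]]'
python3 -c "
from h import *
go(667,200,150,-64)"
```

```text
time: 86.7
tool_pos: [641.9, 186.3, 242.6]
tcp_rot: [-175.7, -0.4, -65.7]
ft_force: [1.0, 0.2, 0.3]
finger_gap: 85.6
time: 87.53
tool_pos: [682.1, 219.4, 241.2]
tcp_rot: [-175.6, -0.3, -65.6]
ft_force: [0.4, 0.6, -0.0]
finger_gap: 85.4
t87.5 pos [682.1 219.4 241.2] rot [-175.6   -0.3  -65.6] F [ 0.4  0.6 -0. ] gap 85.4 j6 79
units xyz [0.57 1.09 4.56] turn -0.34
```

```bash
python3 -m pendant '[[[0.15,0.25,0.4,-0.1],[0.15,0.25,0.5,-0.1],[0.15,0.25,0.5,-0.1],[0.1,0.2,0.5,0],[0,0.1,0.5,0],[0,0,0.5,0],[0,0,0.5,0],[0,0,0.4,0],[0,0,0,0],[0,0,0,0]]]'
python3 -c "
from h import *
go(668.3,200.6,71,-64)"
```

```text
time: 88.37
tool_pos: [672.1, 200.5, 158.1]
tcp_rot: [-175.6, -0.4, -64.2]
ft_force: [-0.4, 0.3, -0.4]
finger_gap: 85.5
t88.4 pos [672.1 200.5 158.1] rot [-175.6   -0.4  -64.2] F [-0.4  0.3 -0.4] gap 85.5 j6 76
units xyz [-0.09  0.17  4.36] turn -0.05
```

```bash
python3 -m pendant '[[[-0.05,0.15,0.2,0],[-0.05,0.15,0.3,0],[0,0.15,0.3,0],[0,0.05,0.3,0],[0,0,0.2,0],[0,0,0,0],[0,0,0,0],[0,0,0,0],[0,0,0,0],[0,0,0,0]]]'
python3 -c "
from h import *
go(668.3,200.6,71,-64)
T=toolT();print(T[:3,2],T[:3,:3].T@(np.array([668.3,200.6,71])-T[:3,3])/20)
im=snapshot('scene');crop('scene',340,170,410,250,8,'x1.png',im)"
```

```text
time: 89.2
tool_pos: [664.4, 199.3, 130.5]
tcp_rot: [-175.4, -0.5, -64.2]
ft_force: [-0.4, -0.9, -0.3]
finger_gap: 85.3
t89.2 pos [664.4 199.3 130.5] rot [-175.4   -0.5  -64.2] F [-0.4 -0.9 -0.3] gap 85.3 j6 76
units xyz [ 0.02 -0.2   2.98] turn -0.05
[ 0.07562565  0.0276148  -0.99675382] [5.09150780e-04 3.68730970e-02 2.98344236e+00]
```

View pics/x1.png

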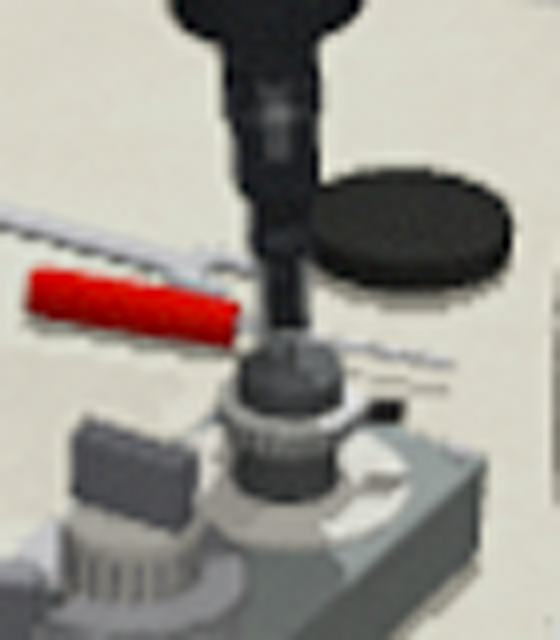

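```bash
python3 -m pendant '[[[0,0,0.4,0],[0,0,0.5,0],[0,0,0.5,0],[0,0,0.5,0],[0,0,0.4,0],[0,0,0.3,0],[0,0,0.1,0],[0,0,0,0],[0,0,0,0],[0,0,0,0]]]'
python3 -c "
from h import *
go(668.3,200.6,71,-64)
T=toolT();print(T[:3,2],T[:3,:3].T@(np.array([668.3,200.6,71])-T[:3,3])/20)"
```

```text
time: 90.08
tool_pos: [667.9, 200.7, 68.6]
tcp_rot: [-175.6, -0.4, -64.2]
ft_force: [-0.3, -0.1, -0.1]
finger_gap: 85.5
t90.1 pos [667.9 200.7  68.6] rot [-175.6   -0.4  -64.2] F [-0.3 -0.1 -0.1] gap 85.5 j6 76
units xyz [ 0.01 -0.02 -0.12] turn -0.04
[ 0.07269055  0.02696117 -0.99699006] [ 0.01313518 -0.02526815 -0.11868664]
```

Position is good. Closing in stages.

```bash
python3 -m pendant '[[[0,0,-0.08,0],[0,0,0,0],[0,0,0,0],[0,0,0,0],[0,0,0,0],[0,0,0,0],[0,0,0,0],[0,0,0,0],[0,0,0,0],[0,0,0,0]]]' 0.42 20
python3 -m pendant '[[[0,0,0,0],[0,0,0,0],[0,0,0,0],[0,0,0,0],[0,0,0,0],[0,0,0,0],[0,0,0,0],[0,0,0,0],[0,0,0,0],[0,0,0,0]]]' 0.2 20
python3 -c "
from h import *
go(668.3,200.6,71,-64)
print(sense()['wrist_torque'])
im=snapshot('scene');crop('scene',340,170,410,250,8,'x2.png',im)"
```

```text
time: 90.92
tool_pos: [669.8, 201.1, 73.9]
tcp_rot: [-175.3, -0.5, -64.2]
ft_force: [-0.0, 0.1, 0.2]
finger_gap: 60.4
time: 91.75
tool_pos: [669.2, 202.3, 74.4]
tcp_rot: [-175.3, -0.3, -64.2]
ft_force: [-0.2, 0.4, 0.9]
finger_gap: 54.9
t91.8 pos [669.2 202.3  74.4] rot [-175.3   -0.3  -64.2] F [-0.2  0.4  0.9] gap 54.9 j6 76
units xyz [0.06 0.08 0.17] turn -0.04
[0.36961759 0.2774924  0.11057094]
```

View pics/x2.png

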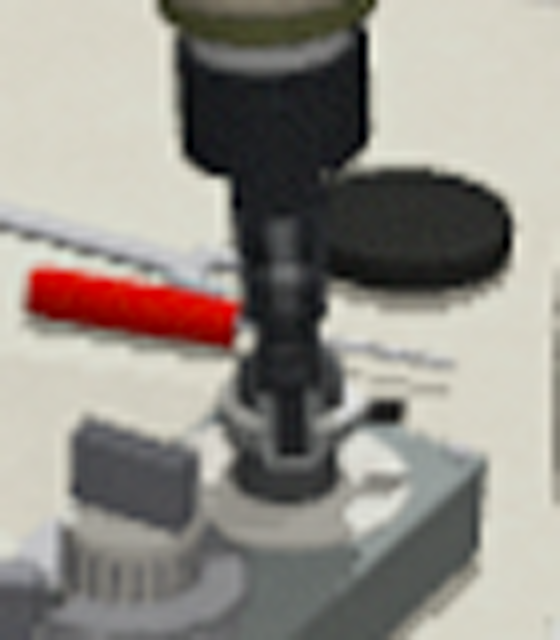

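```bash
python3 -m pendant '[[[0,0,0,-0.4],[0,0,0,-0.5],[0,0,0,-0.5],[0,0,0,-0.5],[0,0,0,-0.5],[0,0,0,-0.5],[0,0,0,-0.5],[0,0,0,-0.5],[0,0,0,-0.5],[0,0,0,-0.5]]]' 0.2 30
python3 -m pendant '[[[0,0,0,-0.5],[0,0,0,-0.5],[0,0,0,-0.5],[0,0,0,-0.5],[0,0,0,-0.5],[0,0,0,-0.5],[0,0,0,-0.5],[0,0,0,-0.5],[0,0,0,-0.5],[0,0,0,-0.5]]]'
python3 -c "
from h import *
go(668.3,200.6,71,10.3)
print(sense()['wrist_torque'])"
```

```text
time: 92.63
tool_pos: [669.1, 202.3, 74.5]
tcp_rot: [-175.7, -2.0, -41.1]
ft_force: [1.1, -1.1, 0.8]
finger_gap: 54.6
time: 93.47
tool_pos: [669.2, 202.1, 74.6]
tcp_rot: [-176.8, -3.4, -17.4]
ft_force: [0.6, 0.2, 1.2]
finger_gap: 54.3
t93.5 pos [669.2 202.1  74.6] rot [-176.8   -3.4  -17.4] F [0.6 0.2 1.2] gap 54.3 j6 29
units xyz [-0.02  0.09  0.18] turn -6.04
[ 0.41073657  0.70587727 -0.07091462]
```

```bash
python3 -m pendant '[[[0,0,0,-0.6],[0,0,0,-0.6],[0,0,0,-0.6],[0,0,0,-0.6],[0,0,0,-0.6],[0,0,0,-0.6],[0,0,0,-0.6],[0,0,0,-0.6],[0,0,0,-0.5],[0,0,0,-0.5]]]'
python3 -c "
from h import *
go(668.3,200.6,71,10.3)
print(sense()['wrist_torque'])
im=snapshot('scene');crop('scene',340,170,410,250,8,'x3.png',im)
im=snapshot('top');crop('top',190,160,260,230,8,'x4.png',im)"
```

```text
time: 94.3
tool_pos: [669.3, 202.1, 74.7]
tcp_rot: [-178.7, -4.4, 10.4]
ft_force: [1.4, 0.7, 0.3]
finger_gap: 54.5
t94.3 pos [669.3 202.1  74.7] rot [-178.7   -4.4   10.4] F [1.4 0.7 0.3] gap 54.5 j6 1
units xyz [-0.06  0.06  0.18] turn 0.03
[ 0.04073771  0.69040969 -0.07506529]
```

View pics/x3.png

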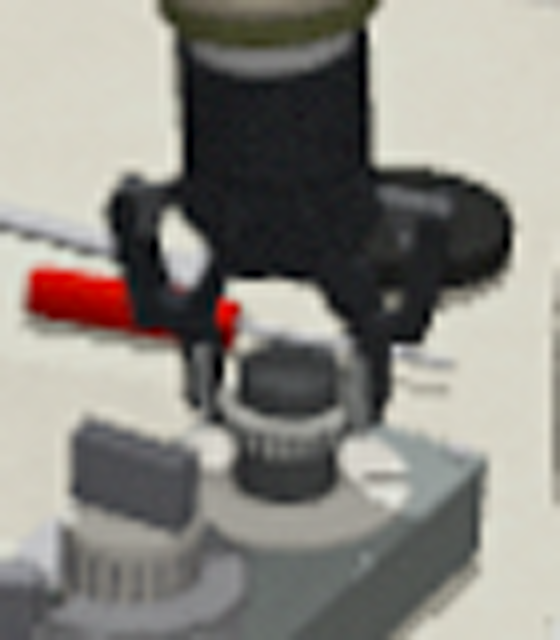

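View pics/x4.png

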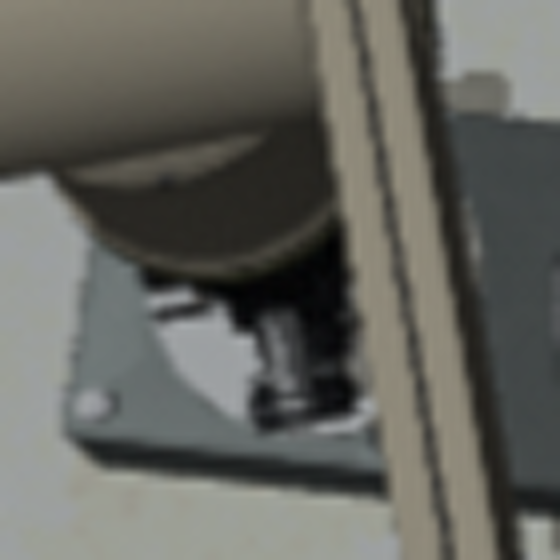

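```bash
python3 -m pendant '[[[0,0,0,0],[0,0,0,0],[0,0,0,0],[0,0,0,0],[0,0,-0.3,0],[0,0,-0.7,0],[0,0,-1,0],[0,0,-1,0],[0,0,-1,0],[0,0,-1,0]]]' 1
python3 -m pendant '[[[-0.3,0,-1,0],[-1,0.3,-0.5,0],[-1,0.7,0,0],[-1,1,0,0],[-1,1,0,0],[-1,1,0,0],[-1,1,0,0],[-1,1,0,0],[-1,1,0,0],[-1,1,0,0]]]' 1
python3 -c "
from h import *
go(668.3,200.6,71,10.3)
im=snapshot('top');cv2.imwrite('pics/tope.png',im[:,:,::-1]);crop('top',190,160,260,230,8,'x5.png',im)"
```

```text
time: 95.23
tool_pos: [658.0, 197.0, 174.9]
tcp_rot: [-178.7, -3.8, 10.0]
ft_force: [0.9, 0.2, 0.2]
finger_gap: 85.2
time: 96.07
tool_pos: [503.3, 4.5, 212.9]
tcp_rot: [-178.8, -5.8, 10.4]
ft_force: [0.6, 0.2, -0.2]
finger_gap: 85.5
t96.1 pos [503.3   4.5 212.9] rot [-178.8   -5.8   10.4] F [ 0.6  0.2 -0.2] gap 85.5 j6 -18
units xyz [ 9.88 -8.16  7.1 ] turn 0.02
```

View pics/x5.png

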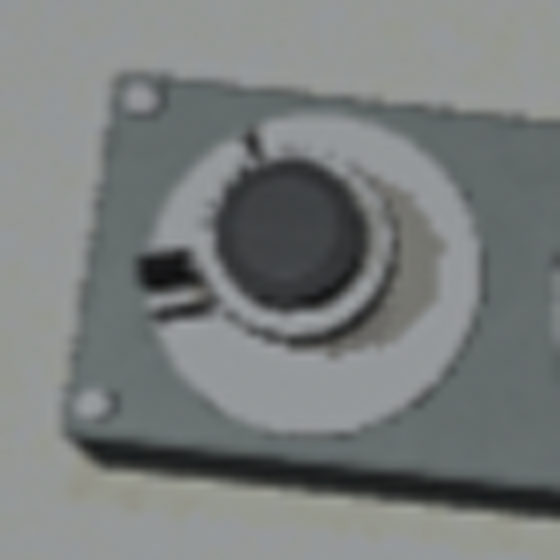

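```bash
python3 - <<'E'
from h import *
pk=lambda u,v:((u+.5)/8-.5+190,(v+.5)/8-.5+160)
ang=lambda d:np.degrees(np.arctan2(d[1],d[0]))
im=[cv2.imread(f"pics/{n}.png").astype(int).sum(2) for n in("topa","tope")]
c=back("top",[pk(293,233)],109.5)[0]
c2=back("top",[pk(312,275)],53)[0];print(c,c2)  # dial centre
A=(c[:2]+c2[:2])/2
for cc in(c[:2],c2[:2],A):
    r=[]
    for P,z in[((240,128),85),((167,270),85),((253,145),53),((178,283),53),((182,308),53)]:
        p=back("top",[pk(*P)],z)[0][:2]-cc;r.append((round(ang(p),1),round(np.hypot(*p))))
    print(r, np.radians(r[1][0]-r[0][0]))
# intensity-based tip centroid at each
for n in("topa","tope"):
    g=cv2.cvtColor(cv2.imread(f"pics/{n}.png"),cv2.COLOR_BGR2GRAY)[160:230,190:260]
    m=(g<45).astype(np.uint8);k,l,s,ce=cv2.connectedComponentsWithStats(m);print(n,[(s[i,4],np.round(ce[i],1)) for i in range(1,k) if s[i,4]>4])
E
```

```text
[663.22625732 199.13332918 109.5       ] [664.98963135 202.38713963  53.        ]
[(np.float64(27.9), 43), (np.float64(96.6), 41), (np.float64(27.4), 48), (np.float64(90.8), 43), (np.float64(101.2), 43)] 1.1990411961201042
[(np.float64(25.0), 40), (np.float64(99.8), 38), (np.float64(24.7), 45), (np.float64(93.4), 40), (np.float64(104.6), 40)] 1.3055062804917585
[(np.float64(26.5), 42), (np.float64(98.1), 39), (np.float64(26.1), 46), (np.float64(92.0), 42), (np.float64(102.9), 41)] 1.24965574442794
topa [(np.int32(11), array([29.5, 15.5])), (np.int32(10), array([40.8, 35.4])), (np.int32(122), array([40.4, 59.1]))]
tope [(np.int32(20), array([20. , 33.4])), (np.int32(12), array([40.9, 35.2])), (np.int32(128), array([40.6, 59.1]))]
```

View pics/tope.png

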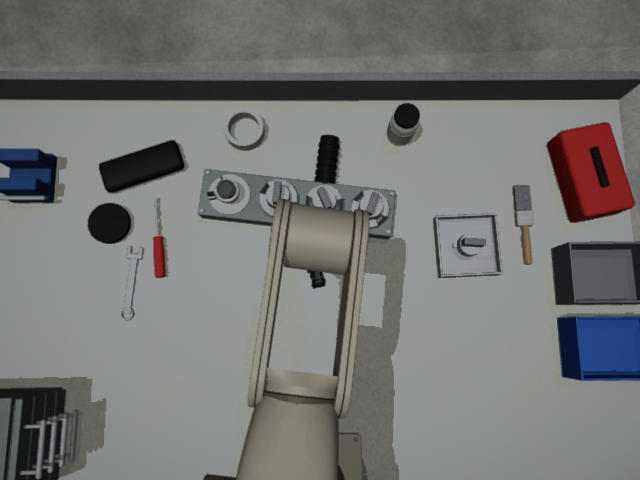

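The top view shows three canisters locked in the ports, the spent one upright in the tray at (470,243), the pointer at the pair of lines at (210,193), and the tools unmoved. Before handing in, I'll let the arm come to rest.

```bash
python3 -m pendant '[[[0,0,0,0],[0,0,0,0],[0,0,0,0],[0,0,0,0],[0,0,0,0],[0,0,0,0],[0,0,0,0],[0,0,0,0],[0,0,0,0],[0,0,0,0]]]'
python3 -c "
from bench import *
print(sense()['ft_force']);print(hand_in())"
```

```text
time: 96.95
tool_pos: [502.9, 2.6, 217.4]
tcp_rot: [-179.0, -6.0, 10.4]
ft_force: [-0.1, -0.1, -0.6]
finger_gap: 85.2
[-0.10293606 -0.13097835 -0.57295302]
the job is handed in; nothing more can be done
None
```

I did the whole job and handed it in at about 97 s; `hand_in()` gives no verdict.

**What I did, in order:**
- I turned the gate ring to its stop over the single line.
- I unlocked the spent canister and stood it upright in the tray.
- I locked all three fresh canisters, one per port. Each was pushed down and turned clockwise until the wrist torque rose at the stop. The middle canister had been knocked about 25 mm aside, so I found it again before gripping it.
- I turned the gate ring 74.6° counter-clockwise (1.30 rad) and moved the arm clear.

**What the last checks showed:**
- **Gate ring:** the pointer is about 0.6–0.8° from the middle of the pair of lines. The turn read from pictures alone came out between 1.20 and 1.31 rad, depending on which point I took as the axis. The gripper turned 1.30 rad.
- **Canisters:** all three bars look in line with the locked direction. The one I measured closely, in the port at y −175, was at −17.5° against an estimated −17° for its port.
- **Spent canister:** it stands upright in the tray.
- **Tools:** the screwdriver, wrench, brush and caster look unmoved.
- **Arm:** it touches nothing, with under 1 N at the wrist.

**What disagreed or drifted:**
- The two cameras put things a few millimetres apart, so I relied on where the gripper made contact.
- The tool tilted up to about 6° over the run. One canister was tilted about 4° in the grip as it locked; I did not measure how upright it stood after release.
- I had no direct force reading on the fixed rings, but nothing in the wrist force or the pictures suggested I touched them.

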